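# Re-fuse the marker's supply holder and fit its touch guard

### The job

Lift the orange cover off the black fuse holder by its rib, set it down by the two cream stop bars next to the holder, push it square and close against both of them (long side to the long bar) and let go. Then load every loose fuse into the holder, one to a bay (any bay): push one end under the hood against the sprung contact, then tip the other end down until the fuse lies flat between its contacts. Last, pick the cover up again and lay it flat on the holder inside the lips, and let go; leave the other things on the table where they are.

Things in the scene. Friction and masses are not known exactly. Their poses are not given: they have to be found in the camera images.
- fuse_0_mid (a point): centre of loose fuse 0: a square-bodied white ceramic fuse with brass end caps, 70 mm long and 20 x 20 mm in section, 60 g, lying flat; its x axis runs along its length, and both ends and all four long sides are alike. Two or three of the three fuses are there; an absent one reads None
- fuse_1_mid (a point): centre of loose fuse 1: a square-bodied white ceramic fuse with brass end caps, 70 mm long and 20 x 20 mm in section, 60 g, lying flat; its x axis runs along its length, and both ends and all four long sides are alike. Two or three of the three fuses are there; an absent one reads None
- fuse_2_mid (a point): centre of loose fuse 2: a square-bodied white ceramic fuse with brass end caps, 70 mm long and 20 x 20 mm in section, 60 g, lying flat; its x axis runs along its length, and both ends and all four long sides are alike. Two or three of the three fuses are there; an absent one reads None
- bay_0 (a point): bay nearest the robot of the fixed black fuse holder: this point is on the bay's floor (ledges), under the centre of a seated fuse, 14 mm above the worktop; z up, x along the bay away from its sprung contact, roughly to the robot's right. A seated fuse lies level along x, centre 10 mm over this point. Bays are alike, 50 mm apart; see the next entries
- bay_1 (a point): the same point of the middle bay. Every bay: copper sprung contact at -x (the left side), its free face at x = -27 mm; it pushes back to at most x = -43 mm (1.3 N to start, 5 N at x = -35 mm, where a seated fuse holds it). Fixed brass contact at +x: face at x = +35 mm, top 14 mm above this point
- bay_2 (a point): the same point of the farthest bay. Every bay: cheeks 13 mm to either side of its centre line guide the sprung end (x < -26 mm), guides of the same width, 7 mm above the floor, stand at x = 24 to 44 mm. From x = -20 to 24 mm the bay is open at the sides and down to a base plate 8 mm below this point
- hood_edge (a point): middle of the edge of the hood, a fixed roof over all the sprung contacts: at x = -30 mm of the middle bay, at its underside, 25 mm above the bay's floor (top 28 mm). Hood edge to fixed contact is 65 mm, so a 70 mm fuse goes in only tilted (about 20 degrees), one end low and under the hood
- cover_seat (a point): centre of the cover's seat on top of the fuse holder, in the plane where the cover's underside rests, 42 mm above the worktop; axes as in the bays. The cover rests on the hood at -x and on two pillars (y = +25 and -25 mm, x = 38 to 49 mm) inside round-topped lips 5.5 mm high, with 2.5 mm of play each way
- cover_mid (a point): centre of the loose orange cover plate, which starts on the holder; 90 mm along its x, 120 mm along its y, 10 mm thick, 90 g; half-way up the plate (5 mm over its underside). In the middle of its top is a grip rib 44 mm along x, 14 mm wide in y, standing 20 mm above the plate's top. It may be turned end for end
- fence_corner (a point): inner corner of the two cream stop bars near the holder, fixed to the bare worktop at right angles; at worktop height; x points into the long bar (away from the robot), y left along it. Long bar, 15 mm high: face x = 0 from y = -22 to +142 mm. Short bar, 14 mm high: face y = 0 from x = -130 to 0 mm. A squared cover is centred at x = -45, y = +60 mm, its 120 mm side on the long bar
- marker_black: black felt marker, 129 mm; not part of the job, to be left alone; origin at the centre of its underside
- tape_roll: roll of masking tape, 91 mm across, 24 mm high; not part of the job, to be left alone; origin at the centre of its underside
- part_block_3: grey-white milled block, 30 x 45 x 20 mm; not part of the job, to be left alone; origin at the centre of its underside
- part_tag_6: white tag with a dark face, 25 x 60 x 9 mm; not part of the job, to be left alone; origin at the centre of its underside
- usb_stick: black USB stick, 52 mm; not part of the job, to be left alone; origin at the centre of its underside

How it is judged:
By the outcome, as a careful person would: the job done as asked, in the order asked, and still so for the second after the job is handed in, with the robot touching nothing.
Of fuse_0, fuse_1, fuse_2 only 2 to 3 are there at a start; the rules pass over those that are not, and their reading is None.
At some moment in a run one of cover, fuse_0, fuse_1, fuse_2 may be knocked a few centimetres aside while the robot is not near it.
Once in a run the grip may slacken for a moment while it holds something.
It also fails if it takes over 192 s, if anything falls off the work surface, if the arm or the gripper's body presses on something with over 40 N, if the wrist force passes 120 N, or if a joint passes its speed limit or range.

### The arm

A 6-joint arm with a two-finger parallel gripper is mounted at the origin on a cart in front of the work surface, level with it; the furniture and walls round the work are solid. World frame = base frame: x ahead of the robot, y to its left, z up, the work surface at z = 0. Lengths are in mm, angles in rad, forces in N, time in s.
With the tool pointing down it reaches from about 275 to 1000 mm from the base axis. Payload 8.4 kg.
Tool frame: the origin (TCP) lies at the very end of the fingers, on their centre line; the grasp point (between the pads) lies 19 mm behind it (r.pinch_z is the distance from the TCP to the grasp point, in mm); z points along the fingers, y is the direction in which the jaws open and shut (so a half turn about z gives the same grasp; the last joint's range is limited). The gripper opens to 85 mm and grips with 20 to 120 N. Pads are 22 mm wide; open, the fingers measure 114 mm over their backs; the gripper's body (76 mm by 85 mm) begins 54 mm behind the grasp point. The pads swing forward as they close: fully open they stand 13 mm farther back than shut.
Start: joints at [1.221, 0.353, 1.633, -0, 1.155, -0.002], TCP at [213.018, 587.581, 231.281] pointing down, gripper open.
Joint ranges: [-2.63, 2.63], [-0.92, 2.1], [0.06, 2.66], [-1.3, 4.44], [0, 2.69], [-3.02, 3.02]. Speed limits (rad/s): [2.22, 2.22, 2.79, 3.14, 3.14, 3.14].

### API

Orientations are given as [roll, pitch, yaw] about the fixed x, y, z axes, in that order (R = Rz(yaw) Ry(pitch) Rx(roll)).
In Python, from rig import r, optics gives the robot as it stands.
- The arm moves only by the shell command python3 -m creep 'ROWS' [FORCE]. ROWS is JSON, a list of rows, each an object with "dp": the shift along the tool's x, y, z in mm, a list of three; "angular": the turn, a rotation vector about the tool's x, y, z in rad, a list of three; "fingers": the finger opening in mm, from 0 to 85.4. In form: [{"dp": [dx, dy, dz], "angular": [wx, wy, wz], "fingers": fingers}, ...]. A call has 1 to 5 rows; each row is the pose to reach, as a shift and turn from the pose commanded when the call began, along the tool's axes at that moment; what a row does not reach only later rows make up. A row lasts 1/12 s, in which the tool goes at most 41.7 mm and 7.16 degrees, less where a joint would pass 70% of its speed; a pose out of reach is approached as far as the arm can. A call with a gripper value outside its range is refused whole. The fingers move at their own pace and stop on an object; FORCE is the grip in N (left out, the last holds). Time passes only in rows, so rows that repeat a pose let the fingers close. It gives the time, the measured TCP pose, the force and the opening at its end, in the units of the state.
- r.sense(): the state, without advancing time (a new reading comes with each control period).
- optics.grab_frame(name): name is "scene" or "top"; returns the picture (480x640x3 uint8, blue, green, red); there is no depth.
- optics.camera_params(name): a dict with "fx", "fy", "cx", "cy" (pixels), "distortion" ([k1, k2, p1, p2, k3] as OpenCV has them; the pictures are not rectified), "eye" and "rotation" of the camera in the world. Camera axes: x right, y up, looking along -z (the intrinsics and any distortion apply to the point x, -y, -z); pixel columns grow to the right and rows downward; lengths in mm; the calibration is good to about 2 mm. A picture is of the moment at which its call begins. camera_params takes no time and is no camera call.
- r.sign_off(): hands the job in, once; it reports no verdict.
The state is a dict: "clock": time; "qpos": joint angles; "qvel": joint speeds; "joint_efforts": joint torques, N m; "eef_pos": TCP position; "tcp_rot": TCP orientation; "contact_force": force on the tool from outside, world axes, zero at the start; "wrist_torque": the same for the moment, N m; "opening": opening from 0.0 (shut) to 1.0 (fully open).
Only numpy, scipy, OpenCV 4.12 (cv2) and the standard library are available. Lean on these libraries where they do the work, as an engineer would, in place of code of your own. Each camera call takes 0.05 s, during which the arm holds its last target.

## Working session

There is one attempt and no reset: what is moved stays moved. The work goes in short steps, Python scripts to look and compute and a shell command to move; the robot and the scene stay as the last step left them, time stands still between calls to the robot, and variables do not carry over. Pictures are saved under pics/ and viewed, and the job is handed in when it is done.

```bash
ls -la; mkdir -p pics
python3 - <<'E'
from rig import r, optics
import cv2
print(r.sense()); print(r.pinch_z)
for n in ("scene","top"):
    cv2.imwrite(f"pics/{n}0.png",optics.grab_frame(n)); print(n,optics.camera_params(n))
E
```

```text
total 12
drwxr-xr-x  3 agent agent 4096 Dec  6 16:54 .
drwxr-xr-x 23 root  root  4096 Dec  6 16:54 ..
drwxr-xr-x  2 agent agent 4096 Dec  6 16:54 pics
{'clock': 0.0, 'qpos': array([ 1.22059709e+00,  3.53633204e-01,  1.63412984e+00, -2.62796745e-05,
        1.15524440e+00, -2.39935520e-03]), 'qvel': array([ 0.00056099,  0.00050419,  0.00156927, -0.00141512, -0.00110675,
        0.00098126]), 'joint_efforts': array([-1.27283129e-03, -6.05269361e+01, -3.42062616e+01,  1.96896127e-05,
        9.40235099e-03,  6.34575758e-05]), 'eef_pos': array([212.85887361, 587.11706524, 230.57287452]), 'tcp_rot': array([-3.14017782e+00,  2.06334404e-05,  2.79380342e+00]), 'contact_force': array([-0.52651295, -0.49715395,  0.895834  ]), 'wrist_torque': array([ 0.03282931,  0.0211151 , -0.08096568]), 'opening': 0.9997340702457406}
18.700000000000003
scene {'fx': 465.298076056737, 'fy': 465.298076056737, 'cx': 320.09200437810216, 'cy': 235.0455421497517, 'distortion': array([0.00212255, 0.        , 0.        , 0.        , 0.        ]), 'eye': array([ 129.33785371, -367.96522636,  785.5548063 ]), 'rotation': array([ 0.75610817,  0.01713887, -0.84984082])}
top {'fx': 621.2318655121254, 'fy': 621.2318655121254, 'cx': 323.86712175221857, 'cy': 239.55288304939356, 'distortion': array([-0.02737496,  0.        ,  0.        ,  0.        ,  0.        ]), 'eye': array([ 410.13092336,  106.88260863, 1203.19397254]), 'rotation': array([ 0.16647214, -0.01492256, -1.59674259])}
```

View pics/scene0.png

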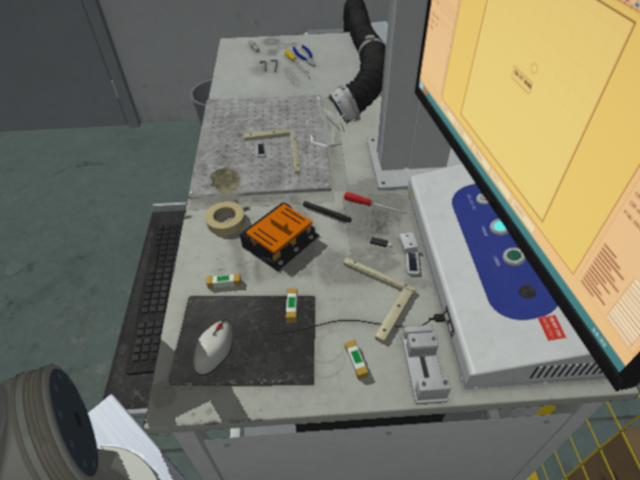

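View pics/top0.png

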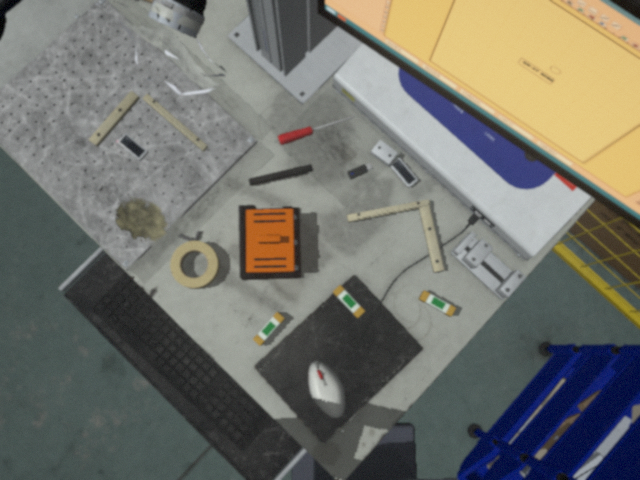

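Two cream bar pairs are visible. The pair on the marble-patterned mat (scene ~265,135, top ~140,110) is not on bare worktop. The pair at top ~(425,205) is, so that is the one to use. All three fuses are present, at top ~(270,329), (349,301) and (438,303).

```bash
cat > h.py <<'E'
import numpy as np, cv2
from scipy.spatial.transform import Rotation as R
from rig import r, optics
def cam(n):
    p=optics.camera_params(n); K=np.array([[p['fx'],0,p['cx']],[0,p['fy'],p['cy']],[0,0,1.]])
    return K,np.array(p['distortion']),np.array(p['eye']),R.from_euler('xyz',p['rotation']).as_matrix()
F=np.diag([1,-1,-1.])
def proj(n,P):
    K,d,e,M=cam(n); P=np.atleast_2d(np.asarray(P,float))
    Rc=F@M.T; q,_=cv2.projectPoints(P,cv2.Rodrigues(Rc)[0],-Rc@e,K,d); return q[:,0]
def unproj(n,uv,z):
    K,d,e,M=cam(n); uv=np.atleast_2d(np.asarray(uv,float))
    q=cv2.undistortPoints(uv[:,None],K,d)[:,0]
    D=(M@F@np.c_[q,np.ones(len(q))].T).T
    return e+D*((z-e[2])/D[:,2])[:,None]
def crop(n,img,c,half,s,name):
    u,v=map(int,c); a,b=u-half[0],v-half[1]
    im=img[max(b,0):v+half[1],max(a,0):u+half[0]]
    im=cv2.resize(im,None,fx=s,fy=s,interpolation=cv2.INTER_CUBIC)
    for i in range(0,im.shape[1],10*s):
        cv2.line(im,(i,0),(i,6 if i%(50*s) else 14),(0,0,255),1)
    for i in range(0,im.shape[0],10*s): cv2.line(im,(0,i),(6,i),(0,0,255),1)
    cv2.imwrite(f"pics/{name}.png",im); print(name,"origin",max(a,0),max(b,0),"scale",s)
def go(pos,rot=None):
    """print dp, angular from the measured pose to TCP pos (world) and rot (Rotation)"""
    s=r.sense(); c=R.from_euler('xyz',s['tcp_rot']); 
    dp=c.inv().apply(np.asarray(pos,float)-s['eef_pos'])
    a=(c.inv()*rot).as_rotvec() if rot is not None else np.zeros(3)
    print("dp",dp.round(1),"ang",a.round(4),"rows",max(np.linalg.norm(dp)/41.7,np.degrees(np.linalg.norm(a))/7.16).round(1))
def down(yaw):
    """tool down, tool y axis along world direction yaw (mod pi chosen nearest)"""
    s=r.sense(); c=R.from_euler('xyz',s['tcp_rot'])
    best=None
    for k in (0,np.pi):
        y=np.array([np.cos(yaw+k),np.sin(yaw+k),0]); z=np.array([0,0,-1.]); x=np.cross(y,z)
        q=R.from_matrix(np.c_[x,y,z]); a=(c.inv()*q).magnitude()
        if best is None or a<best[0]: best=(a,q)
    return best[1]
E
python3 - <<'E'
from h import *
print(unproj("top",[(270,240),(424,208),(270,329),(349,301),(438,303)],0).round(0))
print(proj("top",[r.sense()['eef_pos'],[0,0,0]]),proj("scene",[[0,0,0]]))
t=cv2.imread("pics/top0.png")
crop("top",t,(270,242),(50,45),8,"c_holder"); crop("top",t,(395,235),(65,50),6,"c_fence")
crop("top",t,(270,329),(25,25),12,"c_f0");crop("top",t,(349,301),(25,25),12,"c_f1");crop("top",t,(438,303),(25,25),12,"c_f2")
import numpy as np
cv2.imwrite("pics/c_f.png",np.hstack([cv2.resize(cv2.imread(f"pics/c_f{i}.png"),(266,266)) for i in range(3)]))
s=cv2.imread("pics/scene0.png")
crop("scene",s,(280,235),(50,45),8,"s_holder")
E
```

```text
[[ 613.  189.    0.]
 [ 671. -117.    0.]
 [ 440.  191.    0.]
 [ 490.   38.    0.]
 [ 482. -134.    0.]]
[[ -3.60179513 484.87534342]
 [378.58779144 570.13961266]] [[ 79.99940213 536.38825452]]
c_holder origin 220 197 scale 8
c_fence origin 330 185 scale 6
c_f0 origin 245 304 scale 12
c_f1 origin 324 276 scale 12
c_f2 origin 413 278 scale 12
s_holder origin 230 190 scale 8
```

View pics/c_holder.png

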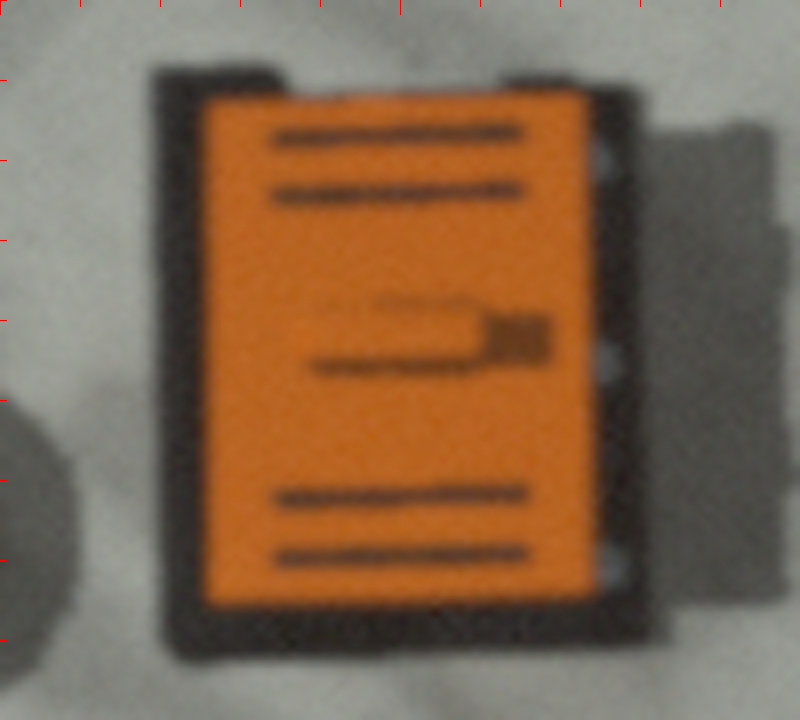

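View pics/c_fence.png

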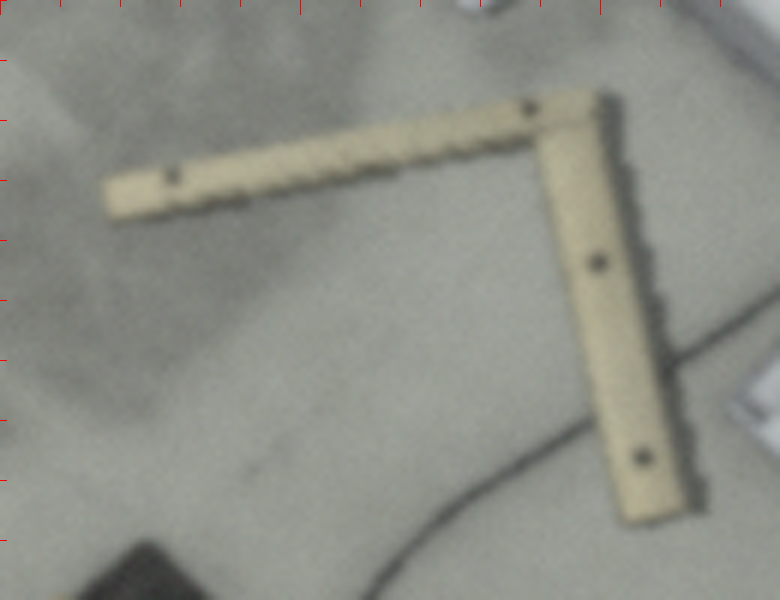

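View pics/s_holder.png

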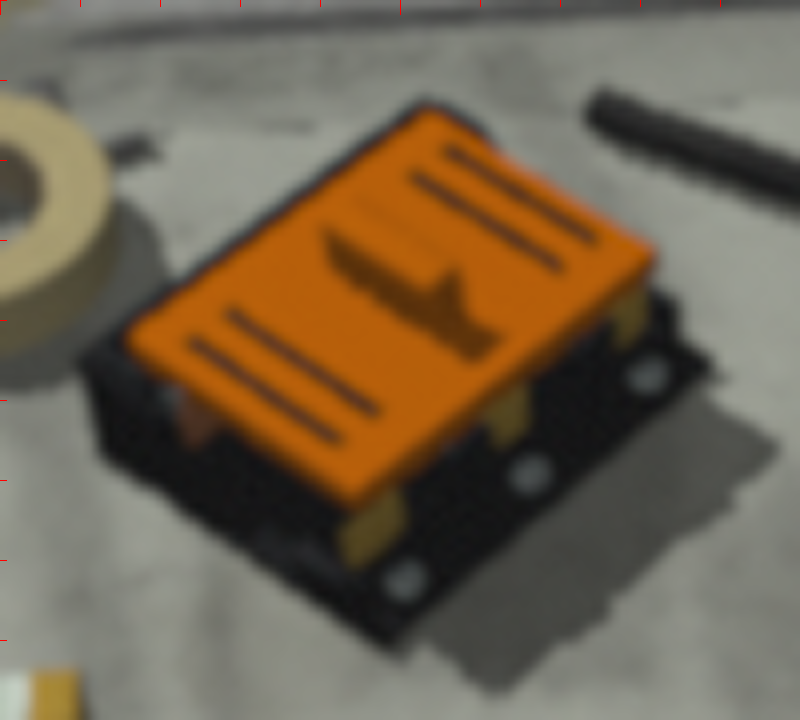

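View pics/c_f.png

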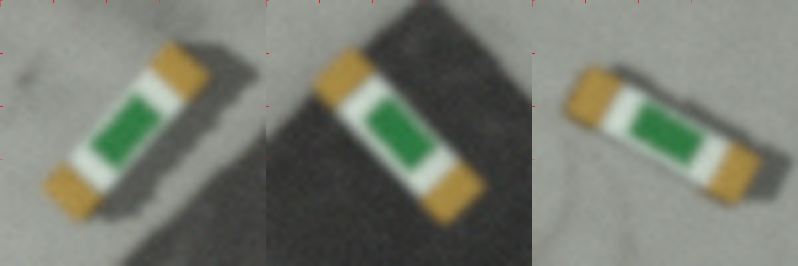

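```bash
cat > m1.py <<'E'
from h import *
def C(o,s,pts): return np.array(o)+ (np.array(pts)+0.5)/s-0.5
np.set_printoptions(suppress=True,precision=1)
ct=C((220,197),8,[(204,97),(590,92),(597,598),(206,605)])
a=unproj("top",ct,52); print("cover top",a[:,:2],a.mean(0)[:2])
for i in range(4): d=a[(i+1)%4]-a[i]; print(np.linalg.norm(d),np.degrees(np.arctan2(d[1],d[0])))
cs=C((230,190),8,[(430,103),(655,250),(350,497),(125,333)])
b=unproj("scene",cs,52); print("cover scene",b[:,:2],b.mean(0)[:2])
for i in range(4): d=b[(i+1)%4]-b[i]; print(np.linalg.norm(d),np.degrees(np.arctan2(d[1],d[0])))
# fence lines bottom visible
l=unproj("top",C((330,185),6,[(112,221),(530,145)]),0); d=l[1]-l[0]; print("long",l[:,:2],np.degrees(np.arctan2(d[1],d[0])))
l=unproj("top",C((330,185),6,[(540,160),(620,520)]),0); d=l[1]-l[0]; print("short",l[:,:2],np.degrees(np.arctan2(d[1],d[0])))
l=unproj("top",C((330,185),6,[(536,142)]),0); print(l)
E
python3 m1.py
python3 - <<'E'
from h import *
s=cv2.imread("pics/scene0.png")
crop("scene",s,(380,298),(50,45),8,"s_fence")
for i,p in enumerate([(223,281),(291,303),(356,358)]): crop("scene",s,p,(25,25),12,f"s_f{i}")
cv2.imwrite("pics/s_f.png",np.hstack([cv2.resize(cv2.imread(f"pics/s_f{i}.png"),(266,266)) for i in range(3)]))
t=cv2.imread("pics/top0.png")
E
```

```text
cover top [[665.8 232.3]
 [664.9 141. ]
 [544.4 141.5]
 [545.  232.4]] [605.  186.8]
91.27376135499134 -90.55289097606808
120.47970689013647 179.75459342173244
90.89043061654657 89.65836114101323
120.81748326788116 -0.06418025980255174
cover scene [[663.6 232.2]
 [661.1 141.8]
 [541.  141.4]
 [543.1 231. ]] [602.2 186.6]
90.44170236778368 -91.63219754899572
120.10358240327216 -179.81563500285424
89.67422611186882 88.65141012663076
120.57395674836269 0.5427181038669113
long [[ 647.    34.6]
 [ 669.4 -104.7]] -80.83899667544975
short [[ 664.3 -107.8]
 [ 544.  -127.8]] -170.57035072790978
[[ 670.4 -106.8    0. ]]
s_fence origin 330 253 scale 8
s_f0 origin 198 256 scale 12
s_f1 origin 266 278 scale 12
s_f2 origin 331 333 scale 12
```

View pics/s_fence.png

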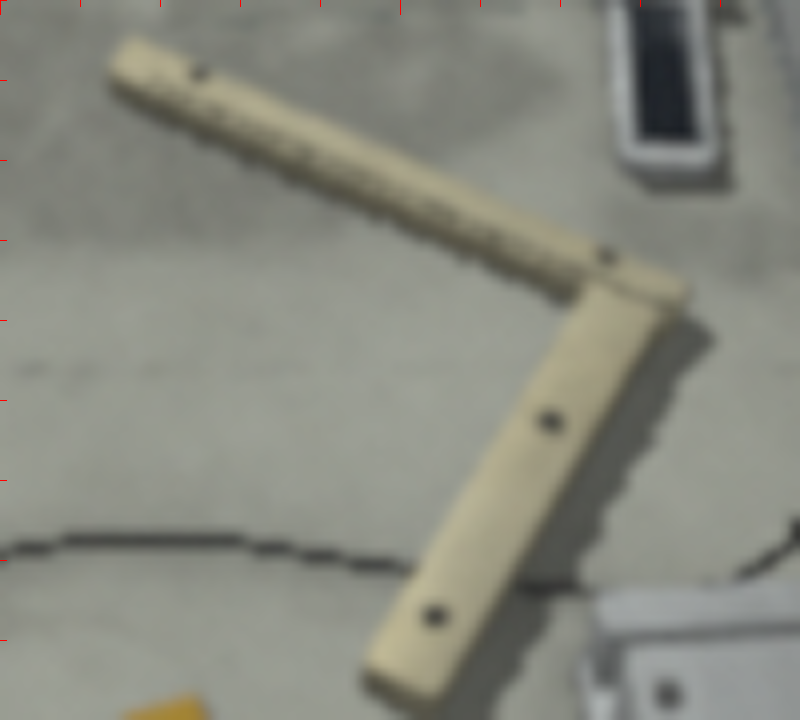

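View pics/s_f.png

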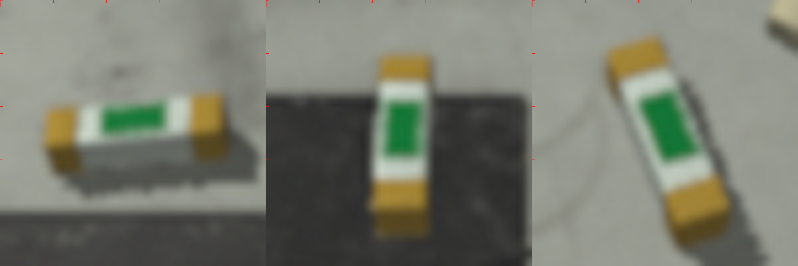

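```bash
cat >> m1.py <<'E'
print('--')
def line(p,q):
    d=q-p; return np.degrees(np.arctan2(d[1],d[0]))
# scene fence: bottom of long bar face (575,300)->(112,85); short bar top inner edge (585,290)->(370,660) z=14
l=unproj("scene",C((330,253),8,[(112,88),(565,303)]),0); print(l[:,:2],line(*l))
m=unproj("scene",C((330,253),8,[(585,285),(368,660)]),14); print(m[:,:2],line(*m))
def inter(l,m):
    A=np.c_[l[1]-l[0],m[0]-m[1]][:2]; t=np.linalg.solve(A,(m[0]-l[0])[:2]); return l[0]+t[0]*(l[1]-l[0])
print("corner scene",inter(l,m))
l=unproj("top",C((330,185),6,[(112,221),(530,145)]),0); m=unproj("top",C((330,185),6,[(540,160),(620,520)]),0);print("corner top",inter(l,m))
# fuses top: corners TL.. measured in 266px tiles of 50px -> scale 5.32
s=5.32
def fz(n,o,pts):
    p=unproj(n,np.array(o)+np.array(pts)/s-0.5,20)
    c=p.mean(0); print(n,c[:2],[ (np.linalg.norm(p[(i+1)%4]-p[i]).round(0),(line(p[i],p[(i+1)%4])%180).round(1)) for i in range(4)])
fz("top",(245,304),[(43,185),(167,42),(211,76),(85,221)])
fz("top",(324,276),[(48,87),(85,48),(220,185),(178,226)])
fz("top",(413,278),[(33,108),(63,66),(230,160),(201,206)])
fz("scene",(198,256),[(45,112),(221,94),(226,130),(48,145)])
fz("scene",(266,278),[(113,57),(165,55),(163,210),(106,207)])
fz("scene",(331,333),[(77,52),(130,38),(194,185),(140,208)])
E
python3 m1.py | sed -n '/--/,$p'
```

```text
--
[[ 645.8   35.3]
 [ 666.  -100.1]] -81.51643547546371
[[ 664.5 -105.5]
 [ 540.  -129.2]] -169.25335951989376
corner scene [ 666.8 -105.1    0. ]
corner top [ 669.8 -106.9    0. ]
top [441.7 193.2] [(np.float64(66.0), np.float64(137.9)), (np.float64(20.0), np.float64(51.2)), (np.float64(67.0), np.float64(137.7)), (np.float64(20.0), np.float64(48.7))]
top [488.7  40.5] [(np.float64(19.0), np.float64(135.0)), (np.float64(69.0), np.float64(43.0)), (np.float64(21.0), np.float64(132.4)), (np.float64(68.0), np.float64(41.6))]
top [ 481.  -128.9] [(np.float64(19.0), np.float64(141.9)), (np.float64(68.0), np.float64(58.9)), (np.float64(20.0), np.float64(144.7)), (np.float64(69.0), np.float64(58.0))]
scene [438.6 191.7] [(np.float64(69.0), np.float64(138.1)), (np.float64(18.0), np.float64(54.2)), (np.float64(69.0), np.float64(136.7)), (np.float64(17.0), np.float64(54.8))]
scene [487.9  41.3] [(np.float64(20.0), np.float64(133.3)), (np.float64(70.0), np.float64(42.7)), (np.float64(21.0), np.float64(127.1)), (np.float64(68.0), np.float64(42.0))]
scene [ 480.3 -128.4] [(np.float64(19.0), np.float64(147.2)), (np.float64(59.0), np.float64(59.6)), (np.float64(20.0), np.float64(155.0)), (np.float64(62.0), np.float64(59.0))]
```

Run:
```python
from h import *
q=down(np.radians(-0.3)); print(q.as_euler('xyz'))
go([603.5,186.7,180],q)
```

```text
[3.14159265 0.         1.56556034]
dp [-503.7 -243.3   50.9] ang [-1.0000e-03  7.0000e-04  1.2282e+00] rows 13.5
```

```bash
python3 -m creep '[{"dp":[-504,-243,51],"angular":[-0.001,0.0007,1.2282],"fingers":85},{"dp":[-504,-243,51],"angular":[-0.001,0.0007,1.2282],"fingers":85},{"dp":[-504,-243,51],"angular":[-0.001,0.0007,1.2282],"fingers":85},{"dp":[-504,-243,51],"angular":[-0.001,0.0007,1.2282],"fingers":85},{"dp":[-504,-243,51],"angular":[-0.001,0.0007,1.2282],"fingers":85}]' 40
python3 - <<'E'
from h import *
go([603.5,186.7,180],down(np.radians(-0.3)))
E
```

```text
clock: 0.52
eef_pos: [358.7, 437.5, 211.9]
tcp_rot: [-3.141, -0.0, 2.163]
contact_force: [1.2, 0.5, 0.0]
opening: 0.993
dp [-344.7   63.    31.8] ang [-2.000e-04 -3.000e-04  5.977e-01] rows 8.4
```

```bash
python3 -m creep '[{"dp":[-345,63,32],"angular":[0,0,0.5977],"fingers":50},{"dp":[-345,63,32],"angular":[0,0,0.5977],"fingers":50},{"dp":[-345,63,32],"angular":[0,0,0.5977],"fingers":50},{"dp":[-345,63,32],"angular":[0,0,0.5977],"fingers":50},{"dp":[-345,63,32],"angular":[0,0,0.5977],"fingers":50}]'
python3 - <<'E'
from h import *
go([603.5,186.7,140],down(np.radians(-0.3)))
E
```

```text
clock: 0.93
eef_pos: [504.7, 289.7, 193.0]
tcp_rot: [-3.141, -0.0, 1.565]
contact_force: [0.6, 0.7, 0.0]
opening: 0.584
dp [-102.4   99.5   52.9] ang [-0.0003 -0.0005 -0.001 ] rows 3.7
```

```bash
python3 -m creep '[{"dp":[-102,99.5,53],"angular":[0,0,-0.001],"fingers":45},{"dp":[-102,99.5,53],"angular":[0,0,-0.001],"fingers":45},{"dp":[-102,99.5,53],"angular":[0,0,-0.001],"fingers":45},{"dp":[-102,99.5,53],"angular":[0,0,-0.001],"fingers":45},{"dp":[-102,99.5,53],"angular":[0,0,-0.001],"fingers":45}]'
python3 - <<'E'
from h import *
go([603.5,186.7,110],down(np.radians(-0.3)))
t=optics.grab_frame("top"); s=optics.grab_frame("scene"); P=r.sense()['eef_pos']
print(proj("top",[P]),proj("scene",[P]))
crop("top",t,(275,235),(50,45),8,"t2"); crop("scene",s,(285,215),(50,45),8,"s2")
E
```

```text
clock: 1.35
eef_pos: [605.1, 185.4, 137.7]
tcp_rot: [-3.14, 0.001, 1.569]
contact_force: [-0.7, -0.2, -0.8]
opening: 0.529
dp [ 1.3 -1.5 27.7] ang [-0.0018  0.0012  0.0031] rows 0.7
[[264.87661374 232.61357186]] [[274.76986288 195.81309816]]
t2 origin 225 190 scale 8
s2 origin 235 170 scale 8
```

View pics/s2.png

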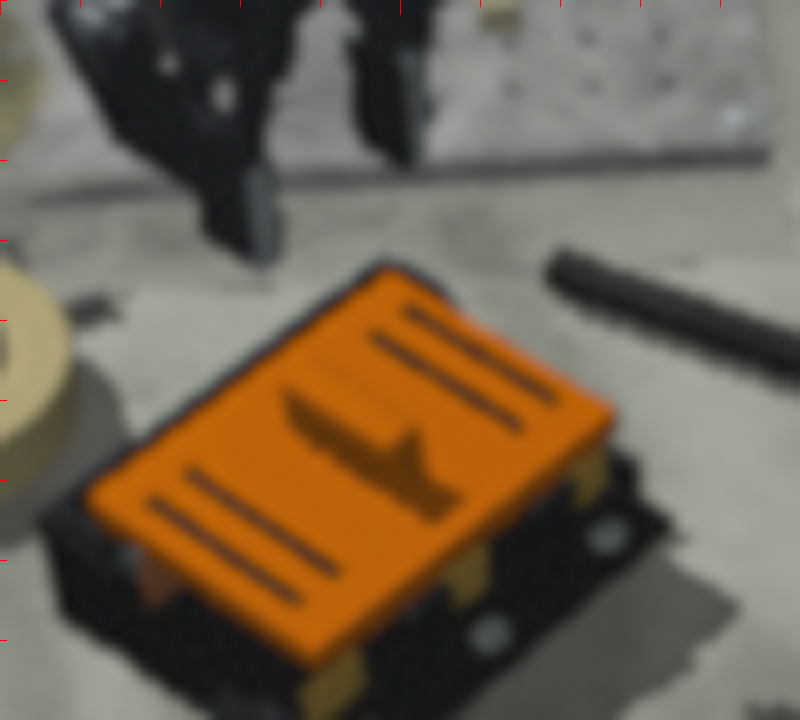

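View pics/t2.png

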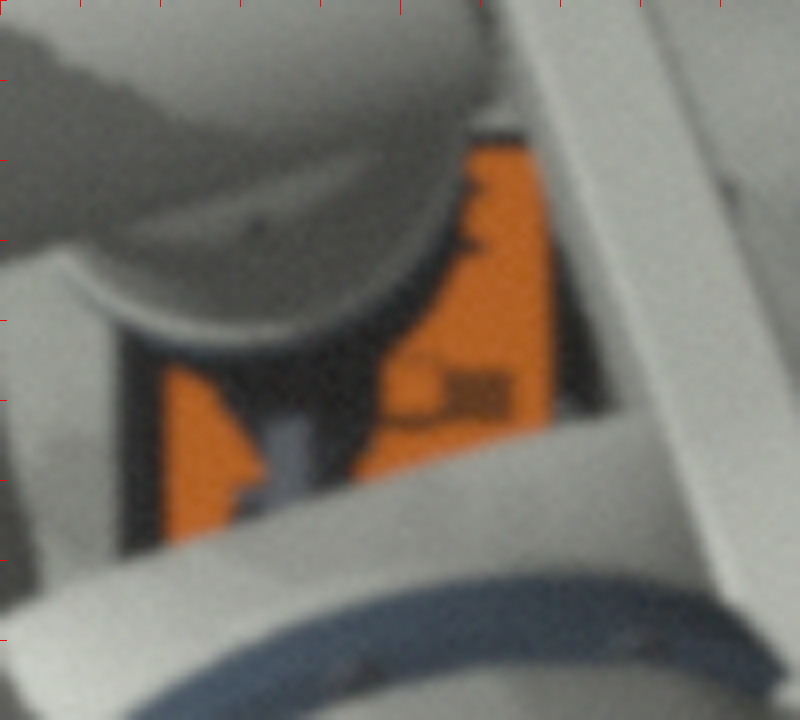

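```bash
python3 -m creep '[{"dp":[1.3,-1.5,40],"angular":[-0.0018,0.0012,-0.003],"fingers":45},{"dp":[1.3,-1.5,70],"angular":[-0.0018,0.0012,-0.003],"fingers":45},{"dp":[1.3,-1.5,78],"angular":[-0.0018,0.0012,-0.003],"fingers":45},{"dp":[1.3,-1.5,81],"angular":[-0.0018,0.0012,-0.003],"fingers":45},{"dp":[1.3,-1.5,81],"angular":[-0.0018,0.0012,-0.003],"fingers":45}]'
python3 - <<'E'
from h import *
s=optics.grab_frame("scene")
go([603.5,186.7,55],down(np.radians(-0.3)))
crop("scene",s,(285,215),(50,45),8,"s3")
E
```

```text
clock: 1.87
eef_pos: [601.4, 191.7, 59.7]
tcp_rot: [3.14, -0.002, 1.576]
contact_force: [0.3, -0.0, 0.7]
opening: 0.529
dp [-5.1  1.2  5.7] ang [ 0.0032 -0.0023  0.0103] rows 0.2
s3 origin 235 170 scale 8
```

View pics/s3.png

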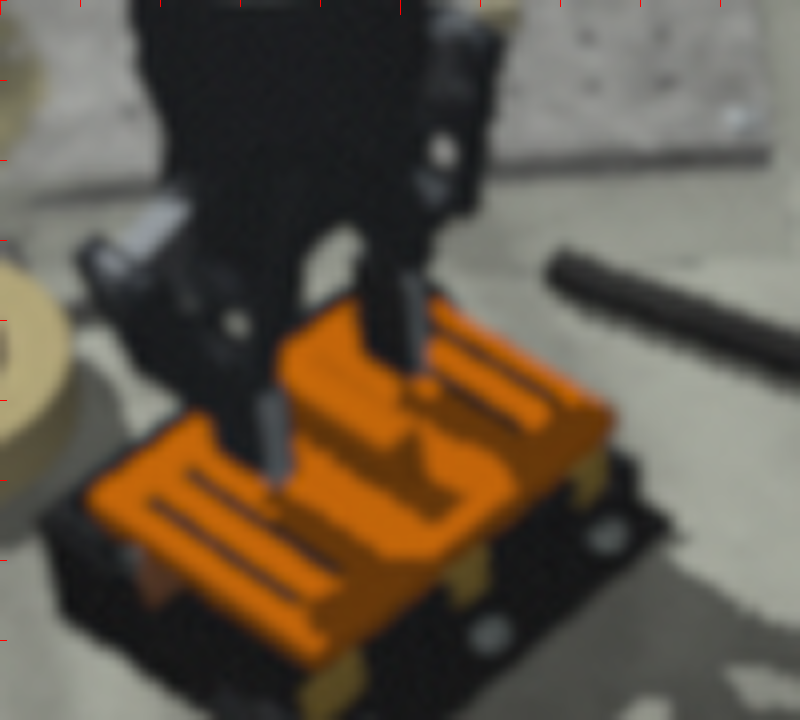

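```bash
python3 -m creep '[{"dp":[0,0,0],"angular":[0,0,0],"fingers":45},{"dp":[0,0,0],"angular":[0,0,0],"fingers":45},{"dp":[0,0,0],"angular":[0,0,0],"fingers":45}]'
python3 - <<'E'
from h import *
go([603.5,186.7,55],down(np.radians(-0.3)))
E
```

```text
clock: 2.17
eef_pos: [602.5, 191.2, 60.7]
tcp_rot: [3.138, -0.002, 1.575]
contact_force: [-0.1, -0.1, 0.5]
opening: 0.523
dp [-4.5  0.9  5.7] ang [ 0.0038 -0.0024  0.0096] rows 0.2
```

```bash
python3 -m creep '[{"dp":[-4.5,0.9,5.7],"angular":[0.0038,-0.0024,0.0096],"fingers":45},{"dp":[-4.5,0.9,5.7],"angular":[0.0038,-0.0024,0.0096],"fingers":20},{"dp":[-4.5,0.9,5.7],"angular":[0.0038,-0.0024,0.0096],"fingers":8},{"dp":[-4.5,0.9,5.7],"angular":[0.0038,-0.0024,0.0096],"fingers":8},{"dp":[-4.5,0.9,5.7],"angular":[0.0038,-0.0024,0.0096],"fingers":8}]' 50; python3 -m creep '[{"dp":[0,0,0],"angular":[0,0,0],"fingers":8},{"dp":[0,0,0],"angular":[0,0,0],"fingers":8},{"dp":[0,0,0],"angular":[0,0,0],"fingers":8}]'
python3 - <<'E'
from h import *
s=optics.grab_frame("scene")
go([603.5,186.7,55],down(np.radians(-0.3)))
crop("scene",s,(285,215),(50,45),8,"s4")
E
```

```text
clock: 2.58
eef_pos: [602.7, 186.4, 53.6]
tcp_rot: [-3.14, 0.001, 1.565]
contact_force: [-0.5, -0.4, -0.7]
opening: 0.153
clock: 2.83
eef_pos: [602.7, 186.4, 53.6]
tcp_rot: [-3.14, 0.001, 1.566]
contact_force: [0.9, -0.8, -0.5]
opening: 0.145
dp [ 0.3  0.8 -1.4] ang [-0.002   0.0006 -0.    ] rows 0.0
s4 origin 235 170 scale 8
```

View pics/s4.png

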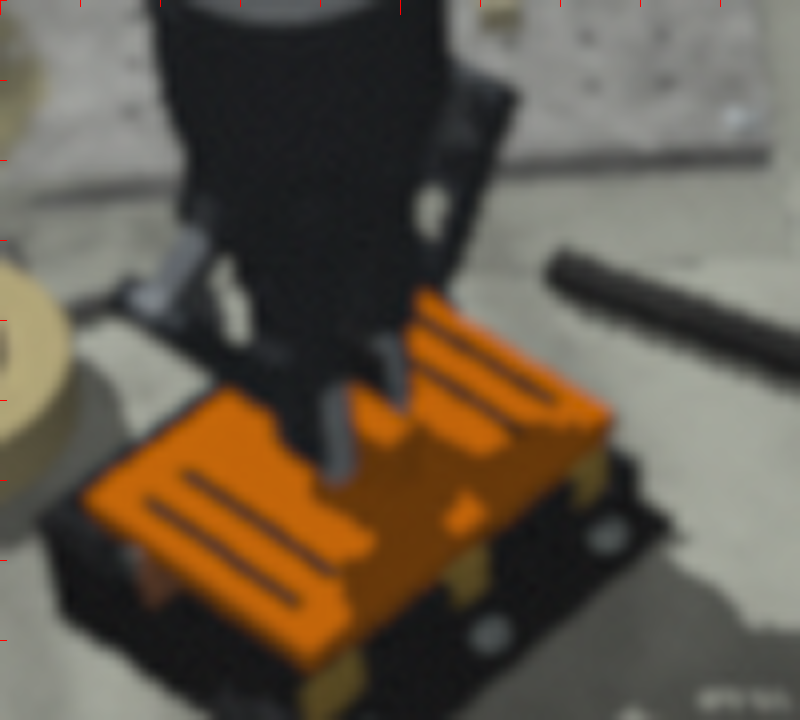

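```bash
python3 -m creep '[{"dp":[0,0,-25],"angular":[0,0,0],"fingers":8},{"dp":[0,0,-50],"angular":[0,0,0],"fingers":8},{"dp":[0,0,-70],"angular":[0,0,0],"fingers":8},{"dp":[0,0,-70],"angular":[0,0,0],"fingers":8},{"dp":[0,0,-70],"angular":[0,0,0],"fingers":8}]'
python3 - <<'E'
from h import *
s=optics.grab_frame("scene")
cv2.imwrite("pics/s5.png",s)
go([614.4-4.0-10*.987,-54.1+10*.987-10*.1616,100],down(np.radians(-80.7)))
print(r.sense()['qpos'])
E
```

```text
clock: 3.3
eef_pos: [603.5, 186.8, 124.6]
tcp_rot: [3.141, -0.0, 1.566]
contact_force: [0.2, 0.4, -2.1]
opening: 0.146
dp [-232.3   -0.8   23.5] ang [-1.3000e-03  1.8000e-03  1.4032e+00] rows 11.2
[2.97670094e-01 4.77455250e-01 1.70705912e+00 9.78936335e-05
 9.59139230e-01 3.02901285e-01]
```

View pics/s5.png

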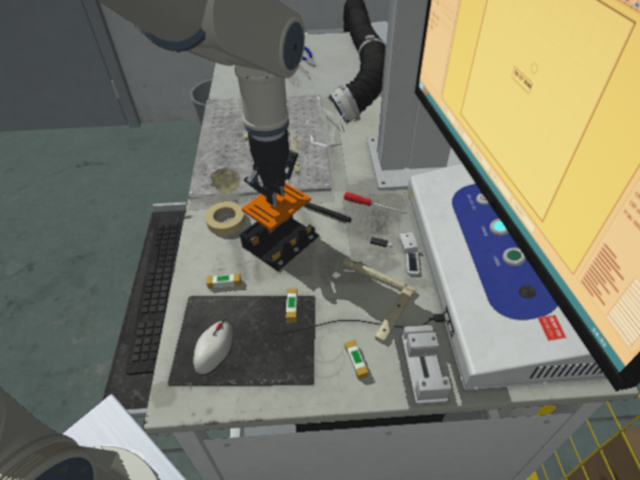

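```bash
python3 -m creep '[{"dp":[-40,0,0],"angular":[0,0,0.125],"fingers":8},{"dp":[-80,0,0],"angular":[0,0,0.25],"fingers":8},{"dp":[-110,0,0],"angular":[0,0,0.375],"fingers":8},{"dp":[-140,0,0],"angular":[0,0,0.5],"fingers":8},{"dp":[-170,0,0],"angular":[0,0,0.6],"fingers":8}]' ; python3 -m creep '[{"dp":[0,0,0],"angular":[0,0,0.12],"fingers":8},{"dp":[0,0,0],"angular":[0,0,0.24],"fingers":8},{"dp":[0,0,0],"angular":[0,0,0.36],"fingers":8},{"dp":[0,0,0],"angular":[0,0,0.48],"fingers":8},{"dp":[0,0,0],"angular":[0,0,0.6],"fingers":8}]' ;python3 - <<'E'
from h import *
go([614.4-4.0-10*.987,-54.1+10*.987-10*.1616,60],down(np.radians(-80.7)))
E
```

```text
clock: 3.77
eef_pos: [600.5, 15.0, 122.0]
tcp_rot: [-3.138, 0.003, 0.959]
contact_force: [0.3, 0.1, -0.9]
opening: 0.15
clock: 4.18
eef_pos: [600.7, 16.3, 121.9]
tcp_rot: [-3.14, 0.005, 0.359]
contact_force: [-1.0, 0.6, -0.4]
opening: 0.148
dp [-21.7  58.1  61.9] ang [-0.0006  0.0049  0.1969] rows 2.1
```

```bash
python3 -m creep '[{"dp":[-11,29,30],"angular":[0,0.0025,0.1],"fingers":8},{"dp":[-21.7,58,62],"angular":[-0.0006,0.005,0.197],"fingers":8},{"dp":[-21.7,58,62],"angular":[-0.0006,0.005,0.197],"fingers":8},{"dp":[-21.7,58,62],"angular":[-0.0006,0.005,0.197],"fingers":8},{"dp":[-21.7,58,62],"angular":[-0.0006,0.005,0.197],"fingers":8}]' ;python3 - <<'E'
from h import *
go([614.4-4.0-10*.987,-54.1+10*.987-10*.1616,20],down(np.radians(-80.7)))
s=optics.grab_frame("scene"); t=optics.grab_frame("top")
crop("scene",s,(380,290),(50,50),8,"s6")
crop("top",t,(395,235),(65,50),6,"t6")
E
```

```text
clock: 4.6
eef_pos: [601.5, -45.4, 60.7]
tcp_rot: [-3.141, -0.001, 0.169]
contact_force: [0.5, 0.0, 0.2]
opening: 0.149
dp [-1.1  0.3 40.7] ang [-0.0005 -0.0009  0.0064] rows 1.0
s6 origin 330 240 scale 8
t6 origin 330 185 scale 6
```

View pics/s6.png

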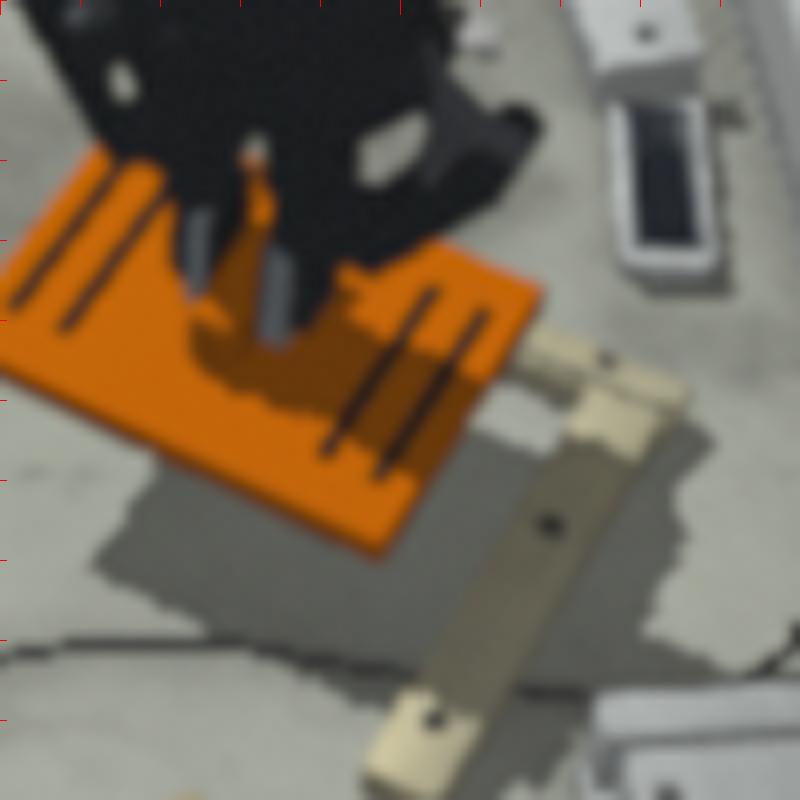

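View pics/t6.png

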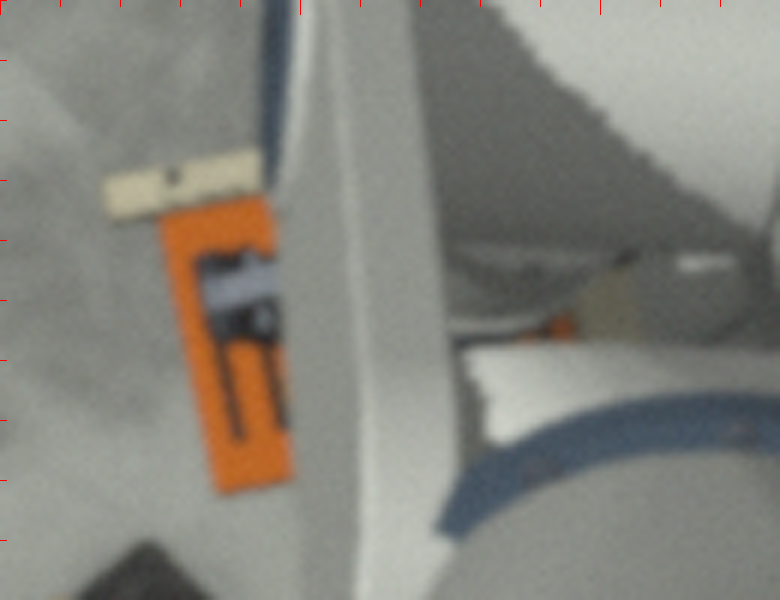

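```bash
python3 -m creep '[{"dp":[-1,0,25],"angular":[0,-0.0009,0.0064],"fingers":8},{"dp":[-1,0,38],"angular":[0,-0.0009,0.0064],"fingers":8},{"dp":[-1,0,43],"angular":[0,-0.0009,0.0064],"fingers":8},{"dp":[-1,0,43],"angular":[0,-0.0009,0.0064],"fingers":8},{"dp":[-1,0,43],"angular":[0,-0.0009,0.0064],"fingers":8}]' ;python3 - <<'E'
from h import *
s=optics.grab_frame("scene")
crop("scene",s,(380,290),(50,50),8,"s7")
E
```

```text
clock: 5.12
eef_pos: [601.5, -45.3, 19.0]
tcp_rot: [3.141, -0.002, 0.163]
contact_force: [-0.3, 0.4, -1.4]
opening: 0.152
s7 origin 330 240 scale 8
```

View pics/s7.png

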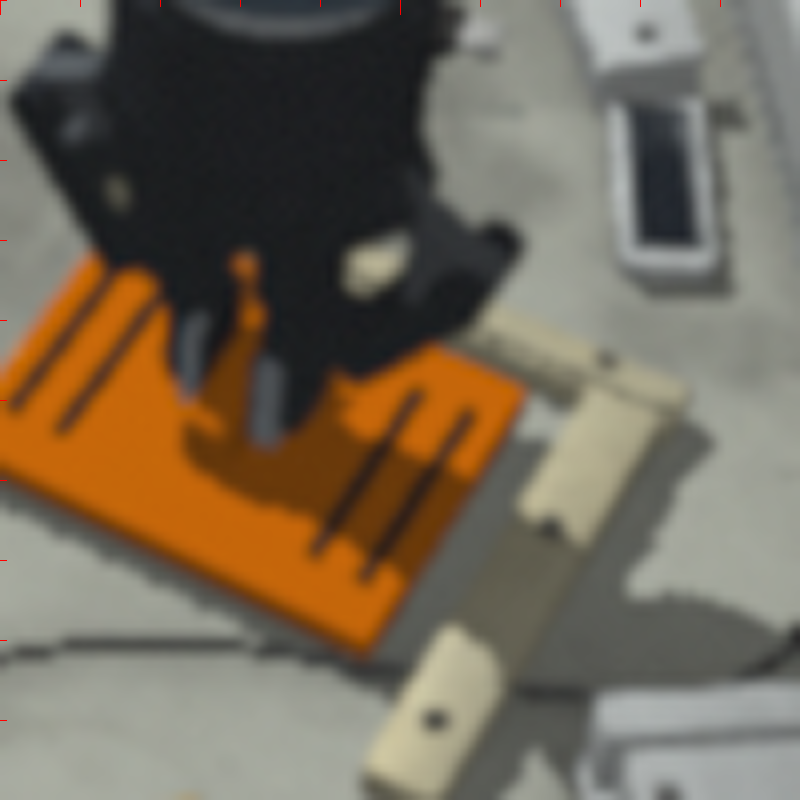

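Run:
```python
from h import *
p=unproj("scene",np.array([(525,392),(368,648)])/8+np.array([330,240])-.44,17.4)
c=np.array([666.8,-105.1]); a=np.radians(9.3); ux=np.array([np.cos(a),np.sin(a)]); uy=np.array([-ux[1],ux[0]])
for q in p: print(q.round(1),((q[:2]-c)@ux).round(1),((q[:2]-c)@uy).round(1))
```

```text
[651.4 -95.6  17.4] -13.6 11.8
[ 563.9 -111.1   17.4] -102.5 10.7
```

```bash
python3 -m creep '[{"dp":[0,0,4],"angular":[0,0,0],"fingers":8},{"dp":[0,0,6.5],"angular":[0,0,0],"fingers":8},{"dp":[0,0,7],"angular":[0,0,0],"fingers":8},{"dp":[0,0,7],"angular":[0,0,0],"fingers":8},{"dp":[0,0,7],"angular":[0,0,0],"fingers":8}]' ; python3 -m creep '[{"dp":[4,4,0],"angular":[0,0,0],"fingers":8},{"dp":[8,8,0],"angular":[0,0,0],"fingers":8},{"dp":[10,8,0],"angular":[0,0,0],"fingers":8},{"dp":[12,8,0],"angular":[0,0,0],"fingers":8},{"dp":[13,8,0],"angular":[0,0,0],"fingers":8}]' 20
```

```text
clock: 5.58
eef_pos: [601.5, -45.7, 11.8]
tcp_rot: [3.141, -0.002, 0.162]
contact_force: [0.4, 0.0, -0.9]
opening: 0.152
clock: 6.0
eef_pos: [613.6, -52.5, 11.5]
tcp_rot: [3.141, 0.003, 0.163]
contact_force: [-10.7, -6.5, 9.0]
opening: 0.151
```

```bash
python3 -m creep '[{"dp":[0,1,-0.5],"angular":[0,0,0],"fingers":8},{"dp":[0,2,-0.5],"angular":[0,0,0],"fingers":8},{"dp":[0,3,-0.5],"angular":[0,0,0],"fingers":8},{"dp":[0,3.5,-0.5],"angular":[0,0,0],"fingers":8},{"dp":[0,4,-0.5],"angular":[0,0,0],"fingers":8}]' 20;  python3 - <<'E'
from h import *
s=optics.grab_frame("scene")
crop("scene",s,(380,290),(50,50),8,"s8")
E
```

```text
clock: 6.42
eef_pos: [614.2, -54.9, 11.7]
tcp_rot: [-3.14, 0.002, 0.163]
contact_force: [-5.7, 2.8, 0.6]
opening: 0.152
s8 origin 330 240 scale 8
```

View pics/s8.png

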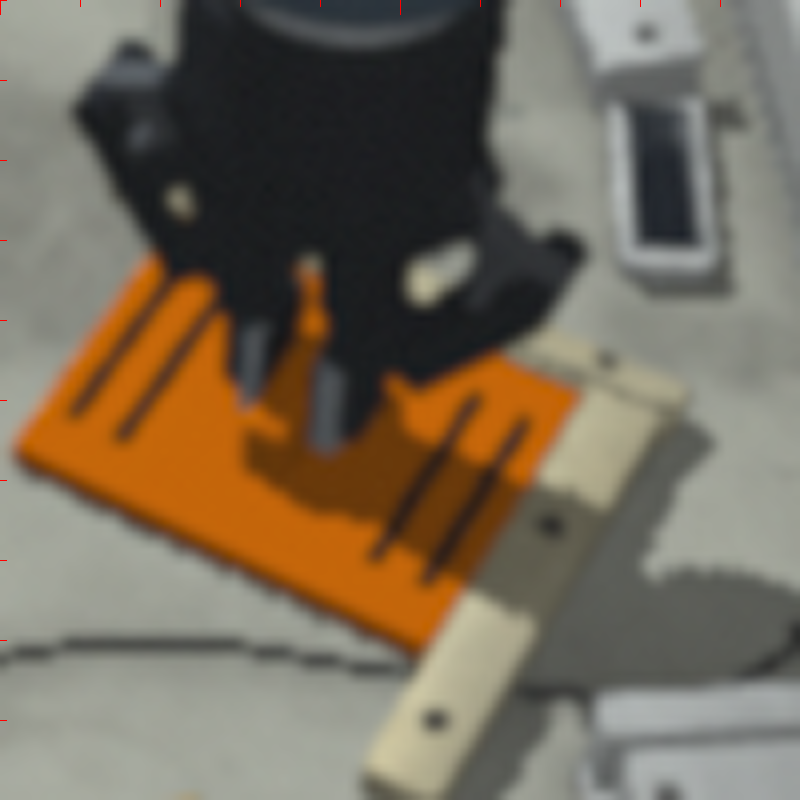

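```bash
python3 -m creep '[{"dp":[0.5,0.5,0],"angular":[0,0,0],"fingers":8},{"dp":[1,1.5,0],"angular":[0,0,0],"fingers":8},{"dp":[1.5,2,0],"angular":[0,0,0],"fingers":8},{"dp":[1.5,2,0],"angular":[0,0,0],"fingers":8},{"dp":[1.5,2,0],"angular":[0,0,0],"fingers":8}]' 20;  python3 - <<'E'
from h import *
f=r.sense()['contact_force'];print(R.from_euler('z',-9.3,degrees=True).apply(f),r.sense()['wrist_torque'])
E
```

```text
clock: 6.88
eef_pos: [614.2, -55.1, 11.5]
tcp_rot: [-3.138, 0.005, 0.162]
contact_force: [-11.0, 10.6, 7.7]
opening: 0.152
[-9.14094618 12.26560345  7.68357009] [1.80325589 1.7459782  0.36922589]
```

```bash
python3 -m creep '[{"dp":[-1,-1.5,0],"angular":[0,0,0],"fingers":8},{"dp":[-1.3,-2,0],"angular":[0,0,0],"fingers":14},{"dp":[-1.3,-2,0],"angular":[0,0,0],"fingers":40},{"dp":[-1.3,-2,0],"angular":[0,0,0],"fingers":40},{"dp":[-1.3,-2,-5],"angular":[0,0,0],"fingers":40}]' 20;python3 -m creep '[{"dp":[0,0,-30],"angular":[0,0,0],"fingers":40},{"dp":[0,0,-60],"angular":[0,0,0],"fingers":40},{"dp":[0,0,-100],"angular":[0,0,0],"fingers":40},{"dp":[-40,-10,-130],"angular":[0,0,0],"fingers":50},{"dp":[-80,-20,-130],"angular":[0,0,0],"fingers":60}]' 20;  python3 - <<'E'
from h import *
s=optics.grab_frame("scene");t=optics.grab_frame("top")
crop("scene",s,(380,290),(50,50),8,"s9")
crop("top",t,(395,235),(65,50),6,"t9")
cv2.imwrite("pics/s9f.png",s);cv2.imwrite("pics/t9f.png",t)
E
```

```text
clock: 7.3
eef_pos: [616.6, -55.5, 16.9]
tcp_rot: [3.141, -0.002, 0.162]
contact_force: [1.0, 0.3, 0.3]
opening: 0.472
clock: 7.72
eef_pos: [546.4, -49.7, 151.8]
tcp_rot: [3.138, -0.013, 0.162]
contact_force: [0.3, -0.3, 1.0]
opening: 0.7
s9 origin 330 240 scale 8
t9 origin 330 185 scale 6
```

View pics/s9.png

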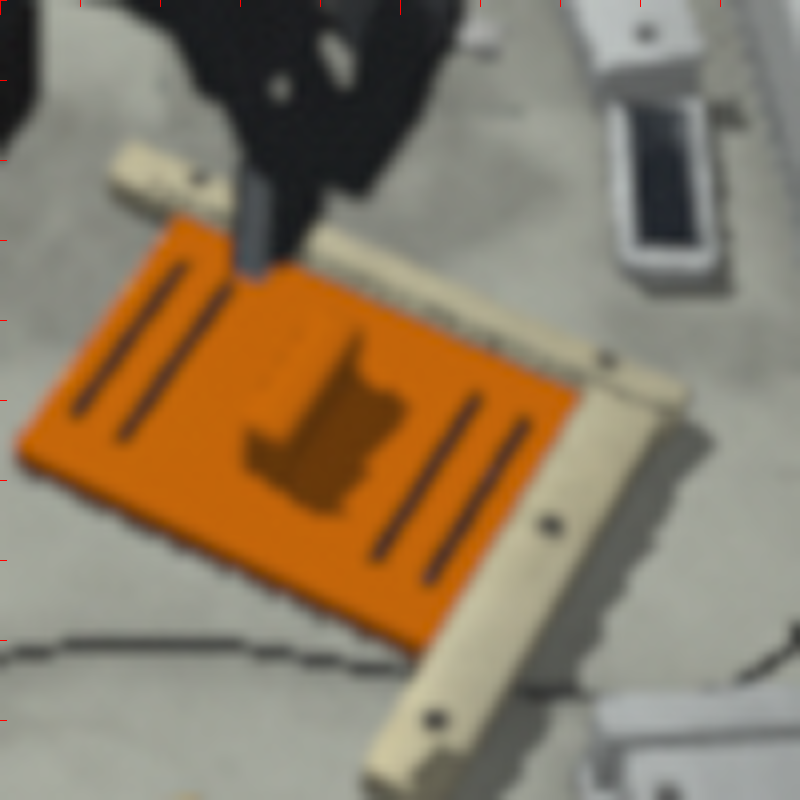

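View pics/t9f.png

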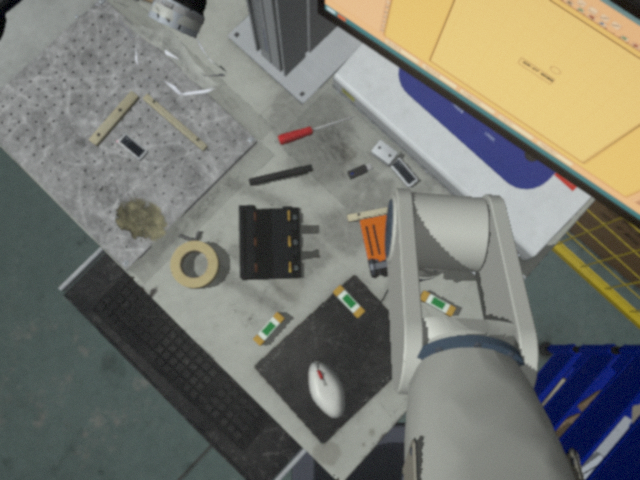

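Run:
```python
from h import *
t=cv2.imread("pics/t9f.png");s=cv2.imread("pics/s9f.png")
crop("top",t,(270,242),(40,44),9,"t9h");crop("scene",s,(280,235),(50,45),8,"s9h")
```

```text
t9h origin 230 198 scale 9
s9h origin 230 190 scale 8
```

View pics/t9h.png

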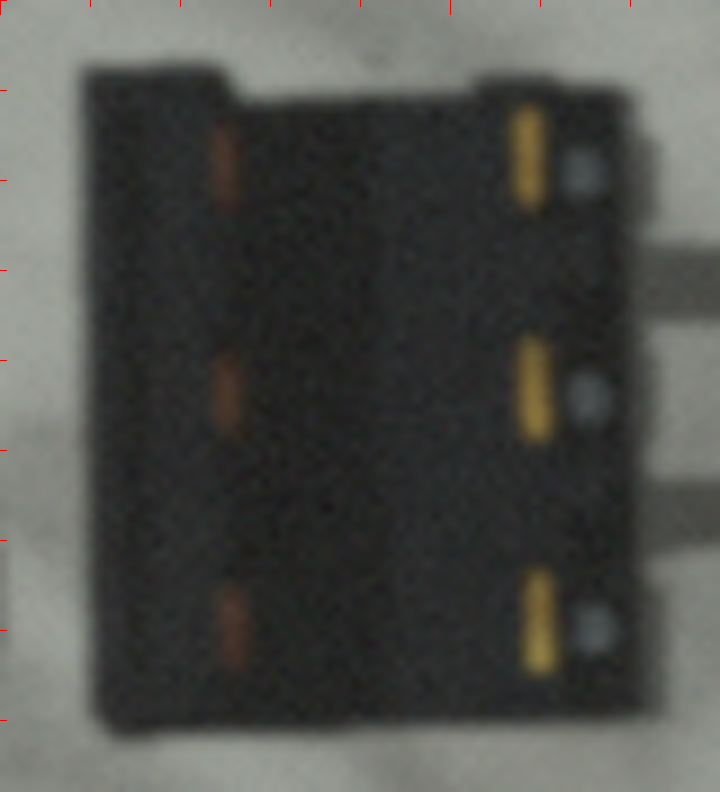

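View pics/s9h.png

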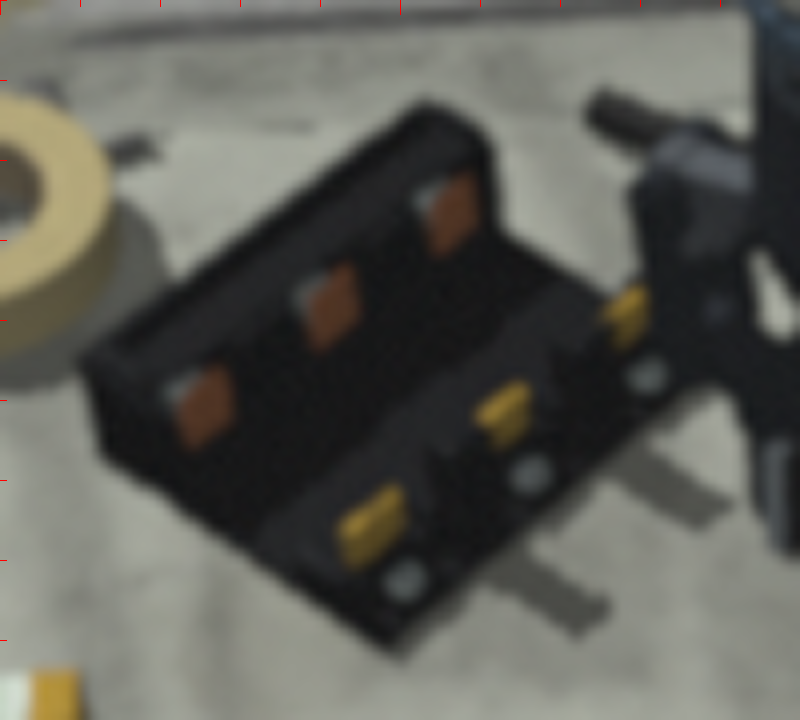

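Run:
```python
from h import *
np.set_printoptions(suppress=True,precision=1)
T=lambda p:(np.array(p)+.5)/9-.5+np.array([230,198])
S=lambda p:(np.array(p)+.5)/8-.5+np.array([230,190])
print("brass left edge mid",unproj("top",T([(511,157),(518,390),(525,623)]),28)[:,:2])
print("brass blob ctr",unproj("top",T([(528,157),(535,390),(541,623)]),28)[:,:2])
print("scene top-left edge of brass ends", unproj("scene",S([(338,520),(402,487),(475,410),(525,383),(603,312),(643,285)]),28)[:,:2])
# copper face center at bay x=-27, z ~ 14+10
print("copper top",unproj("top",T([(228,168),(229,394),(234,625)]),30)[:,:2])
print("copper scene center", unproj("scene",S([(205,408),(333,306),(453,214)]),26)[:,:2])
```

```text
brass left edge mid [[656.8 155.4]
 [606.2 154.7]
 [556.2 154. ]]
brass blob ctr [[656.7 151.8]
 [606.1 151.1]
 [556.1 150.7]]
scene top-left edge of brass ends [[546.5 154.6]
 [566.2 149.8]
 [599.6 154.5]
 [616.  150.9]
 [650.4 153. ]
 [665.7 151.6]]
copper top [[655.4 215.8]
 [606.4 216. ]
 [557.  215.3]]
copper scene center [[552.6 213.7]
 [603.6 214.8]
 [652.8 214.8]]
```

Run:
```python
from h import *
go([488.5,41,80],down(np.radians(-47.5)))
```

```text
dp [-32.1 -96.2  67.4] ang [-0.0007  0.0007 -0.58  ] rows 4.6
```

```bash
python3 -m creep '[{"dp":[-11,-32,22],"angular":[0,0,-0.12],"fingers":50},{"dp":[-22,-64,45],"angular":[0,0,-0.24],"fingers":50},{"dp":[-32,-96,67],"angular":[0,0,-0.36],"fingers":45},{"dp":[-32,-96,67],"angular":[0,0,-0.48],"fingers":45},{"dp":[-32,-96,67],"angular":[0,0,-0.58],"fingers":45}]';python3 -m creep '[{"dp":[0,0,0],"angular":[0,0,0],"fingers":45},{"dp":[0,0,0],"angular":[0,0,0],"fingers":45},{"dp":[0,0,0],"angular":[0,0,0],"fingers":45}]'
python3 - <<'E'
from h import *
s=optics.grab_frame("scene")
crop("scene",s,(291,290),(50,45),8,"s10")
go([488.5,41,20],down(np.radians(-47.5)))
E
```

```text
clock: 8.23
eef_pos: [493.0, 41.8, 78.1]
tcp_rot: [-3.141, 0.0, 0.751]
contact_force: [0.4, 0.7, 0.4]
opening: 0.529
clock: 8.48
eef_pos: [495.1, 40.2, 79.5]
tcp_rot: [3.14, -0.002, 0.738]
contact_force: [-0.2, 0.3, -0.3]
opening: 0.529
s10 origin 241 245 scale 8
dp [-4.3 -5.1 59.5] ang [ 0.002  -0.0023 -0.0031] rows 1.4
```

View pics/s10.png

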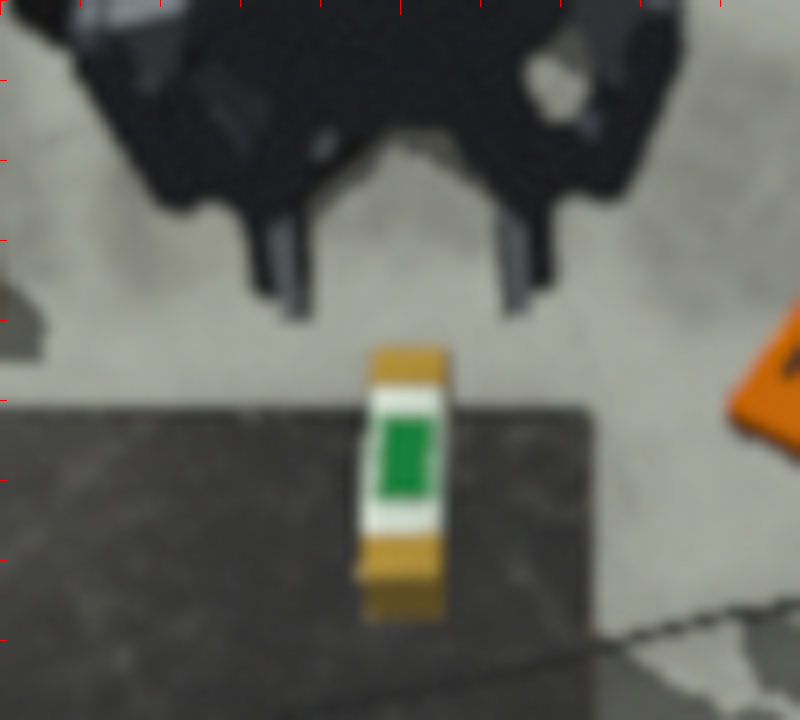

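```bash
python3 -m creep '[{"dp":[-4.3,-5,35],"angular":[0.002,-0.002,-0.003],"fingers":45},{"dp":[-4.3,-5,60],"angular":[0.002,-0.002,-0.003],"fingers":45},{"dp":[-4.3,-5,72],"angular":[0.002,-0.002,-0.003],"fingers":45},{"dp":[-4.3,-5,75.5],"angular":[0.002,-0.002,-0.003],"fingers":45},{"dp":[-4.3,-5,75.5],"angular":[0.002,-0.002,-0.003],"fingers":45}]' 70;python3 -m creep '[{"dp":[0,0,0],"angular":[0,0,0],"fingers":25},{"dp":[0,0,0],"angular":[0,0,0],"fingers":12},{"dp":[0,0,0],"angular":[0,0,0],"fingers":12},{"dp":[0,0,0],"angular":[0,0,0],"fingers":12},{"dp":[0,0,0],"angular":[0,0,0],"fingers":12}]' 70;  python3 - <<'E'
from h import *
s=optics.grab_frame("scene")
crop("scene",s,(291,290),(50,45),8,"s11")
E
```

```text
clock: 8.95
eef_pos: [487.4, 40.8, 3.1]
tcp_rot: [-3.14, 0.002, 0.743]
contact_force: [0.2, -0.4, -0.4]
opening: 0.529
clock: 9.37
eef_pos: [488.9, 41.1, 4.7]
tcp_rot: [3.141, -0.001, 0.745]
contact_force: [-0.9, -1.2, 6.6]
opening: 0.218
s11 origin 241 245 scale 8
```

View pics/s11.png

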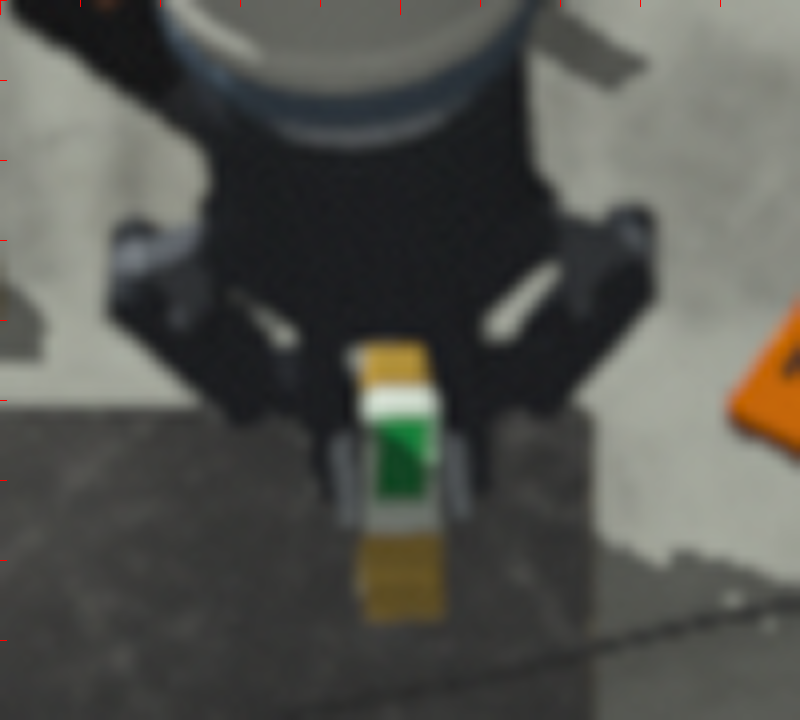

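```bash
cat >> h.py <<'E'
B1=np.array([605.,188.,14.]); YAW=np.radians(0.2)   # bay y dir
UY=np.array([np.cos(YAW),np.sin(YAW),0]); UX=np.array([UY[1],-UY[0],0])
def bay(k,cx,cz,th,h=5.5,ysign=1,b1=None):
    b=(B1 if b1 is None else np.array(b1))+ (k-1)*50*UY
    th=np.radians(th); up=-np.sin(th)*UX+np.cos(th)*np.array([0,0,1]); z=-up; y=ysign*UY; x=np.cross(y,z)
    c=b+cx*UX+np.array([0,0,cz])
    go(c+h*z, R.from_matrix(np.c_[x,y,z]))
def inbay(k,h=5.5):
    "measured: fuse centre in bay coords"
    s=r.sense(); M=R.from_euler('xyz',s['tcp_rot']).as_matrix()
    c=s['eef_pos']-h*M[:,2]-(B1+(k-1)*50*UY)
    th=np.degrees(np.arcsin(M[:,2]@UX))
    f=s['contact_force']
    print("bay: cx %.1f cy %.1f cz %.1f th %.1f"%(c@UX,c@UY,c[2],th)," F bay x,y,z",np.round([f@UX,f@UY,f[2]],1),"open",round(s['opening'],3))
E
python3 -m creep '[{"dp":[0,0,-30],"angular":[0,0,0],"fingers":12},{"dp":[0,0,-60],"angular":[0,0,0],"fingers":12},{"dp":[0,0,-90],"angular":[0,0,0],"fingers":12},{"dp":[0,0,-110],"angular":[0,0,0],"fingers":12},{"dp":[0,0,-110],"angular":[0,0,0],"fingers":12}]'
python3 - <<'E'
from h import *
bay(2,20,70,0)
s=optics.grab_frame("scene")
crop("scene",s,(291,250),(50,45),8,"s12")
E
```

```text
clock: 9.83
eef_pos: [490.9, 41.4, 118.1]
tcp_rot: [3.138, -0.006, 0.745]
contact_force: [0.6, 0.5, -0.4]
opening: 0.214
dp [206.4  17.9  40.8] ang [ 0.0061 -0.0035 -0.8295] rows 6.6
s12 origin 241 205 scale 8
```

View pics/s12.png

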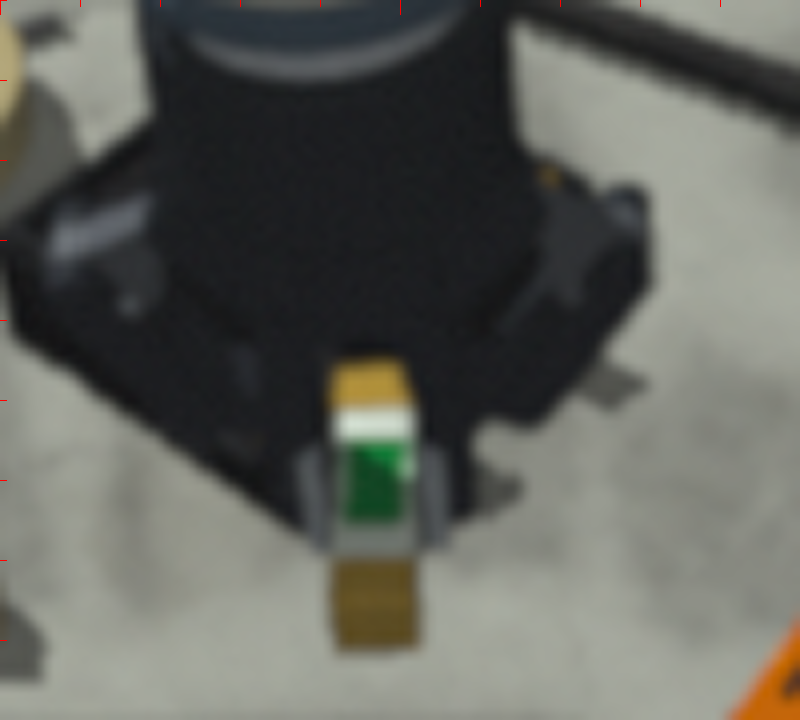

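```bash
python3 -m creep '[{"dp":[35,3,0],"angular":[0.001,-0.0005,-0.12],"fingers":12},{"dp":[70,6,0],"angular":[0.002,-0.001,-0.24],"fingers":12},{"dp":[105,9,5],"angular":[0.003,-0.0015,-0.36],"fingers":12},{"dp":[140,12,10],"angular":[0.004,-0.002,-0.48],"fingers":12},{"dp":[175,15,15],"angular":[0.005,-0.003,-0.6],"fingers":12}]';python3 -m creep '[{"dp":[5,15,5],"angular":[0,0,-0.11],"fingers":12},{"dp":[5,20,10],"angular":[0,0,-0.22],"fingers":12},{"dp":[5,20,10],"angular":[0,0,-0.22],"fingers":12},{"dp":[5,20,10],"angular":[0,0,-0.22],"fingers":12},{"dp":[5,20,10],"angular":[0,0,-0.22],"fingers":12}]'
python3 - <<'E'
from h import *
bay(2,20,70,20); bay(2,20,70,0)
inbay(2)
print(r.sense()['qpos'].round(2))
E
```

```text
clock: 10.3
eef_pos: [627.3, 149.8, 96.9]
tcp_rot: [-3.134, 0.002, 1.351]
contact_force: [0.2, -0.8, -0.9]
opening: 0.217
clock: 10.72
eef_pos: [646.2, 148.8, 87.6]
tcp_rot: [-3.133, 0.0, 1.561]
contact_force: [1.0, 0.2, -0.2]
opening: 0.215
dp [17.5  8.8  8.7] ang [-0.0105 -0.3487 -0.0116] rows 2.8
dp [19.4  8.8  9.1] ang [-0.0083  0.0003 -0.0132] rows 0.6
bay: cx 39.3 cy -8.9 cz 79.1 th 0.0  F bay x,y,z [-0.2  1.  -0.2] open 0.215
[0.22 0.57 1.65 0.   0.94 0.23]
```

```bash
python3 -m creep '[{"dp":[6,4,3],"angular":[-0.003,-0.11,-0.004],"fingers":12},{"dp":[12,8,6],"angular":[-0.007,-0.22,-0.008],"fingers":12},{"dp":[17.5,8.8,8.7],"angular":[-0.0105,-0.3487,-0.0116],"fingers":12},{"dp":[17.5,8.8,8.7],"angular":[-0.0105,-0.3487,-0.0116],"fingers":12},{"dp":[17.5,8.8,8.7],"angular":[-0.0105,-0.3487,-0.0116],"fingers":12}]';python3 -m creep '[{"dp":[0,0,0],"angular":[0,0,0],"fingers":12},{"dp":[0,0,0],"angular":[0,0,0],"fingers":12}]'
python3 - <<'E'
from h import *
inbay(2);bay(2,18,40,20)
t=optics.grab_frame("top"); s=optics.grab_frame("scene")
crop("top",t,(270,235),(50,45),8,"t13"); crop("scene",s,(300,205),(50,45),8,"s13")
E
```

```text
clock: 11.13
eef_pos: [655.1, 168.5, 78.9]
tcp_rot: [3.141, 0.348, 1.579]
contact_force: [-0.9, -0.1, -0.1]
opening: 0.212
clock: 11.3
eef_pos: [656.0, 165.6, 80.2]
tcp_rot: [3.139, 0.347, 1.575]
contact_force: [0.2, 0.0, 0.0]
opening: 0.222
bay: cx 20.7 cy 0.9 cz 71.3 th 19.9  F bay x,y,z [-0.   0.2  0. ] open 0.222
dp [13.2 -1.  28.6] ang [ 0.0026 -0.002   0.0011] rows 0.8
t13 origin 220 190 scale 8
s13 origin 250 160 scale 8
```

View pics/s13.png

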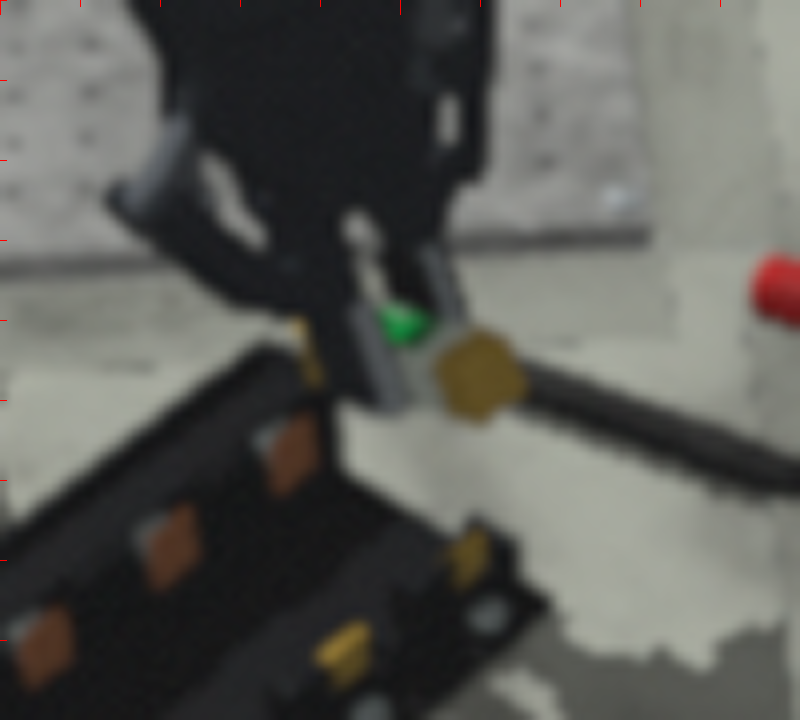

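View pics/t13.png

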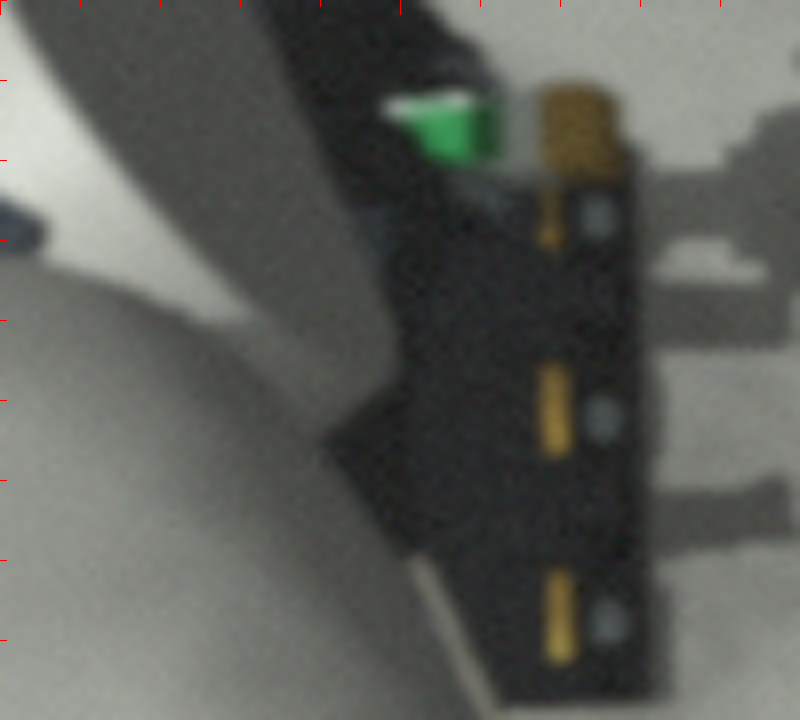

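Run:
```python
from h import *
np.set_printoptions(suppress=True,precision=1)
s=r.sense(); M=R.from_euler('xyz',s['tcp_rot']).as_matrix(); c=s['eef_pos']-5.5*M[:,2]
P=[c+M@np.array([-35,a,b]) for a,b in [(-10,-10),(10,-10),(10,10),(-10,10)]]
print("top crop px",((proj("top",P)-[220,190]+.5)*8)); print("scene crop",((proj("scene",P)-[250,160]+.5)*8))
print("contact px top", (proj("top",[B1+(k-1)*50*UY+35*UX+[0,0,14] for k in range(3)])-[220,190]+.5)*8)
print("contact px scene", (proj("scene",[B1+(k-1)*50*UY+35*UX+[0,0,14] for k in range(3)])-[250,160]+.5)*8)
```

```text
top crop px [[598.9 176. ]
 [596.9  89.3]
 [629.2 107. ]
 [631.3 192.2]]
scene crop [[463.9 381.4]
 [513.8 342.1]
 [534.6 404. ]
 [485.4 443.5]]
contact px top [[552.3 622.5]
 [548.1 415.2]
 [544.  210.7]]
contact px scene [[205.9 745.4]
 [333.2 641.8]
 [454.3 543.2]]
```

```bash
python3 -m creep '[{"dp":[7,-1,15],"angular":[0.0026,-0.002,0.001],"fingers":12},{"dp":[13,-1,28],"angular":[0.0026,-0.002,0.001],"fingers":12},{"dp":[13,-1,28],"angular":[0.0026,-0.002,0.001],"fingers":12},{"dp":[13,-1,28],"angular":[0.0026,-0.002,0.001],"fingers":12}]';python3 - <<'E'
from h import *
inbay(2);bay(2,18,24,20)
E
```

```text
clock: 11.73
eef_pos: [654.0, 168.6, 47.0]
tcp_rot: [-3.138, 0.352, 1.577]
contact_force: [0.5, -0.1, -1.3]
opening: 0.217
bay: cx 17.7 cy -1.0 cz 38.2 th 20.2  F bay x,y,z [ 0.1  0.5 -1.3] open 0.217
dp [ 4.6  1.1 13.4] ang [-0.0026  0.0028  0.0028] rows 0.3
```

```bash
python3 -m creep '[{"dp":[2,0.5,6],"angular":[-0.001,0.0028,0],"fingers":12},{"dp":[4.6,0.5,13],"angular":[-0.001,0.0028,0],"fingers":12},{"dp":[4.6,0.5,13],"angular":[-0.001,0.0028,0],"fingers":12},{"dp":[4.6,0.5,13],"angular":[-0.001,0.0028,0],"fingers":12}]';python3 - <<'E'
from h import *
inbay(2);bay(2,0,23,20)
t=optics.grab_frame("top"); s=optics.grab_frame("scene")
crop("top",t,(270,235),(50,45),8,"t14"); crop("scene",s,(300,205),(50,45),8,"s14")
E
```

```text
clock: 12.07
eef_pos: [655.4, 169.1, 34.6]
tcp_rot: [-3.141, 0.348, 1.577]
contact_force: [0.3, 0.8, -0.4]
opening: 0.215
bay: cx 17.2 cy 0.3 cz 25.8 th 20.0  F bay x,y,z [-0.8  0.3 -0.4] open 0.215
dp [17.2 -0.3 -3.3] ang [ 0.0007 -0.0008  0.0024] rows 0.4
t14 origin 220 190 scale 8
s14 origin 250 160 scale 8
```

View pics/s14.png

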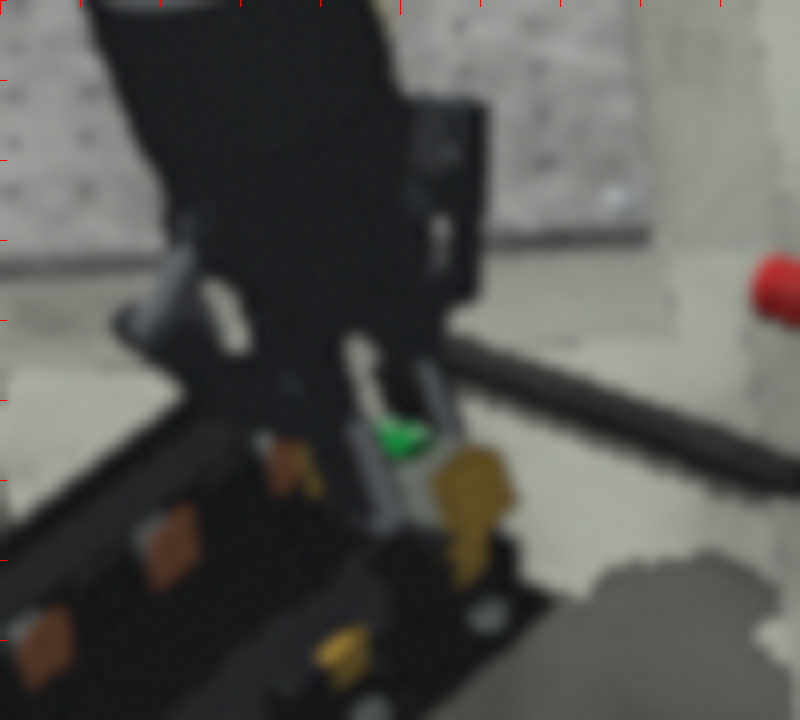

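View pics/t14.png

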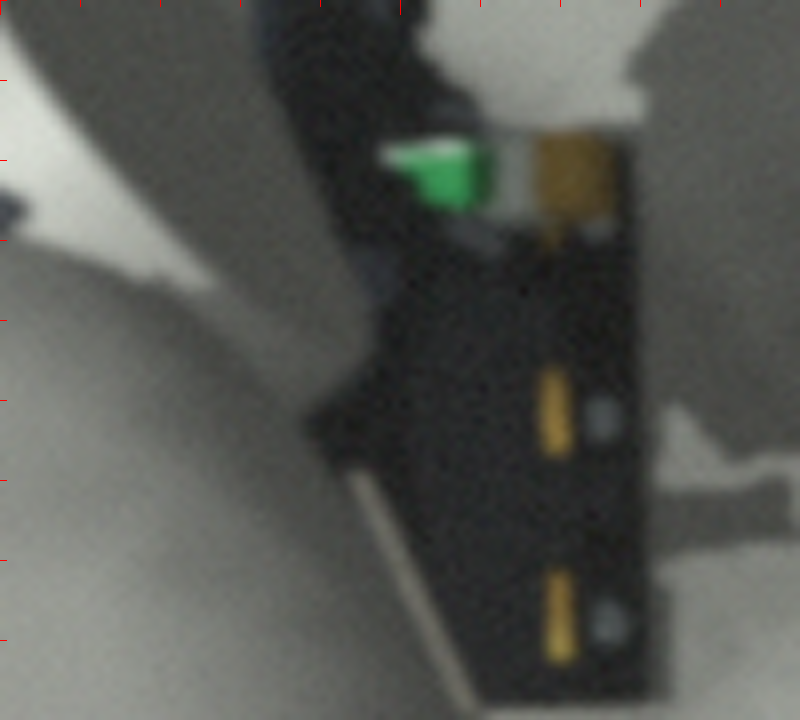

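```bash
python3 -m creep '[{"dp":[4,0,1],"angular":[0,0,0.002],"fingers":12},{"dp":[8,0,-0.3],"angular":[0,0,0.002],"fingers":12},{"dp":[12,-0.3,-1.5],"angular":[0,0,0.002],"fingers":12},{"dp":[12,-0.3,-1.5],"angular":[0,0,0.002],"fingers":12},{"dp":[12,-0.3,-1.5],"angular":[0,0,0.002],"fingers":12}]';python3 - <<'E'
from h import *
inbay(2);bay(2,0,23,20);bay(2,-3,22.5,20)
E
```

```text
clock: 12.58
eef_pos: [655.5, 179.9, 32.7]
tcp_rot: [3.14, 0.35, 1.575]
contact_force: [1.7, -6.6, 0.0]
opening: 0.213
bay: cx 6.4 cy 0.5 cz 23.9 th 20.1  F bay x,y,z [6.6 1.6 0. ] open 0.213
dp [ 6.3 -0.5 -1.4] ang [0.0014 0.0014 0.0006] rows 0.2
dp [ 9.3 -0.5 -1.9] ang [0.0014 0.0014 0.0006] rows 0.2
```

Run:
```python
from h import *
np.set_printoptions(suppress=True,precision=1)
t=optics.grab_frame("top"); s=optics.grab_frame("scene")
crop("top",t,(275,215),(25,20),16,"t15"); crop("scene",s,(305,215),(30,25),13,"s15")
st=r.sense(); M=R.from_euler('xyz',st['tcp_rot']).as_matrix(); 
for d in [0,2,4]:
  for h in (5.5,8):
    c=st['eef_pos']-h*M[:,2]+d*M[:,0]
    P=[c+M@np.array([-35,a,b]) for a,b in [(-10,-10),(10,-10),(10,10),(-10,10)]]
    print(d,h,"top",((proj("top",P)-[250,195]+.5)*16).ravel()); print("   scene",((proj("scene",P)-[275,190]+.5)*13).ravel())
```

```text
t15 origin 250 195 scale 16
s15 origin 275 190 scale 13
0 5.5 top [605.2 366.7 601.7 200.1 666.  232.6 669.6 396.6]
   scene [372.1 397.5 450.5 334.7 483.7 429.8 406.3 493. ]
0 8 top [597.  362.9 593.6 196.  658.1 228.6 661.7 392.9]
   scene [367.7 385.4 446.3 322.6 479.6 418.  402.1 481.2]
2 5.5 top [589.5 368.3 586.  201.8 650.5 234.2 654.1 398.2]
   scene [364.1 395.4 442.6 332.6 475.7 427.7 398.4 490.7]
2 8 top [581.3 364.5 577.8 197.7 642.5 230.2 646.1 394.5]
   scene [359.8 383.3 438.4 320.6 471.6 415.9 394.1 478.9]
4 5.5 top [573.7 369.9 570.3 203.5 635.  235.8 638.5 399.7]
   scene [356.2 393.2 434.6 330.6 467.8 425.5 390.5 488.5]
4 8 top [565.5 366.1 562.1 199.4 627.  231.8 630.5 396. ]
   scene [351.9 381.2 430.4 318.6 463.7 413.8 386.3 476.7]
```

View pics/s15.png

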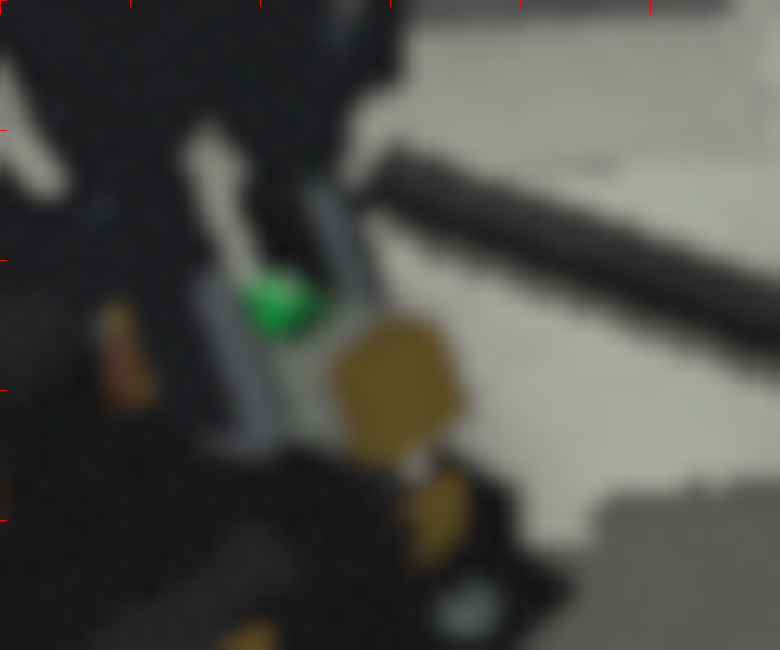

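View pics/t15.png

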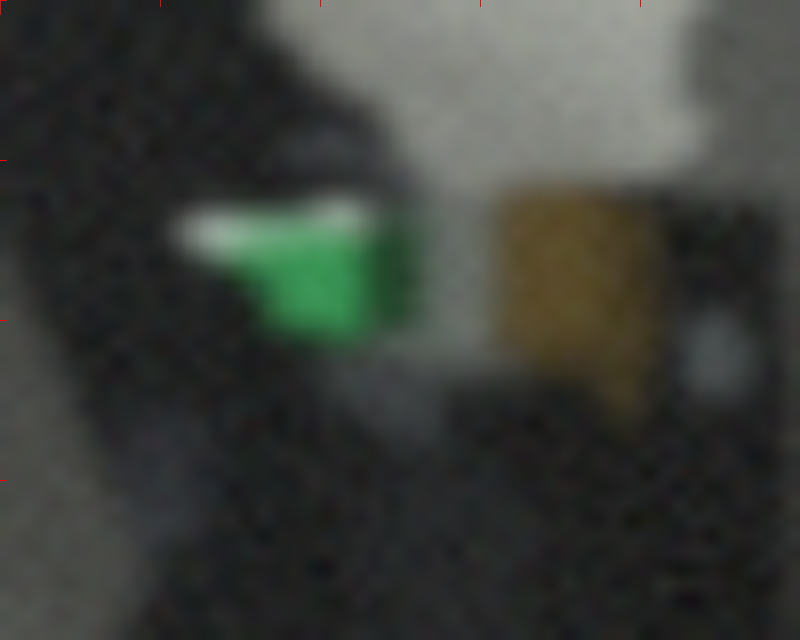

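Run:
```python
from h import *
inbay(2,9);bay(2,12,27,20,9);bay(2,12,22.7,20,9)
```

```text
bay: cx 5.2 cy 0.5 cz 27.1 th 20.1  F bay x,y,z [ 7.  3. -0.] open 0.219
dp [-6.4 -0.5  2.5] ang [0.0014 0.0011 0.0005] rows 0.2
dp [-4.9 -0.5  6.5] ang [0.0014 0.0011 0.0005] rows 0.2
```

```bash
python3 -m creep '[{"dp":[-3,-0.5,1.5],"angular":[0.001,0.001,0],"fingers":12},{"dp":[-6.4,-0.5,2.5],"angular":[0.001,0.001,0],"fingers":12},{"dp":[-5,-0.5,6.5],"angular":[0.001,0.001,0],"fingers":12},{"dp":[-5,-0.5,6.5],"angular":[0.001,0.001,0],"fingers":12},{"dp":[-5,-0.5,6.5],"angular":[0.001,0.001,0],"fingers":12}]';python3 - <<'E'
from h import *
inbay(2,9);bay(2,2,22.7,20,9)
E
```

```text
clock: 13.1
eef_pos: [654.6, 174.2, 27.7]
tcp_rot: [-3.142, 0.347, 1.575]
contact_force: [0.6, -0.3, -1.5]
opening: 0.219
bay: cx 10.9 cy -0.4 cz 22.1 th 19.9  F bay x,y,z [ 0.3  0.6 -1.5] open 0.219
dp [ 8.2  0.4 -3.6] ang [ 0.     -0.0022  0.0003] rows 0.2
```

```bash
python3 -m creep '[{"dp":[3,0.2,-1.2],"angular":[0,0,0],"fingers":12},{"dp":[6,0.2,-2.3],"angular":[0,0,0],"fingers":12},{"dp":[8.4,0.2,-3.3],"angular":[0,0,0],"fingers":12},{"dp":[8.4,0.2,-3.3],"angular":[0,0,0],"fingers":12}]';python3 - <<'E'
from h import *
inbay(2,9);bay(2,-3,22.7,20,9)
E
```

```text
clock: 13.43
eef_pos: [654.9, 183.3, 28.2]
tcp_rot: [-3.142, 0.348, 1.575]
contact_force: [0.9, -3.2, -0.2]
opening: 0.215
bay: cx 1.8 cy -0.1 cz 22.7 th 19.9  F bay x,y,z [ 3.2  0.9 -0.2] open 0.215
dp [ 4.5  0.1 -1.6] ang [ 0.0002 -0.0015  0.0007] rows 0.1
```

```bash
python3 -m creep '[{"dp":[2,0,-0.7],"angular":[0,0,0],"fingers":12},{"dp":[4.5,0,-1.6],"angular":[0,0,0],"fingers":12},{"dp":[4.5,0,-1.6],"angular":[0,0,0],"fingers":12},{"dp":[4.5,0,-1.6],"angular":[0,0,0],"fingers":12}]';python3 - <<'E'
from h import *
inbay(2,9);bay(2,-6,22.7,20,9)
t=optics.grab_frame("top"); s=optics.grab_frame("scene")
crop("top",t,(275,215),(25,20),16,"t16"); crop("scene",s,(305,215),(30,25),13,"s16")
E
```

```text
clock: 13.77
eef_pos: [654.8, 187.3, 28.2]
tcp_rot: [-3.141, 0.348, 1.575]
contact_force: [0.3, -5.9, -1.1]
opening: 0.215
bay: cx -2.2 cy -0.2 cz 22.7 th 19.9  F bay x,y,z [ 5.9  0.3 -1.1] open 0.215
dp [ 3.5  0.2 -1.3] ang [-0.0001 -0.0011  0.0003] rows 0.1
t16 origin 250 195 scale 16
s16 origin 275 190 scale 13
```

View pics/s16.png

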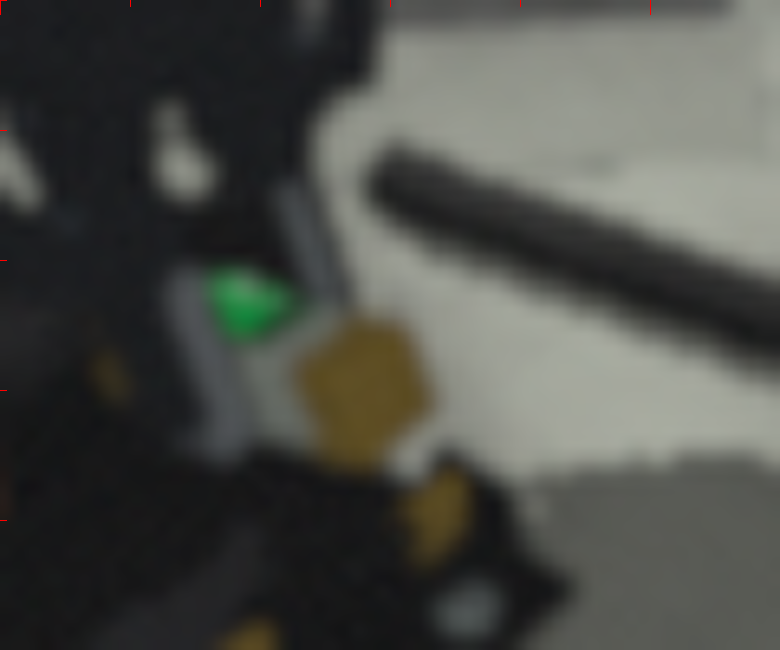

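View pics/t16.png

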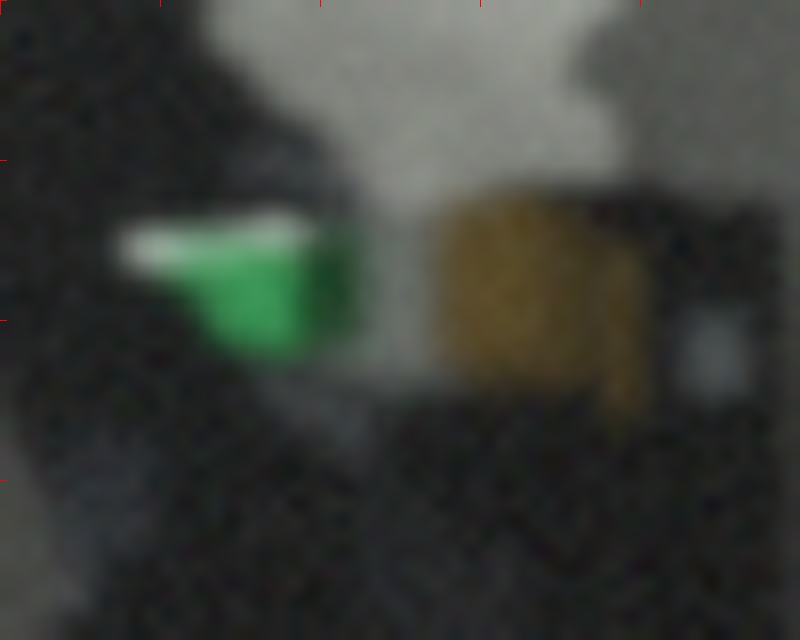

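```bash
python3 -m creep '[{"dp":[2,0,-0.7],"angular":[0,0,0],"fingers":12},{"dp":[3,0,-1.1],"angular":[0,0,0],"fingers":12},{"dp":[3,0,-1.1],"angular":[0,0,0],"fingers":12}]';python3 - <<'E'
from h import *
inbay(2,9)
for th,cz in ((15,20.0),(10,17),(5,13.7),(0,10.5)): bay(2,-5.3,cz,th,9)
E
```

```text
clock: 14.12
eef_pos: [654.8, 189.9, 28.2]
tcp_rot: [-3.141, 0.349, 1.575]
contact_force: [1.2, -9.0, -2.0]
opening: 0.215
bay: cx -4.8 cy -0.2 cz 22.6 th 20.0  F bay x,y,z [ 9.   1.2 -2. ] open 0.215
dp [2.2 0.2 2.3] ang [-0.0005  0.0872  0.0004] rows 0.7
dp [4.  0.2 5. ] ang [-0.0005  0.1745  0.0004] rows 1.4
dp [5.9 0.2 7.9] ang [-0.0005  0.2617  0.0003] rows 2.1
dp [ 7.7  0.2 10.7] ang [-5.00e-04  3.49e-01  3.00e-04] rows 2.8
```

```bash
python3 -m creep '[{"dp":[1.8,0.2,2.3],"angular":[0,0.0872,0],"fingers":12},{"dp":[3.6,0.2,5],"angular":[0,0.1745,0],"fingers":12},{"dp":[3.6,0.2,5],"angular":[0,0.1745,0],"fingers":12}]';python3 - <<'E'
from h import *
inbay(2,9)
E
```

```text
clock: 14.37
eef_pos: [654.8, 190.1, 22.2]
tcp_rot: [-3.141, 0.169, 1.573]
contact_force: [-0.6, -6.7, -2.8]
opening: 0.215
bay: cx -3.5 cy -0.2 cz 17.1 th 9.7  F bay x,y,z [ 6.7 -0.6 -2.8] open 0.215
```

Run:
```python
from h import *
for th,cz in ((5,13.7),(0,10.7)): bay(2,-4.6,cz,th,9)
```

```text
dp [2.4 0.2 3.1] ang [-0.001   0.0821 -0.0013] rows 0.7
dp [3.7 0.2 6. ] ang [-0.0009  0.1694 -0.0014] rows 1.4
```

```bash
python3 -m creep '[{"dp":[2.4,0.2,3.1],"angular":[0,0.082,0],"fingers":12},{"dp":[3.7,0.2,6],"angular":[0,0.169,0],"fingers":12},{"dp":[3.7,0.2,6],"angular":[0,0.169,0],"fingers":12},{"dp":[3.7,0.2,6],"angular":[0,0.169,0],"fingers":12}]';python3 - <<'E'
from h import *
inbay(2,9)
t=optics.grab_frame("top"); s=optics.grab_frame("scene")
crop("top",t,(275,215),(25,20),16,"t17"); crop("scene",s,(305,215),(30,25),13,"s17")
E
```

```text
clock: 14.7
eef_pos: [655.3, 193.2, 15.9]
tcp_rot: [-3.141, 0.004, 1.573]
contact_force: [-1.2, -6.2, -0.3]
opening: 0.216
bay: cx -5.1 cy 0.3 cz 10.9 th 0.2  F bay x,y,z [ 6.2 -1.2 -0.3] open 0.216
t17 origin 250 195 scale 16
s17 origin 275 190 scale 13
```

View pics/s17.png

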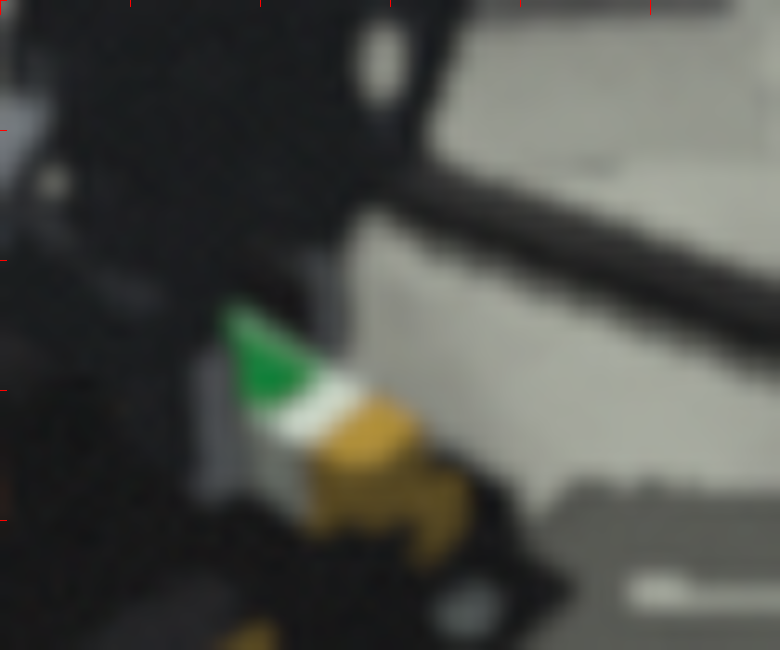

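View pics/t17.png

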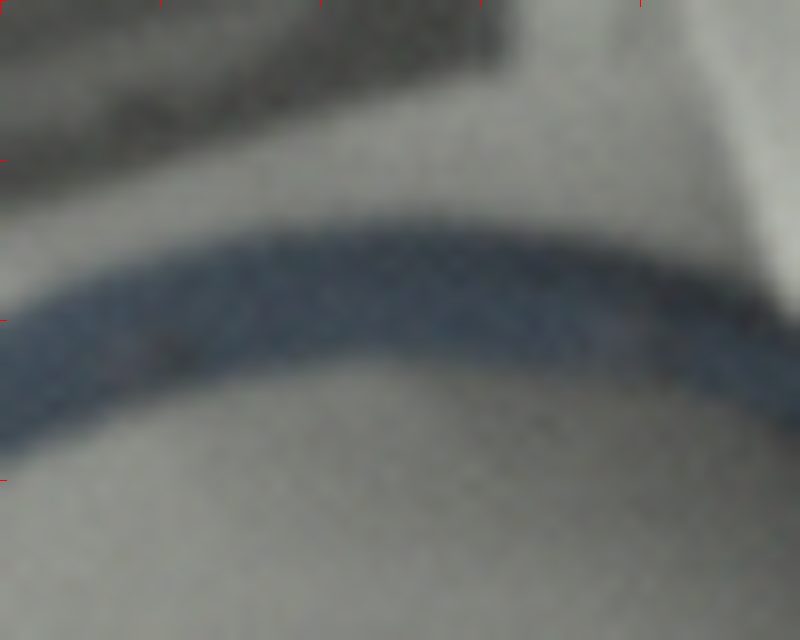

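```bash
python3 -m creep '[{"dp":[0,0,1],"angular":[0,0,0],"fingers":12},{"dp":[-2,0,1.2],"angular":[0,0,0],"fingers":12},{"dp":[-3.5,0,1.2],"angular":[0,0,0],"fingers":12},{"dp":[-3.5,0,1.2],"angular":[0,0,0],"fingers":12}]';python3 - <<'E'
from h import *
inbay(2,9)
E
```

```text
clock: 15.13
eef_pos: [655.6, 191.1, 15.0]
tcp_rot: [3.141, 0.004, 1.575]
contact_force: [-0.9, -4.9, 1.8]
opening: 0.213
bay: cx -3.0 cy 0.6 cz 10.0 th 0.2  F bay x,y,z [ 4.9 -0.9  1.8] open 0.213
```

```bash
python3 -m creep '[{"dp":[0,0,0],"angular":[0,0,0],"fingers":22},{"dp":[0,0,0],"angular":[0,0,0],"fingers":30},{"dp":[0,0,0],"angular":[0,0,0],"fingers":32},{"dp":[0,0,-15],"angular":[0,0,0],"fingers":32},{"dp":[0,0,-45],"angular":[0,0,0],"fingers":32}]';python3 -m creep '[{"dp":[0,0,-35],"angular":[0,0,0],"fingers":40},{"dp":[-20,-20,-70],"angular":[0,0,0],"fingers":45},{"dp":[-50,-50,-90],"angular":[0,0,0],"fingers":45},{"dp":[-80,-75,-90],"angular":[0,0,0],"fingers":45},{"dp":[-110,-100,-90],"angular":[0,0,0],"fingers":45}]'
python3 - <<'E'
from h import *
t=optics.grab_frame("top"); s=optics.grab_frame("scene")
crop("top",t,(275,235),(50,45),8,"t18"); crop("scene",s,(290,235),(50,45),8,"s18"); cv2.imwrite("pics/t18f.png",t)
E
```

```text
clock: 15.55
eef_pos: [652.9, 191.6, 57.3]
tcp_rot: [-3.136, 0.005, 1.575]
contact_force: [-0.7, -0.7, 0.5]
opening: 0.376
clock: 15.97
eef_pos: [557.5, 83.6, 153.1]
tcp_rot: [3.136, 0.002, 1.576]
contact_force: [0.4, -1.6, -0.2]
opening: 0.527
t18 origin 225 190 scale 8
s18 origin 240 190 scale 8
```

View pics/s18.png

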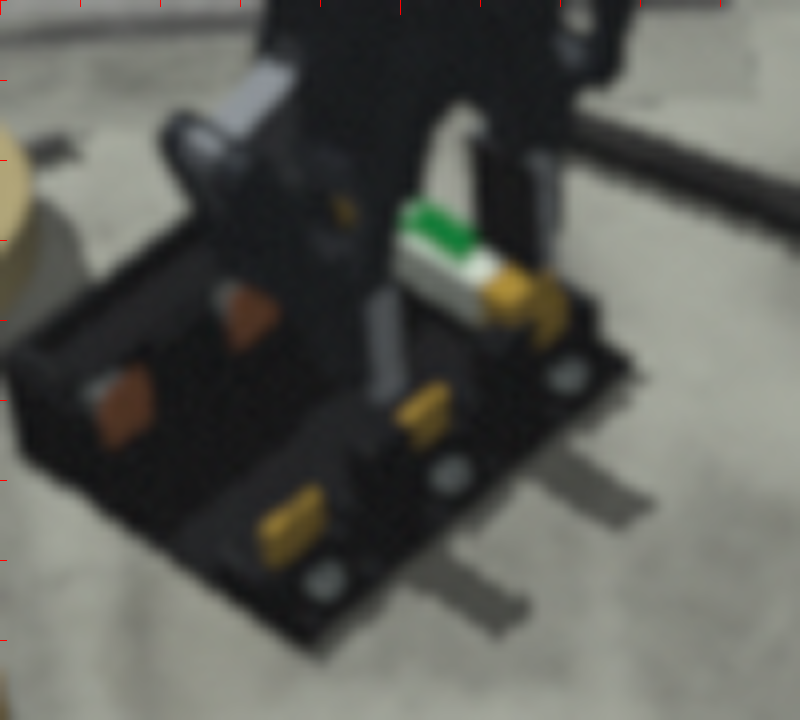

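View pics/t18.png

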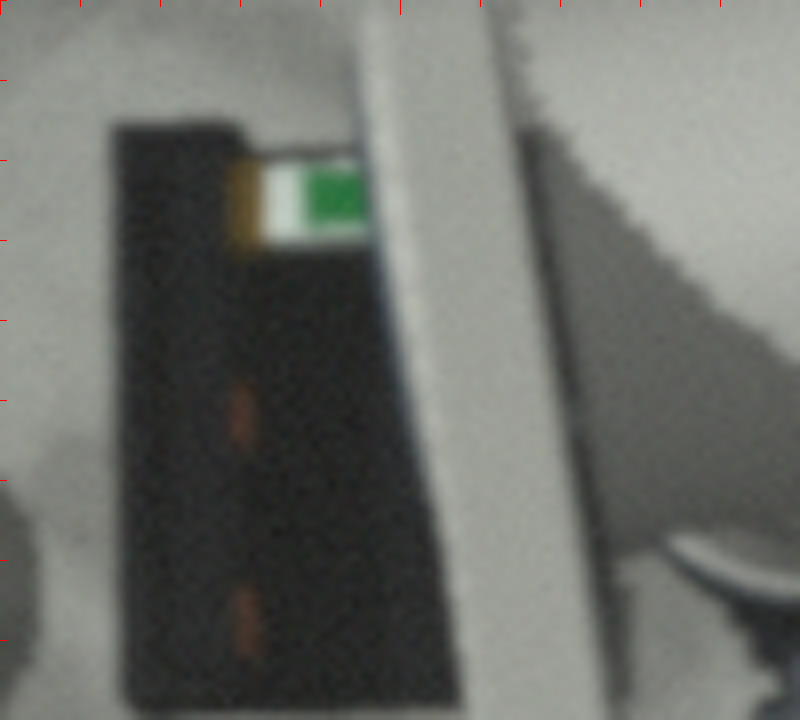

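View pics/t18f.png

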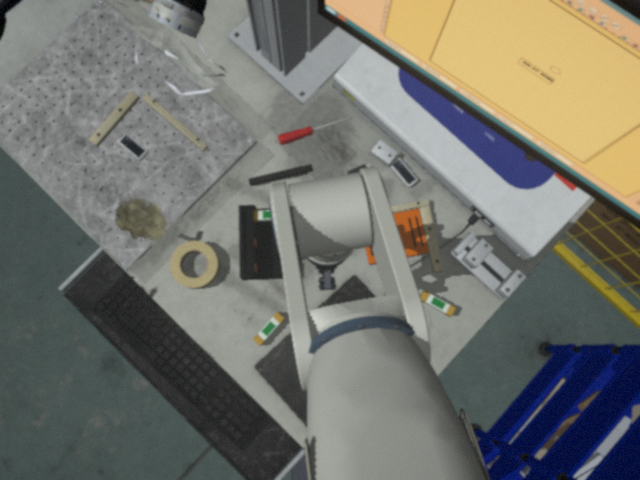

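Run:
```python
from h import *
go([440,192.5,90],down(np.radians(47.5))); print(r.sense()['qpos'].round(2))
```

```text
dp [ 112.5 -112.7   60.9] ang [-0.0036  0.0034 -0.827 ] rows 6.6
[ 0.14  0.34  1.85 -0.01  0.95  0.15]
```

```bash
python3 -m creep '[{"dp":[23,-23,6],"angular":[-0.001,0.001,-0.12],"fingers":40},{"dp":[46,-46,12],"angular":[-0.002,0.001,-0.24],"fingers":40},{"dp":[69,-69,30],"angular":[-0.003,0.002,-0.36],"fingers":40},{"dp":[92,-92,45],"angular":[-0.003,0.003,-0.48],"fingers":40},{"dp":[112,-112,61],"angular":[-0.0036,0.0034,-0.6],"fingers":40}]'; python3 -m creep '[{"dp":[0,0,0],"angular":[0,0,-0.12],"fingers":40},{"dp":[0,0,0],"angular":[0,0,-0.227],"fingers":40},{"dp":[0,0,0],"angular":[0,0,-0.227],"fingers":40},{"dp":[0,0,0],"angular":[0,0,-0.227],"fingers":40},{"dp":[0,0,0],"angular":[0,0,-0.227],"fingers":40}]'
python3 - <<'E'
from h import *
s=optics.grab_frame("scene")
crop("scene",s,(223,265),(50,45),8,"s20")
go([440,192.5,30],down(np.radians(47.5)))
E
```

```text
clock: 16.48
eef_pos: [444.2, 196.7, 89.2]
tcp_rot: [3.136, 0.001, 2.18]
contact_force: [-0.6, -0.1, -1.1]
opening: 0.468
clock: 16.9
eef_pos: [445.5, 195.3, 89.1]
tcp_rot: [3.138, 0.002, 2.398]
contact_force: [-0.4, -0.3, -0.3]
opening: 0.471
s20 origin 173 220 scale 8
dp [ 2.3 -5.8 59. ] ang [ 0.0036  0.0019 -0.0016] rows 1.4
```

View pics/s20.png

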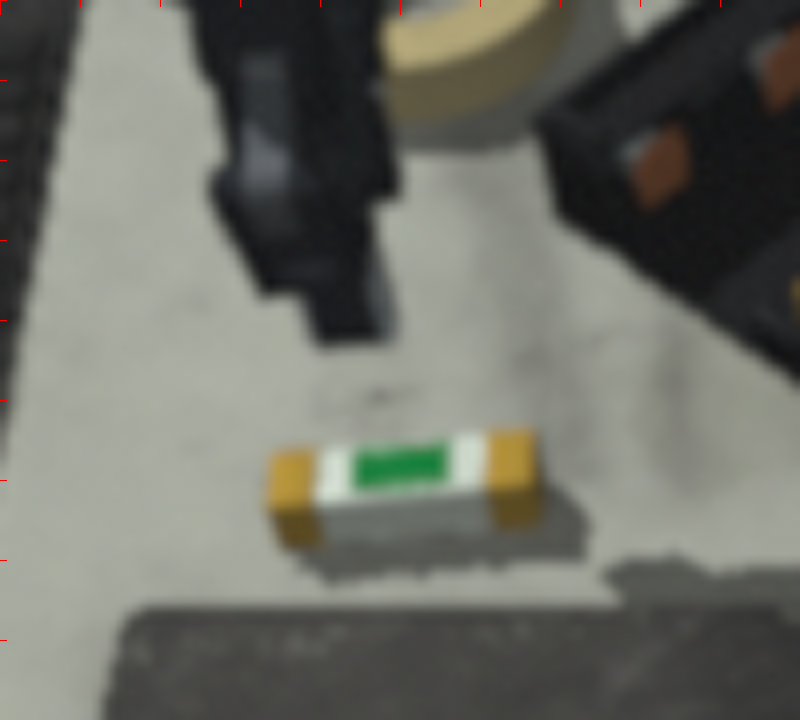

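```bash
python3 -m creep '[{"dp":[2.3,-5.8,30],"angular":[0.0036,0.002,-0.0016],"fingers":40},{"dp":[2.3,-5.8,60],"angular":[0.0036,0.002,-0.0016],"fingers":40},{"dp":[2.3,-5.8,78],"angular":[0.0036,0.002,-0.0016],"fingers":40},{"dp":[2.3,-5.8,85],"angular":[0.0036,0.002,-0.0016],"fingers":40},{"dp":[2.3,-5.8,85],"angular":[0.0036,0.002,-0.0016],"fingers":40}]' 70;python3 -m creep '[{"dp":[0,0,0],"angular":[0,0,0],"fingers":25},{"dp":[0,0,0],"angular":[0,0,0],"fingers":12},{"dp":[0,0,0],"angular":[0,0,0],"fingers":12},{"dp":[0,0,0],"angular":[0,0,0],"fingers":12},{"dp":[0,0,0],"angular":[0,0,0],"fingers":12}]' 70;  python3 - <<'E'
from h import *
s=optics.grab_frame("scene")
crop("scene",s,(223,265),(50,45),8,"s21")
E
```

```text
clock: 17.37
eef_pos: [438.7, 191.8, 2.3]
tcp_rot: [-3.138, -0.002, 2.401]
contact_force: [-0.6, -0.9, 0.7]
opening: 0.471
clock: 17.78
eef_pos: [440.4, 192.7, 4.7]
tcp_rot: [3.141, 0.0, 2.403]
contact_force: [-0.8, -1.2, 8.0]
opening: 0.214
s21 origin 173 220 scale 8
```

View pics/s21.png

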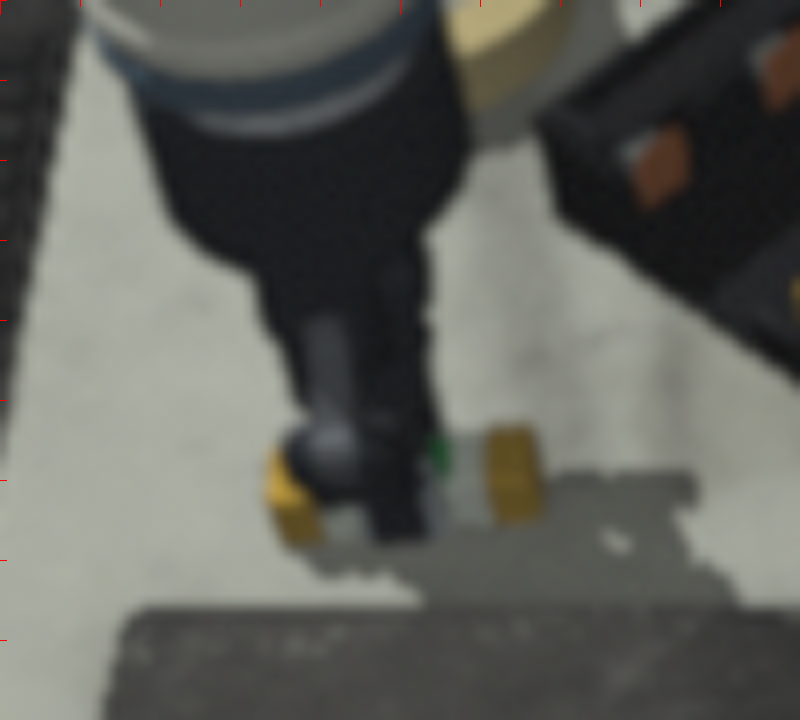

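```bash
python3 -m creep '[{"dp":[0,0,-30],"angular":[0,0,0],"fingers":12},{"dp":[0,0,-60],"angular":[0,0,0],"fingers":12},{"dp":[0,0,-90],"angular":[0,0,0],"fingers":12},{"dp":[0,0,-105],"angular":[0,0,0],"fingers":12},{"dp":[0,0,-105],"angular":[0,0,0],"fingers":12}]'
python3 - <<'E'
from h import *
bay(1,20,70,0,9)
E
```

```text
clock: 18.25
eef_pos: [441.9, 193.4, 112.4]
tcp_rot: [3.136, 0.002, 2.403]
contact_force: [0.3, 0.0, -1.1]
opening: 0.212
dp [-137.7   90.8   38.2] ang [ 0.006  -0.      0.8288] rows 6.6
```

```bash
python3 -m creep '[{"dp":[-28,18,0],"angular":[0.001,0,0.12],"fingers":12},{"dp":[-56,36,0],"angular":[0.002,0,0.24],"fingers":12},{"dp":[-84,54,0],"angular":[0.003,0,0.36],"fingers":12},{"dp":[-112,74,0],"angular":[0.004,0,0.48],"fingers":12},{"dp":[-137,90,10],"angular":[0.006,0,0.6],"fingers":12}]';python3 -m creep '[{"dp":[0,0,10],"angular":[0,0,0.12],"fingers":12},{"dp":[0,0,20],"angular":[0,0,0.229],"fingers":12},{"dp":[0,0,28],"angular":[0,0,0.229],"fingers":12},{"dp":[0,0,28],"angular":[0,0,0.229],"fingers":12},{"dp":[0,0,28],"angular":[0,0,0.229],"fingers":12}]'
python3 - <<'E'
from h import *
inbay(1,9); bay(1,20,60,20,9)
E
```

```text
clock: 18.67
eef_pos: [604.4, 166.7, 99.2]
tcp_rot: [-3.138, 0.002, 1.797]
contact_force: [0.5, 0.8, -0.5]
opening: 0.214
clock: 19.08
eef_pos: [600.4, 166.5, 69.5]
tcp_rot: [-3.134, 0.004, 1.578]
contact_force: [0.0, -0.1, -0.0]
opening: 0.215
bay: cx 21.4 cy -4.6 cz 64.5 th 0.2  F bay x,y,z [ 0.1  0.  -0. ] open 0.215
dp [-1.6  4.7  4. ] ang [-0.0071 -0.3452  0.0049] rows 2.8
```

```bash
python3 -m creep '[{"dp":[0,2,0],"angular":[-0.003,-0.11,0.002],"fingers":12},{"dp":[-1,4.7,2],"angular":[-0.007,-0.22,0.005],"fingers":12},{"dp":[-1.6,4.7,4],"angular":[-0.007,-0.345,0.005],"fingers":12},{"dp":[-1.6,4.7,4],"angular":[-0.007,-0.345,0.005],"fingers":12},{"dp":[-1.6,4.7,4],"angular":[-0.007,-0.345,0.005],"fingers":12}]'
cat > look.py <<'E'
import sys
from h import *
np.set_printoptions(suppress=True,precision=0)
k=int(sys.argv[1]); nm=sys.argv[2]
t=optics.grab_frame("top"); s=optics.grab_frame("scene")
st=r.sense(); M=R.from_euler('xyz',st['tcp_rot']).as_matrix(); c=st['eef_pos']-9*M[:,2]
sg=-np.sign(M[:,0]@UX)
P=[c+M@np.array([-35*sg,a,b]) for a,b in [(-10,-10),(10,-10),(10,10),(-10,10)]]
for n,im,hw,sc in(("top",t,(25,20),16),("scene",s,(30,25),13)):
    q=proj(n,P); m=q.mean(0).astype(int); 
    im=im.copy(); big=f"{nm}{n[0]}"
    crop(n,im,m,hw,sc,big); o=m-np.array(hw)
    I=cv2.imread(f"pics/{big}.png"); cv2.polylines(I,[((q-o+.5)*sc).astype(np.int32)],True,(255,0,255),1); cv2.imwrite(f"pics/{big}.png",I)
inbay(k,9)
E
python3 look.py 1 a1
```

```text
clock: 19.5
eef_pos: [605.5, 167.0, 66.0]
tcp_rot: [-3.142, 0.346, 1.576]
contact_force: [-0.6, -0.0, -0.5]
opening: 0.216
a1t origin 271 215 scale 16
a1s origin 265 199 scale 13
bay: cx 19.8 cy 0.7 cz 61.1 th 19.8  F bay x,y,z [ 0.  1. -0.] open 0.212
```

View pics/a1s.png

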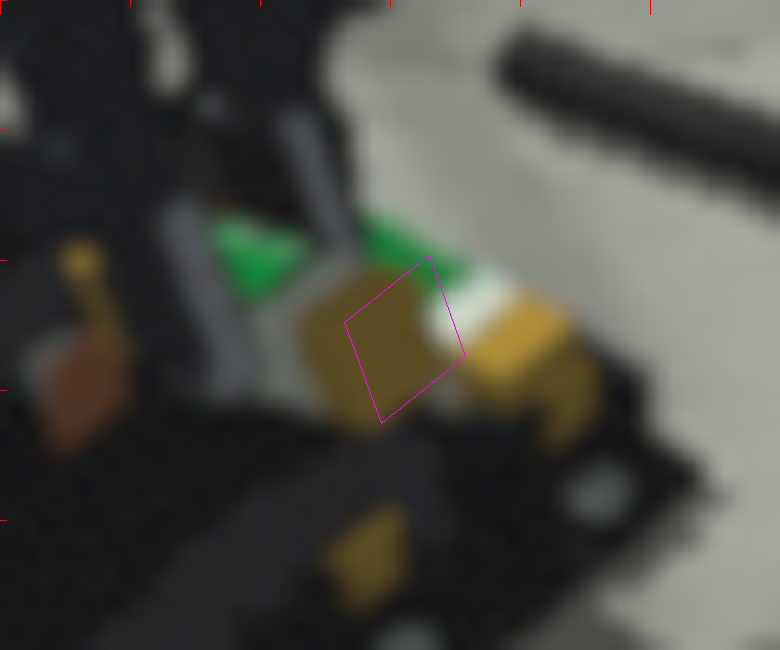

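View pics/a1t.png

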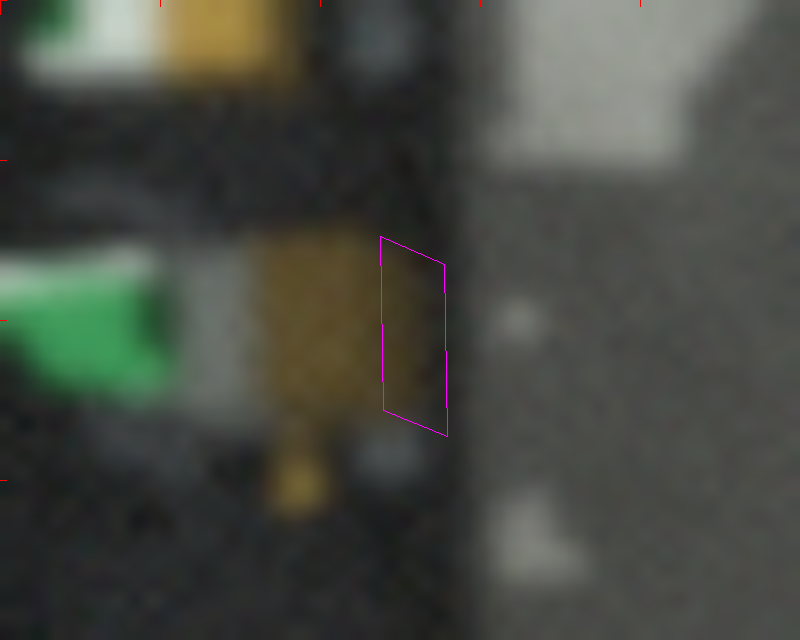

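Run:
```python
from h import *
bay(1,16,35,20,9);bay(1,13,22.7,20,9)
```

```text
dp [12.4 -0.7 23.2] ang [-0.0001 -0.0036 -0.0025] rows 0.6
dp [19.4 -0.7 33.8] ang [-0.0001 -0.0036 -0.0025] rows 0.9
```

```bash
python3 -m creep '[{"dp":[6,-0.7,12],"angular":[0,-0.0036,-0.0025],"fingers":12},{"dp":[12.4,-0.7,23],"angular":[0,-0.0036,-0.0025],"fingers":12},{"dp":[16.5,-0.7,29],"angular":[0,-0.0036,-0.0025],"fingers":12},{"dp":[19,-0.7,33.5],"angular":[0,-0.0036,-0.0025],"fingers":12},{"dp":[19,-0.7,33.5],"angular":[0,-0.0036,-0.0025],"fingers":12}]'
python3 - <<'E'
from h import *
inbay(1,9);bay(1,2,22.5,20,9);bay(1,-2.8,22.5,20,9)
E
```

```text
clock: 20.02
eef_pos: [604.4, 170.9, 26.5]
tcp_rot: [-3.14, 0.353, 1.573]
contact_force: [-0.3, 0.3, -0.2]
opening: 0.215
bay: cx 14.0 cy -0.7 cz 21.0 th 20.2  F bay x,y,z [-0.3 -0.3 -0.2] open 0.215
dp [10.8  0.7 -5.6] ang [-0.0023  0.0036 -0.0011] rows 0.3
dp [15.3  0.6 -7.2] ang [-0.0023  0.0036 -0.0011] rows 0.4
```

```bash
python3 -m creep '[{"dp":[0,0.3,-0.3],"angular":[0,0,0],"fingers":12},{"dp":[4,0.3,-1.8],"angular":[0,0,0],"fingers":12},{"dp":[8,0.3,-3.2],"angular":[0,0,0],"fingers":12},{"dp":[11,0.3,-4.2],"angular":[0,0,0],"fingers":12},{"dp":[11,0.3,-4.2],"angular":[0,0,0],"fingers":12}]'
python3 - <<'E'
from h import *
inbay(1,9);bay(1,-2.8,22.5,20,9)
E
```

```text
clock: 20.43
eef_pos: [605.2, 176.7, 30.2]
tcp_rot: [-3.139, 0.364, 1.575]
contact_force: [3.0, -29.5, 8.0]
opening: 0.216
bay: cx 8.1 cy 0.2 cz 24.6 th 20.9  F bay x,y,z [29.5  2.9  8. ] open 0.216
dp [11.  -0.2 -1.9] ang [-0.0027  0.0153  0.0002] rows 0.3
```

```bash
python3 -m creep '[{"dp":[-5,0,1.9],"angular":[0,0,0],"fingers":12},{"dp":[-8,0,3],"angular":[0,0,0],"fingers":12},{"dp":[-8,0,3],"angular":[0,0,0],"fingers":12}]'; python3 look.py 1 a2
```

```text
clock: 20.68
eef_pos: [606.0, 174.5, 28.9]
tcp_rot: [3.14, 0.351, 1.572]
contact_force: [0.2, 0.4, -1.1]
opening: 0.212
a2t origin 266 219 scale 16
a2s origin 263 209 scale 13
bay: cx 9.9 cy 0.9 cz 23.3 th 20.2  F bay x,y,z [3. 2. 0.] open 0.208
```

View pics/a2s.png

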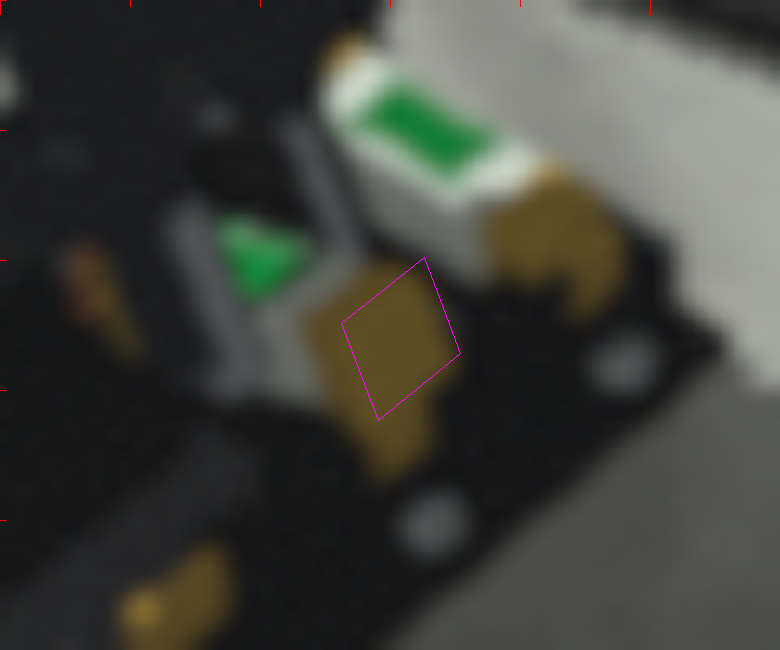

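View pics/a2t.png

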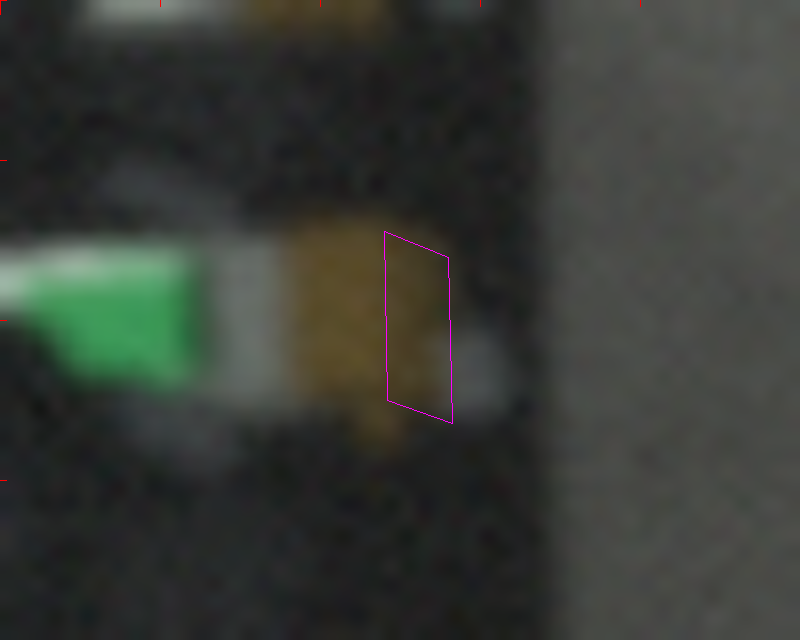

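Run:
```python
from h import *
bay(1,12,25,20,9);bay(1,2,24.5,20,9)
```

```text
dp [-2.5 -0.9 -0.9] ang [ 0.0008  0.0027 -0.0018] rows 0.1
dp [ 7.  -0.9 -3.9] ang [ 0.0008  0.0027 -0.0018] rows 0.2
```

```bash
python3 -m creep '[{"dp":[-2.5,-0.7,-0.9],"angular":[0.001,0.003,-0.002],"fingers":12},{"dp":[-2.5,-0.7,-0.9],"angular":[0.001,0.003,-0.002],"fingers":12},{"dp":[-2.5,-0.7,-0.9],"angular":[0.001,0.003,-0.002],"fingers":12}]'
python3 - <<'E'
from h import *
inbay(1,9);bay(1,4,24.5,20,9)
E
```

```text
clock: 21.03
eef_pos: [605.0, 173.1, 30.3]
tcp_rot: [-3.141, 0.348, 1.575]
contact_force: [0.3, -0.5, -0.5]
opening: 0.212
bay: cx 11.9 cy -0.1 cz 24.7 th 20.0  F bay x,y,z [ 0.5  0.3 -0.5] open 0.212
dp [ 7.5  0.1 -2.5] ang [-0.0005 -0.0006  0.0005] rows 0.2
```

```bash
python3 -m creep '[{"dp":[2.5,0,-0.9],"angular":[0,0,0],"fingers":12},{"dp":[5,0,-1.8],"angular":[0,0,0],"fingers":12},{"dp":[7.5,0,-2.6],"angular":[0,0,0],"fingers":12},{"dp":[7.5,0,-2.6],"angular":[0,0,0],"fingers":12}]'
python3 - <<'E'
from h import *
inbay(1,9);bay(1,0,23.5,20,9)
E
```

```text
clock: 21.37
eef_pos: [604.6, 179.4, 30.5]
tcp_rot: [-3.139, 0.352, 1.575]
contact_force: [-1.4, -6.6, 5.1]
opening: 0.216
bay: cx 5.5 cy -0.4 cz 24.9 th 20.2  F bay x,y,z [ 6.6 -1.5  5.1] open 0.216
dp [ 5.7  0.4 -0.6] ang [-0.0019  0.0031  0.0009] rows 0.1
```

Run:
```python
from h import *
inbay(1,6);bay(1,9,25,20,6);bay(1,4,25,20,6)
```

```text
bay: cx 6.6 cy -0.4 cz 22.1 th 20.2  F bay x,y,z [ 6.6 -1.5  5.1] open 0.216
dp [-3.3  0.4 -1.9] ang [-0.0019  0.0031  0.0009] rows 0.1
dp [ 1.4  0.4 -3.6] ang [-0.0019  0.0031  0.0009] rows 0.1
```

```bash
python3 -m creep '[{"dp":[-3.5,0.2,-2],"angular":[0,0,0],"fingers":12},{"dp":[-3.5,0.2,-2],"angular":[0,0,0],"fingers":12},{"dp":[-1,0.2,-2.9],"angular":[0,0,0],"fingers":12},{"dp":[1,0.2,-3.6],"angular":[0,0,0],"fingers":12},{"dp":[1,0.2,-3.6],"angular":[0,0,0],"fingers":12}]'
python3 - <<'E'
from h import *
inbay(1,6)
E
python3 look.py 1 a3
```

```text
clock: 21.78
eef_pos: [604.9, 183.0, 33.2]
tcp_rot: [-3.14, 0.35, 1.575]
contact_force: [-0.9, -4.5, 2.6]
opening: 0.214
bay: cx 2.9 cy -0.1 cz 24.8 th 20.0  F bay x,y,z [ 4.5 -0.9  2.6] open 0.214
a3t origin 262 219 scale 16
a3s origin 260 206 scale 13
bay: cx 2.2 cy -0.1 cz 27.6 th 20.0  F bay x,y,z [ 4. -2.  3.] open 0.213
```

View pics/a3s.png

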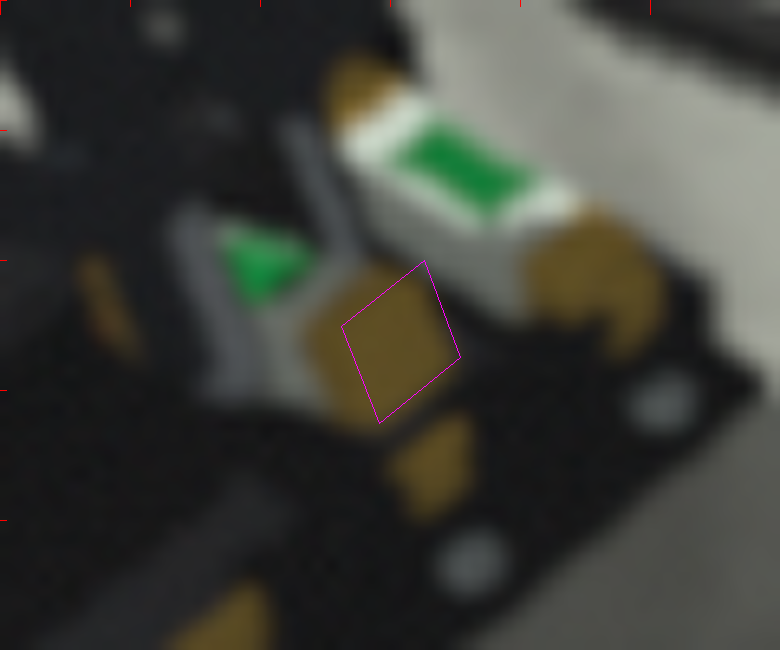

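View pics/a3t.png

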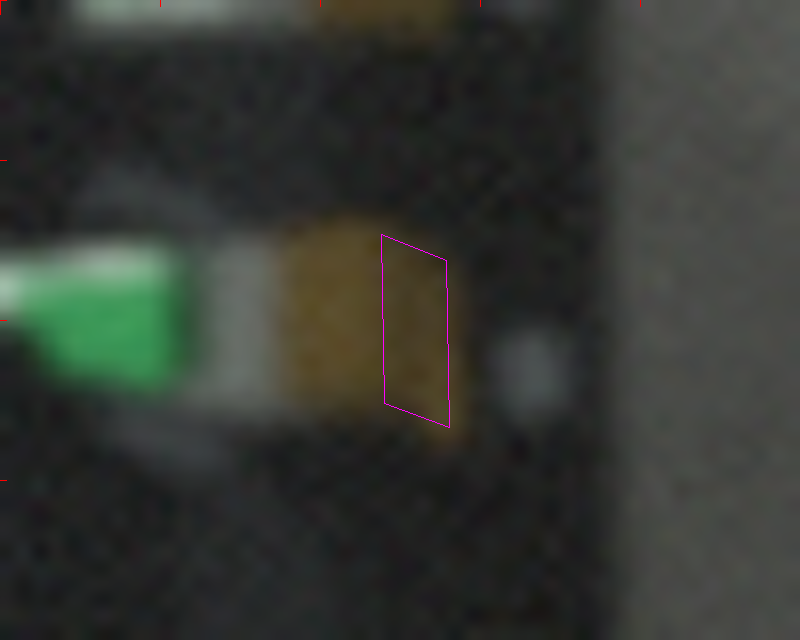

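```bash
python3 -m creep '[{"dp":[2,0,-0.7],"angular":[0,0,0],"fingers":12},{"dp":[4,0,-1],"angular":[0,0,0],"fingers":12},{"dp":[4,0,-1],"angular":[0,0,0],"fingers":12}]'
python3 - <<'E'
from h import *
inbay(1,6); bay(1,-4.5,23,20,6)
E
```

```text
clock: 22.13
eef_pos: [604.9, 186.6, 32.9]
tcp_rot: [-3.14, 0.35, 1.575]
contact_force: [-1.2, -6.4, 5.9]
opening: 0.213
bay: cx -0.7 cy -0.1 cz 24.5 th 20.1  F bay x,y,z [ 6.4 -1.2  5.9] open 0.213
dp [4.1 0.1 0.1] ang [-0.0012  0.001   0.0006] rows 0.1
```

```bash
python3 -m creep '[{"dp":[2,0,-0.9],"angular":[0,0,0],"fingers":12},{"dp":[3.7,0,-1.6],"angular":[0,0,0],"fingers":12},{"dp":[3.7,0,-1.6],"angular":[0,0,0],"fingers":12}]'
python3 - <<'E'
from h import *
inbay(1,6)
for th,cz in ((15,21),(10,18),(5,15),(0,12)): bay(1,-4.2,cz,th,6)
E
python3 look.py 1 a4
```

```text
clock: 22.38
eef_pos: [604.8, 189.8, 33.0]
tcp_rot: [-3.14, 0.351, 1.575]
contact_force: [-1.7, -8.8, 3.9]
opening: 0.216
bay: cx -3.9 cy -0.2 cz 24.6 th 20.1  F bay x,y,z [ 8.8 -1.7  3.9] open 0.216
dp [2.1 0.2 3.2] ang [-0.0018  0.0895  0.0008] rows 0.7
dp [3.6 0.2 6. ] ang [-0.0018  0.1768  0.0007] rows 1.4
dp [5.2 0.2 8.7] ang [-0.0018  0.2641  0.0006] rows 2.1
dp [ 6.7  0.2 11.3] ang [-0.0019  0.3513  0.0006] rows 2.8
a4t origin 258 219 scale 16
a4s origin 258 205 scale 13
bay: cx -4.9 cy -0.2 cz 27.4 th 20.1  F bay x,y,z [ 8. -1.  4.] open 0.211
```

View pics/a4s.png

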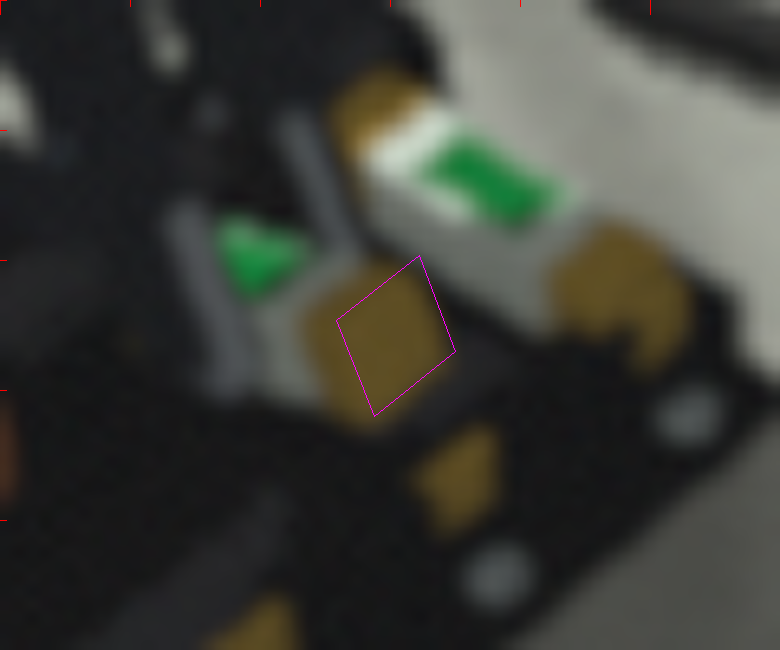

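View pics/a4t.png

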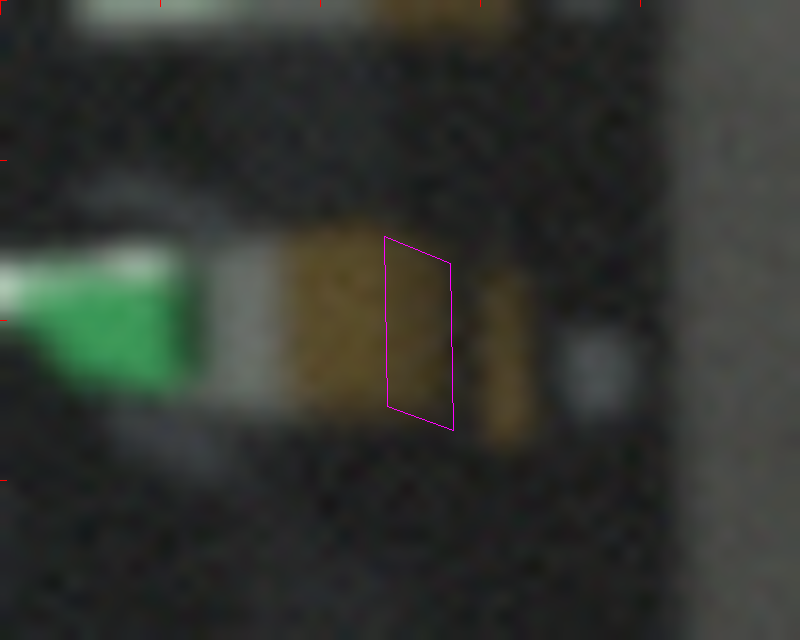

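```bash
python3 -m creep '[{"dp":[1.9,0.2,3.2],"angular":[0,0.0895,0],"fingers":12},{"dp":[3.4,0.2,6],"angular":[0,0.1768,0],"fingers":12},{"dp":[3.4,0.2,6],"angular":[0,0.1768,0],"fingers":12}]';python3 - <<'E'
from h import *
inbay(1,6)
for th,cz in ((5,15),(0,12)): bay(1,-4,cz,th,6)
E
```

```text
clock: 22.73
eef_pos: [604.8, 189.5, 25.6]
tcp_rot: [-3.14, 0.169, 1.573]
contact_force: [-0.8, -7.4, -0.5]
opening: 0.214
bay: cx -2.5 cy -0.1 cz 17.5 th 9.7  F bay x,y,z [ 7.4 -0.9 -0.5] open 0.214
dp [2.3 0.1 2.2] ang [-0.002   0.0819 -0.0011] rows 0.7
dp [3.4 0.2 5.1] ang [-0.002   0.1692 -0.0012] rows 1.4
```

```bash
python3 -m creep '[{"dp":[2.0,0.1,2.4],"angular":[0,0.082,0],"fingers":12},{"dp":[3.2,0.2,5.2],"angular":[0,0.169,0],"fingers":12},{"dp":[3.2,0.2,5.2],"angular":[0,0.169,0],"fingers":12}]';python3 - <<'E'
from h import *
inbay(1,6)
E
python3 look.py 1 a5
```

```text
clock: 22.98
eef_pos: [604.9, 191.7, 19.6]
tcp_rot: [-3.14, -0.0, 1.573]
contact_force: [-2.7, -7.8, -0.6]
opening: 0.216
bay: cx -3.7 cy -0.0 cz 11.6 th -0.0  F bay x,y,z [ 7.8 -2.7 -0.6] open 0.216
a5t origin 260 221 scale 16
a5s origin 259 213 scale 13
bay: cx -4.3 cy -0.0 cz 14.8 th 0.2  F bay x,y,z [ 8. -2. -1.] open 0.217
```

View pics/a5s.png

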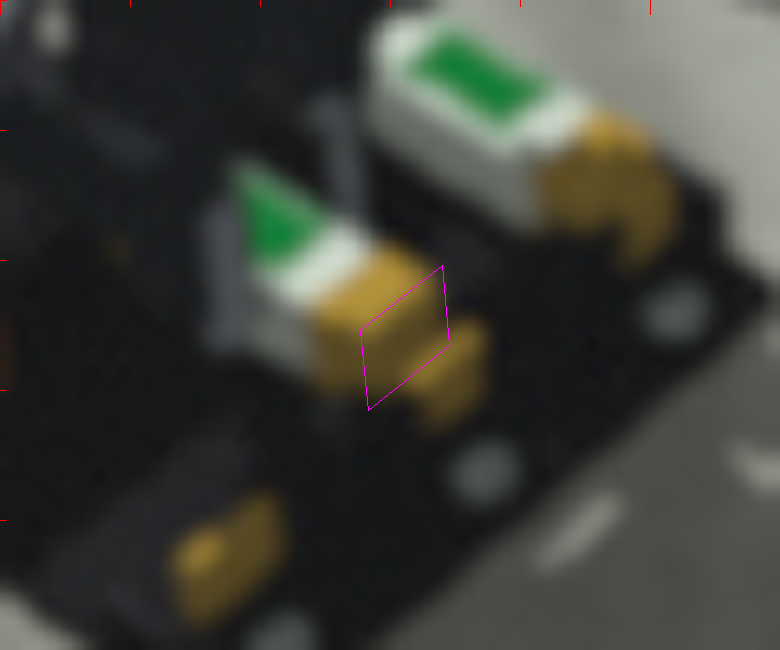

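```bash
python3 -m creep '[{"dp":[0,0,1],"angular":[0,0,0],"fingers":12},{"dp":[-0.5,0,2],"angular":[0,0,0],"fingers":12},{"dp":[-0.5,0,2.5],"angular":[0,0,0],"fingers":12},{"dp":[-0.5,0,2.5],"angular":[0,0,0],"fingers":12}]';python3 - <<'E'
from h import *
inbay(1,6)
E
```

```text
clock: 23.42
eef_pos: [605.2, 192.7, 19.0]
tcp_rot: [-3.14, 0.005, 1.575]
contact_force: [-6.3, -10.6, 16.4]
opening: 0.215
bay: cx -4.8 cy 0.2 cz 11.0 th 0.3  F bay x,y,z [10.5 -6.3 16.4] open 0.215
```

```bash
python3 -m creep '[{"dp":[0,0,-1.2],"angular":[0,0,0],"fingers":12},{"dp":[-1.5,0,-1.2],"angular":[0,0,0],"fingers":12},{"dp":[-3,0,-1.2],"angular":[0,0,0],"fingers":12},{"dp":[-3,0,-1.2],"angular":[0,0,0],"fingers":12}]';python3 - <<'E'
from h import *
inbay(1,5)
E
python3 look.py 1 a6
```

```text
clock: 23.75
eef_pos: [605.2, 190.4, 19.3]
tcp_rot: [-3.14, 0.004, 1.575]
contact_force: [-3.9, -6.3, 5.7]
opening: 0.218
bay: cx -2.4 cy 0.2 cz 10.3 th 0.2  F bay x,y,z [ 6.3 -3.9  5.7] open 0.218
a6t origin 261 221 scale 16
a6s origin 260 213 scale 13
bay: cx -2.5 cy 0.3 cz 14.3 th 0.2  F bay x,y,z [ 6. -3.  6.] open 0.213
```

View pics/a6s.png

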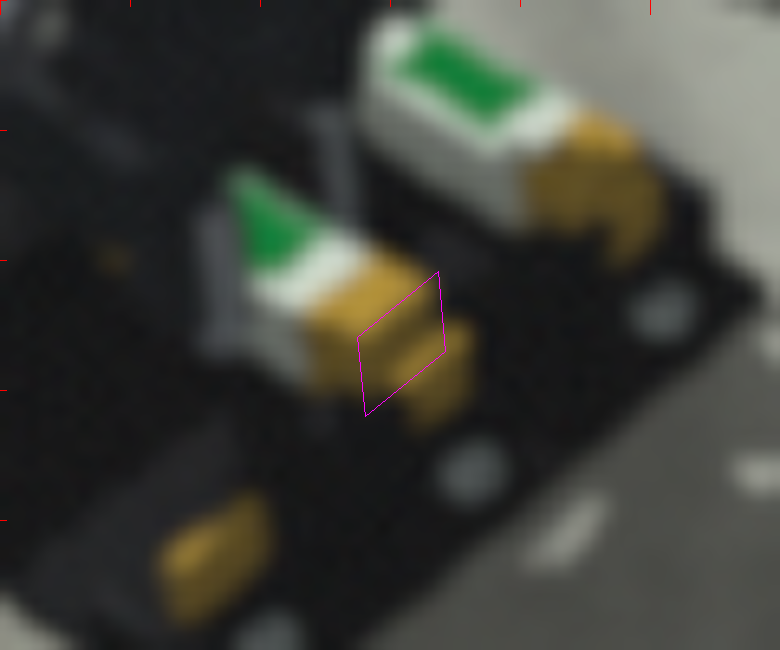

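```bash
python3 -m creep '[{"dp":[-1,0,0],"angular":[0,0,0],"fingers":12},{"dp":[-1.5,0,0],"angular":[0,0,0],"fingers":22},{"dp":[-1.5,0,0],"angular":[0,0,0],"fingers":30},{"dp":[-1.5,0,-3],"angular":[0,0,0],"fingers":32},{"dp":[-1.5,0,-30],"angular":[0,0,0],"fingers":32}]';python3 -m creep '[{"dp":[0,0,-40],"angular":[0,0,0],"fingers":40},{"dp":[-20,-20,-80],"angular":[0,0,0],"fingers":40},{"dp":[-55,-30,-100],"angular":[0,0,0],"fingers":40},{"dp":[-95,-40,-100],"angular":[0,0,0],"fingers":40},{"dp":[-135,-50,-100],"angular":[0,0,0],"fingers":40}]'
python3 - <<'E'
from h import *
t=optics.grab_frame("top"); s=optics.grab_frame("scene")
crop("scene",s,(290,235),(50,45),8,"s22"); cv2.imwrite("pics/t22f.png",t); cv2.imwrite("pics/s22f.png",s)
go([480.5,-128.6,90],down(np.radians(-31.5))); print(r.sense()['qpos'].round(2))
E
```

```text
clock: 24.27
eef_pos: [602.9, 188.9, 45.6]
tcp_rot: [-3.135, 0.005, 1.574]
contact_force: [-1.0, 0.2, 0.0]
opening: 0.371
clock: 24.68
eef_pos: [558.2, 58.6, 152.2]
tcp_rot: [3.137, 0.002, 1.576]
contact_force: [0.9, -0.9, -0.4]
opening: 0.467
s22 origin 240 190 scale 8
dp [-183.   -75.5   61.3] ang [0.0008 0.0042 0.5503] rows 5.0
[ 0.1   0.34  1.85 -0.01  0.95  0.1 ]
```

View pics/s22.png

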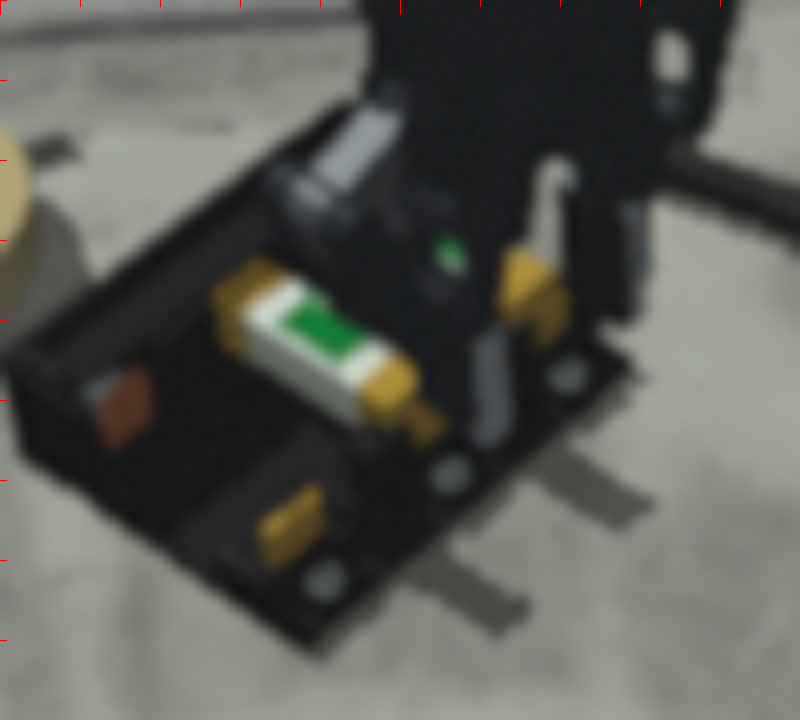

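View pics/s22f.png

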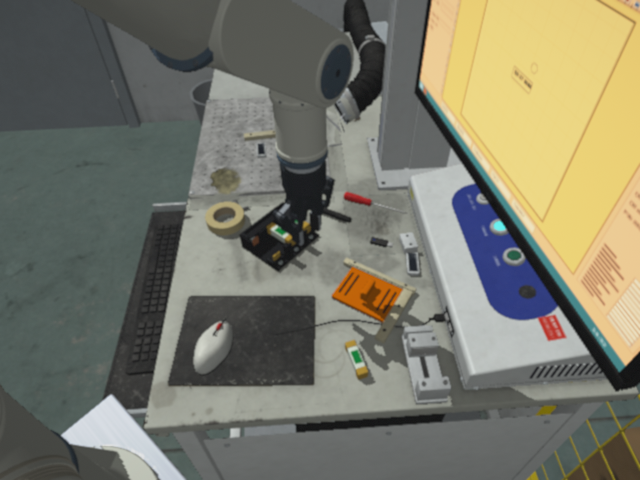

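View pics/t22f.png

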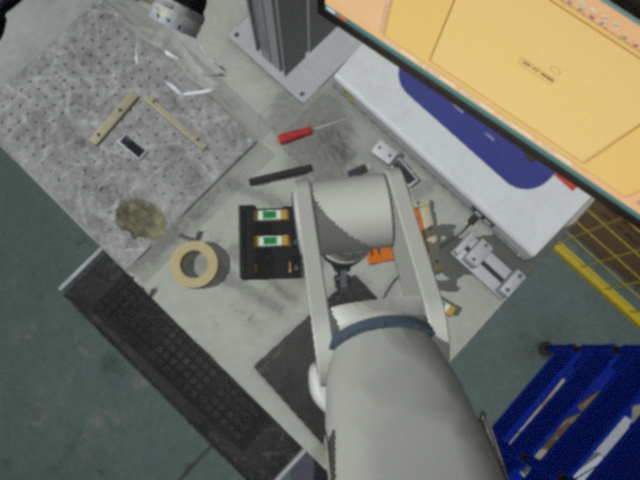

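Run:
```python
from h import *
t=cv2.imread("pics/t22f.png"); s=cv2.imread("pics/s22f.png")
crop("top",t,(270,235),(36,30),11,"t22c"); crop("scene",s,(285,230),(28,22),14,"s22c")
```

```text
t22c origin 234 205 scale 11
s22c origin 257 208 scale 14
```

View pics/t22c.png

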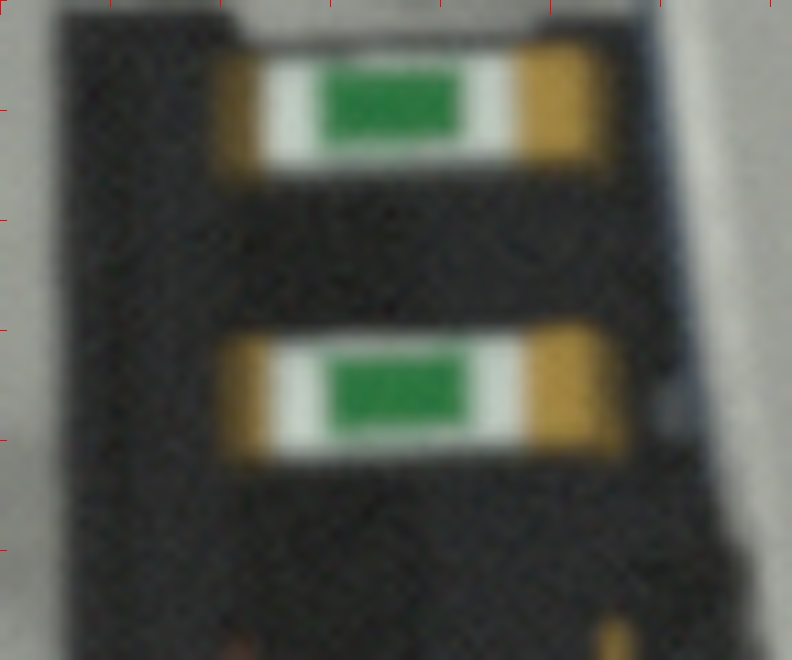

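View pics/s22c.png

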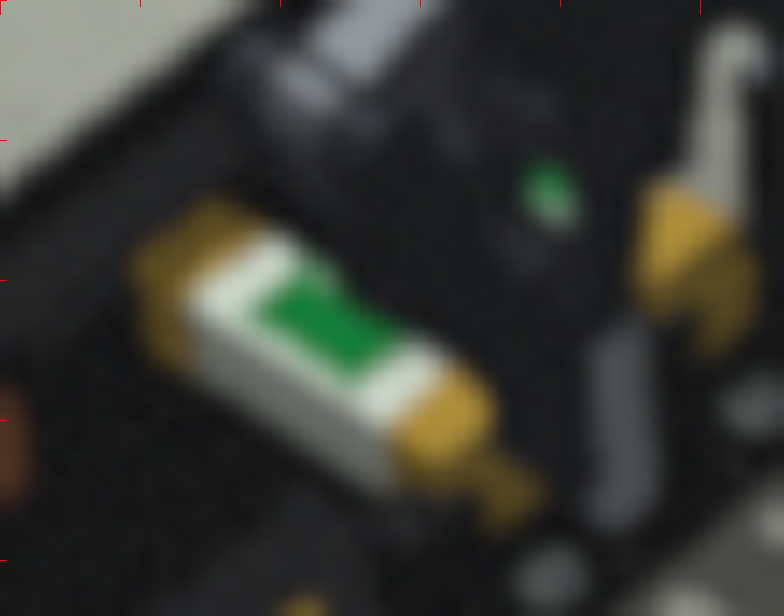

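```bash
python3 -m creep '[{"dp":[-37,-15,5],"angular":[0,0.001,0.12],"fingers":40},{"dp":[-74,-30,10],"angular":[0,0.002,0.24],"fingers":40},{"dp":[-110,-45,30],"angular":[0,0.003,0.36],"fingers":40},{"dp":[-147,-60,45],"angular":[0,0.004,0.48],"fingers":40},{"dp":[-183,-75,61],"angular":[0,0.004,0.55],"fingers":40}]'; python3 -m creep '[{"dp":[0,0,0],"angular":[0,0,0],"fingers":40},{"dp":[0,0,0],"angular":[0,0,0],"fingers":40},{"dp":[0,0,0],"angular":[0,0,0],"fingers":40}]'
python3 - <<'E'
from h import *
t=optics.grab_frame("top"); s=optics.grab_frame("scene")
crop("scene",s,(356,340),(40,35),10,"s23"); cv2.imwrite("pics/t23f.png",t);cv2.imwrite("pics/s23f.png",s)
crop("top",t,(270,242),(36,30),11,"t23c"); crop("scene",s,(285,230),(28,22),14,"s23c")
go([480.5,-128.6,30],down(np.radians(-31.5)))
E
```

```text
clock: 25.2
eef_pos: [484.1, -122.6, 90.5]
tcp_rot: [3.14, -0.002, 1.018]
contact_force: [0.3, -0.6, -0.0]
opening: 0.468
clock: 25.45
eef_pos: [484.8, -121.4, 90.9]
tcp_rot: [3.141, -0.001, 1.024]
contact_force: [0.2, 0.3, -0.3]
opening: 0.469
s23 origin 316 305 scale 10
t23c origin 234 212 scale 11
s23c origin 257 208 scale 14
dp [-9.3 -0.  61.1] ang [ 0.0012 -0.0013  0.0051] rows 1.5
```

View pics/s23.png

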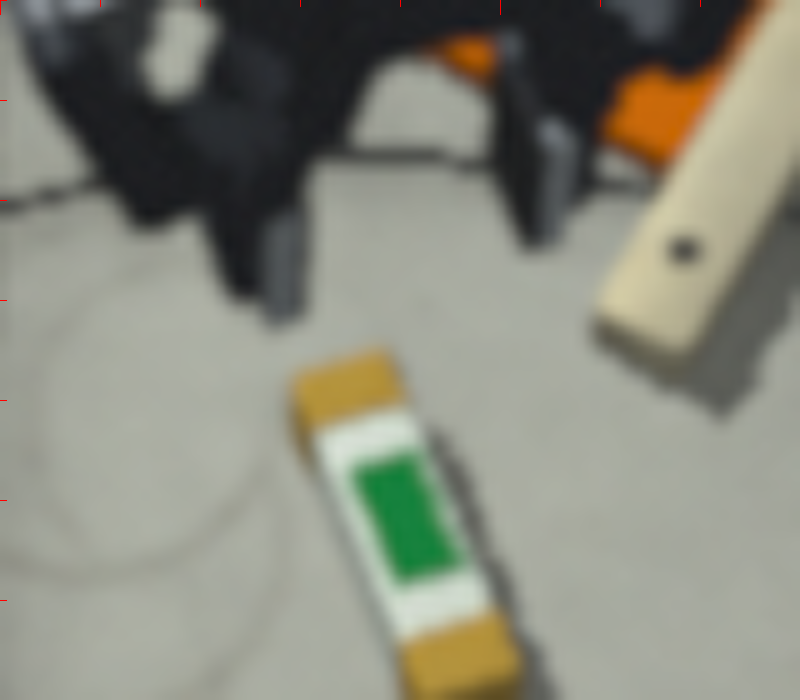

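View pics/s23c.png

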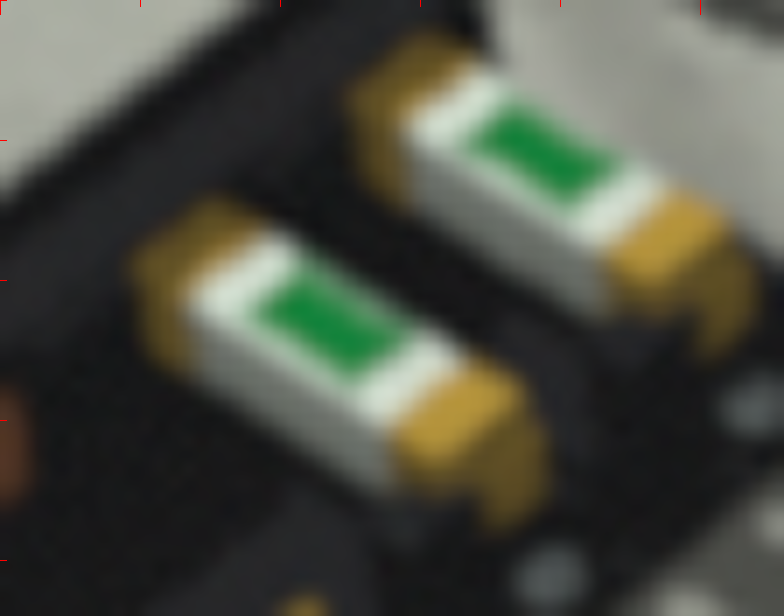

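View pics/t23c.png

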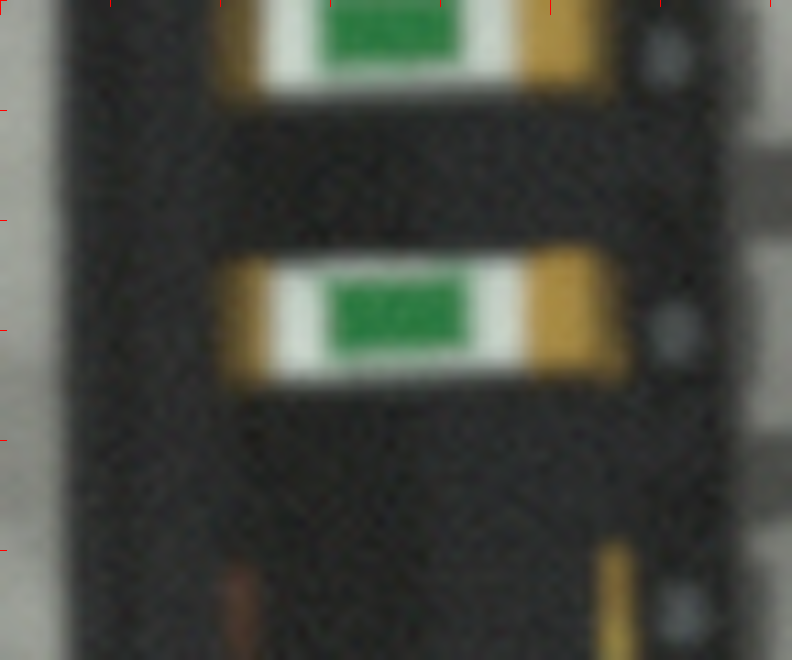

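Bays 1 and 2 look identical and seated in both views. Next is fuse 2.

```bash
python3 -m creep '[{"dp":[-9.3,0,30],"angular":[0.001,-0.001,0.005],"fingers":40},{"dp":[-9.3,0,60],"angular":[0.001,-0.001,0.005],"fingers":40},{"dp":[-9.3,0,78],"angular":[0.001,-0.001,0.005],"fingers":40},{"dp":[-9.3,0,85.5],"angular":[0.001,-0.001,0.005],"fingers":40},{"dp":[-9.3,0,85.5],"angular":[0.001,-0.001,0.005],"fingers":40}]' 70;python3 -m creep '[{"dp":[0,0,0],"angular":[0,0,0],"fingers":25},{"dp":[0,0,0],"angular":[0,0,0],"fingers":12},{"dp":[0,0,0],"angular":[0,0,0],"fingers":12},{"dp":[0,0,0],"angular":[0,0,0],"fingers":12},{"dp":[0,0,0],"angular":[0,0,0],"fingers":12}]' 70;  python3 - <<'E'
from h import *
s=optics.grab_frame("scene")
crop("scene",s,(356,340),(40,35),10,"s24")
E
```

```text
clock: 25.97
eef_pos: [478.9, -128.3, 4.0]
tcp_rot: [-3.138, 0.001, 1.021]
contact_force: [-0.6, -0.1, -0.2]
opening: 0.468
clock: 26.38
eef_pos: [480.4, -129.5, 6.4]
tcp_rot: [3.14, -0.001, 1.019]
contact_force: [0.4, 3.2, 8.8]
opening: 0.211
s24 origin 316 305 scale 10
```

View pics/s24.png

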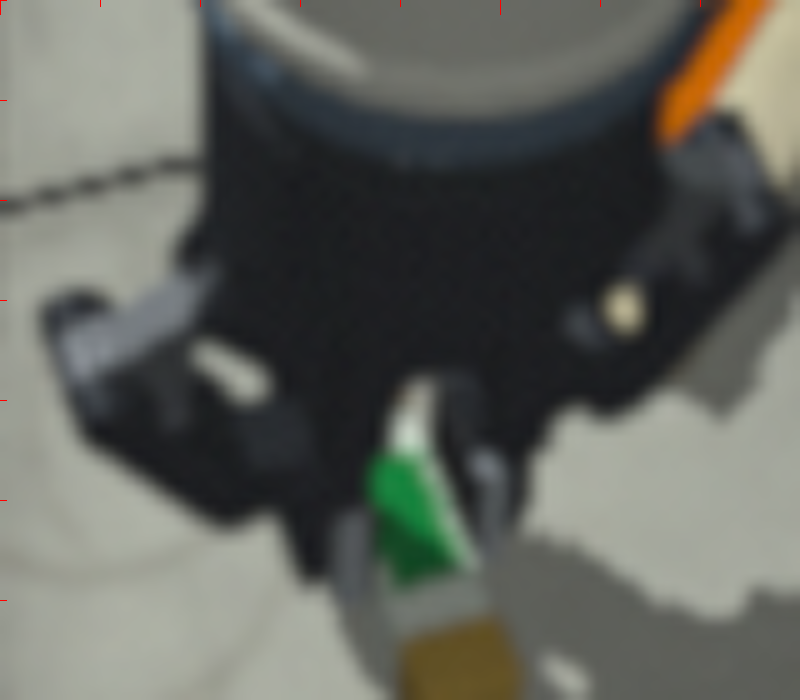

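```bash
python3 -m creep '[{"dp":[0,0,-30],"angular":[0,0,0],"fingers":12},{"dp":[0,0,-60],"angular":[0,0,0],"fingers":12},{"dp":[0,0,-90],"angular":[0,0,0],"fingers":12},{"dp":[0,0,-100],"angular":[0,0,0],"fingers":12},{"dp":[0,0,-100],"angular":[0,0,0],"fingers":12}]'
python3 - <<'E'
from h import *
bay(0,20,70,0,4)
E
```

```text
clock: 26.85
eef_pos: [481.4, -130.1, 108.1]
tcp_rot: [3.137, -0.001, 1.019]
contact_force: [0.5, 0.3, -0.3]
opening: 0.208
dp [292.3 -93.5  28.1] ang [ 4.900e-03  1.000e-04 -5.549e-01] rows 7.4
```

```bash
python3 -m creep '[{"dp":[38,-12,0],"angular":[0.001,0,-0.1],"fingers":12},{"dp":[76,-24,0],"angular":[0.002,0,-0.2],"fingers":12},{"dp":[114,-36,0],"angular":[0.003,0,-0.3],"fingers":12},{"dp":[152,-48,0],"angular":[0.004,0,-0.4],"fingers":12},{"dp":[190,-61,0],"angular":[0.005,0,-0.5],"fingers":12}]'
python3 - <<'E'
from h import *
bay(0,20,70,0,4)
E
```

```text
clock: 27.27
eef_pos: [526.3, 65.9, 103.7]
tcp_rot: [-3.134, -0.001, 1.524]
contact_force: [1.5, 0.1, -0.6]
opening: 0.211
dp [103.1  24.1  23.7] ang [-0.0074 -0.0014 -0.0505] rows 2.6
```

```bash
python3 -m creep '[{"dp":[35,8,5],"angular":[-0.004,-0.001,-0.05],"fingers":12},{"dp":[70,16,10],"angular":[-0.007,-0.001,-0.05],"fingers":12},{"dp":[103,24,20],"angular":[-0.007,-0.001,-0.05],"fingers":12},{"dp":[103,24,24],"angular":[-0.007,-0.001,-0.05],"fingers":12},{"dp":[103,24,24],"angular":[-0.007,-0.001,-0.05],"fingers":12}]'
python3 - <<'E'
from h import *
inbay(0,4);bay(0,20,60,20,4)
E
```

```text
clock: 27.68
eef_pos: [554.7, 167.2, 78.5]
tcp_rot: [-3.139, 0.0, 1.572]
contact_force: [-0.1, -1.4, -1.6]
opening: 0.214
bay: cx 20.6 cy -0.4 cz 68.5 th 0.0  F bay x,y,z [ 1.4 -0.1 -1.6] open 0.214
dp [-0.8  0.4  8.2] ang [-0.0025 -0.3487 -0.0017] rows 2.8
```

```bash
python3 -m creep '[{"dp":[0,0.4,2],"angular":[-0.002,-0.11,0],"fingers":12},{"dp":[-0.5,0.4,5],"angular":[-0.002,-0.22,-0.001],"fingers":12},{"dp":[-0.8,0.4,8],"angular":[-0.002,-0.3487,-0.002],"fingers":12},{"dp":[-0.8,0.4,8],"angular":[-0.002,-0.3487,-0.002],"fingers":12},{"dp":[-0.8,0.4,8],"angular":[-0.002,-0.3487,-0.002],"fingers":12}]'; sed -i 's/-9\*M/-4*M/; s/inbay(k,9)/inbay(k,4)/' look.py; python3 look.py 0 b1
python3 - <<'E'
from h import *
bay(0,13,26,20,4)
E
```

```text
clock: 28.1
eef_pos: [555.2, 165.5, 71.6]
tcp_rot: [-3.141, 0.347, 1.574]
contact_force: [-0.6, 0.2, -1.6]
opening: 0.213
b1t origin 273 242 scale 16
b1s origin 249 212 scale 13
bay: cx 22.2 cy 0.6 cz 62.4 th 19.8  F bay x,y,z [ 0. -0. -0.] open 0.214
dp [21.  -0.7 31.1] ang [-0.0003 -0.0031 -0.0031] rows 0.9
```

View pics/b1s.png

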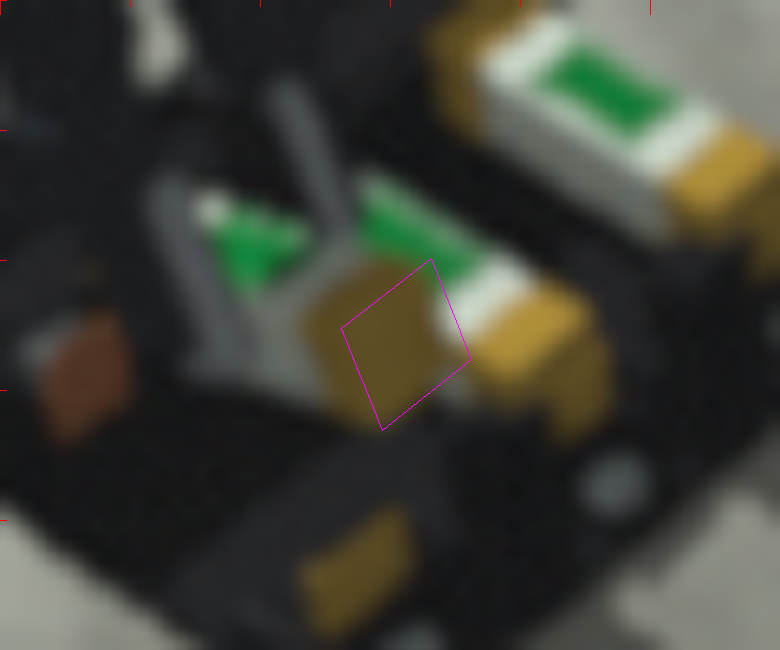

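View pics/b1t.png

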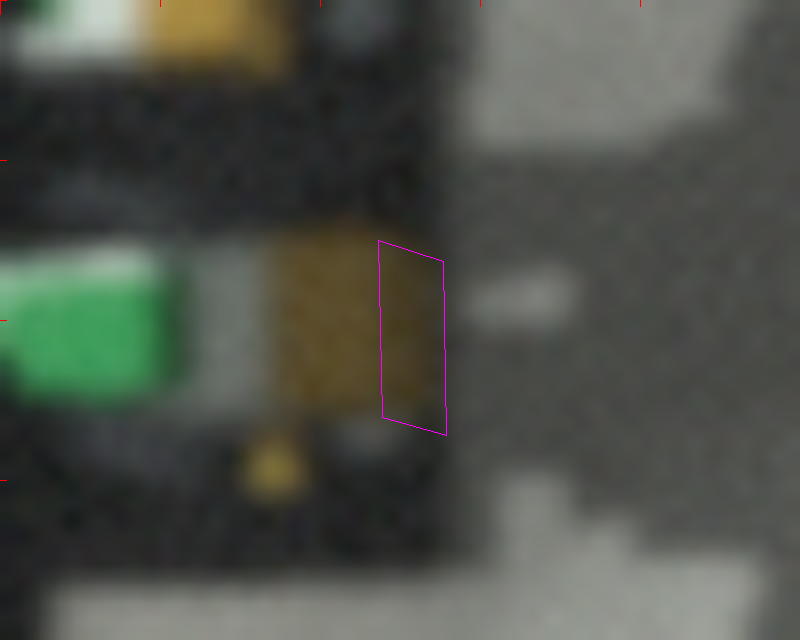

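```bash
python3 -m creep '[{"dp":[7,-0.6,10],"angular":[0,-0.003,-0.003],"fingers":12},{"dp":[14,-0.6,20],"angular":[0,-0.003,-0.003],"fingers":12},{"dp":[20.5,-0.6,30],"angular":[0,-0.003,-0.003],"fingers":12},{"dp":[20.5,-0.6,30],"angular":[0,-0.003,-0.003],"fingers":12},{"dp":[20.5,-0.6,30],"angular":[0,-0.003,-0.003],"fingers":12}]'
python3 - <<'E'
from h import *
inbay(0,4);bay(0,4,25,20,4)
E
```

```text
clock: 28.62
eef_pos: [555.1, 173.6, 36.6]
tcp_rot: [-3.141, 0.352, 1.574]
contact_force: [-0.5, 0.0, -0.1]
opening: 0.215
bay: cx 12.8 cy 0.1 cz 26.4 th 20.2  F bay x,y,z [-0.  -0.5 -0.1] open 0.215
dp [ 8.8 -0.1 -1.7] ang [-0.0006  0.0029  0.0001] rows 0.2
```

```bash
python3 -m creep '[{"dp":[3,0,0.3],"angular":[0,0.003,0],"fingers":12},{"dp":[6,0,-0.7],"angular":[0,0.003,0],"fingers":12},{"dp":[8.8,0,-1.7],"angular":[0,0.003,0],"fingers":12},{"dp":[8.8,0,-1.7],"angular":[0,0.003,0],"fingers":12}]'
python3 - <<'E'
from h import *
inbay(0,4);bay(0,0,24,20,4);bay(0,-2.5,23.5,20,4)
E
```

```text
clock: 28.95
eef_pos: [555.8, 183.1, 36.6]
tcp_rot: [3.14, 0.349, 1.574]
contact_force: [1.1, -2.9, -2.4]
opening: 0.213
bay: cx 3.3 cy 0.8 cz 26.3 th 20.0  F bay x,y,z [ 2.9  1.1 -2.4] open 0.213
dp [ 3.9 -0.8  1. ] ang [ 0.0016 -0.0003  0.    ] rows 0.1
dp [ 6.4 -0.8  0.7] ang [ 0.0016 -0.0003  0.    ] rows 0.2
```

```bash
python3 - <<'E'
from h import *
bay(0,3,24.3,20,4)
E
python3 -m creep '[{"dp":[0.8,-0.5,1.8],"angular":[0,0,0],"fingers":12},{"dp":[2.5,-0.5,1.3],"angular":[0,0,0],"fingers":12},{"dp":[4,-0.5,1],"angular":[0,0,0],"fingers":12},{"dp":[4,-0.5,1],"angular":[0,0,0],"fingers":12}]'
python3 - <<'E'
from h import *
inbay(0,4);bay(0,-2.5,23.3,20,4)
E
```

```text
dp [ 1.  -0.8  1.8] ang [ 0.0016 -0.0003  0.    ] rows 0.1
clock: 29.28
eef_pos: [555.6, 186.5, 34.5]
tcp_rot: [3.14, 0.349, 1.574]
contact_force: [-0.0, -5.3, 5.1]
opening: 0.214
bay: cx -0.0 cy 0.6 cz 24.3 th 20.0  F bay x,y,z [ 5.3 -0.   5.1] open 0.214
dp [ 2.7 -0.6  0.1] ang [ 0.002  -0.0005 -0.0003] rows 0.1
```

```bash
python3 -m creep '[{"dp":[1.5,-0.3,-0.9],"angular":[0,0,0],"fingers":12},{"dp":[3,-0.3,-1.4],"angular":[0,0,0],"fingers":12},{"dp":[3.5,-0.3,-1.6],"angular":[0,0,0],"fingers":12},{"dp":[3.5,-0.3,-1.6],"angular":[0,0,0],"fingers":12}]'; python3 look.py 0 b2
python3 - <<'E'
from h import *
for th,cz in ((15,21),(10,18),(5,14.7),(0,11.7)): bay(0,-3.5,cz,th,4)
E
```

```text
clock: 29.62
eef_pos: [555.1, 189.0, 34.5]
tcp_rot: [3.14, 0.35, 1.574]
contact_force: [1.7, -10.6, 1.3]
opening: 0.214
b2t origin 260 245 scale 16
b2s origin 242 219 scale 13
bay: cx -2.5 cy 0.1 cz 24.3 th 20.1  F bay x,y,z [10.  3.  1.] open 0.215
dp [ 2.4 -0.1  2.7] ang [ 0.0013  0.0885 -0.    ] rows 0.7
dp [ 3.8 -0.1  5.5] ang [0.0013 0.1758 0.    ] rows 1.4
dp [ 5.2 -0.1  8.5] ang [1.30e-03 2.63e-01 1.00e-04] rows 2.1
dp [ 6.6 -0.1 11.2] ang [1.300e-03 3.503e-01 2.000e-04] rows 2.8
```

View pics/b2s.png

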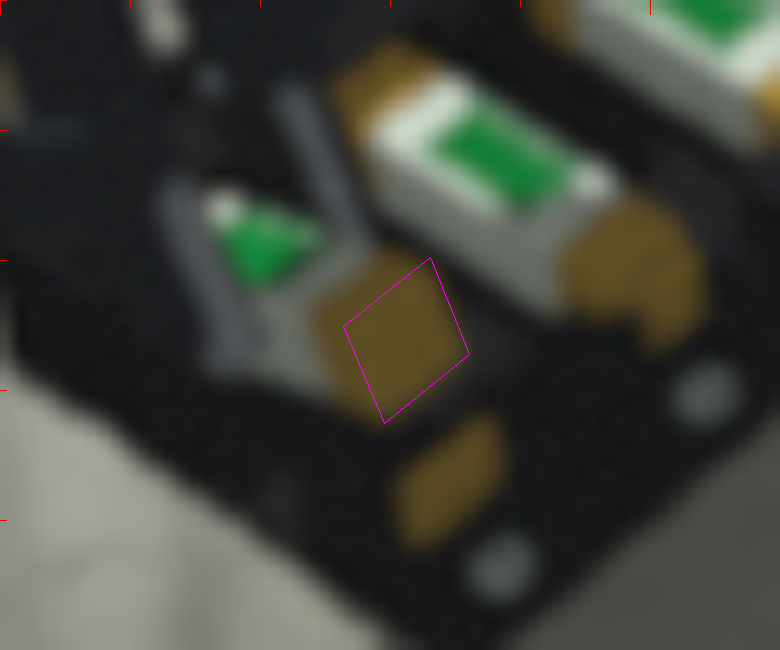

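View pics/b2t.png

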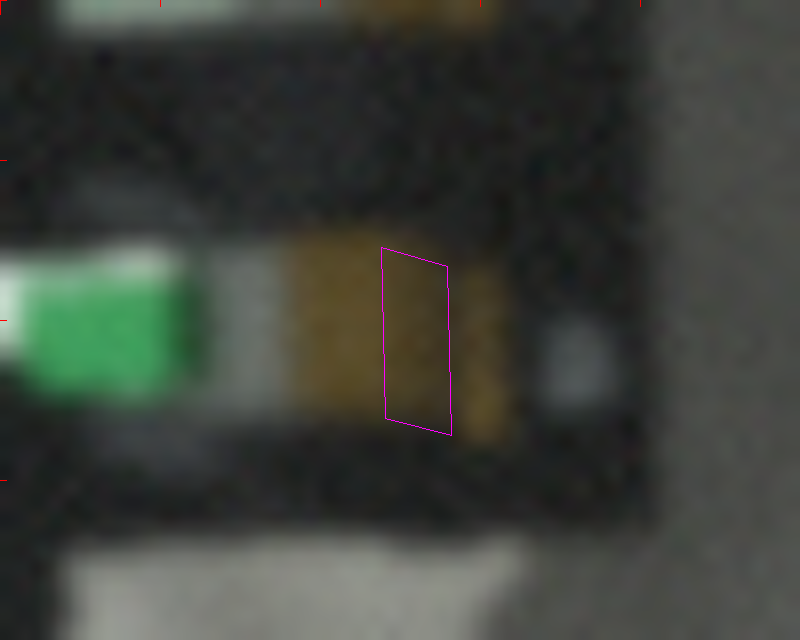

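```bash
python3 -m creep '[{"dp":[1,-0.1,-1],"angular":[0,0.02,0],"fingers":12},{"dp":[2,-0.1,-1.1],"angular":[0,0.03,0],"fingers":12},{"dp":[2,-0.1,-1.1],"angular":[0,0.03,0],"fingers":12}]'; python3 look.py 0 b3
```

```text
clock: 29.97
eef_pos: [554.5, 189.9, 33.9]
tcp_rot: [-3.141, 0.321, 1.575]
contact_force: [6.0, -14.9, -7.8]
opening: 0.207
b3t origin 260 246 scale 16
b3s origin 242 220 scale 13
bay: cx -3.3 cy -0.4 cz 23.7 th 18.4  F bay x,y,z [15.  6. -7.] open 0.213
```

View pics/b3t.png

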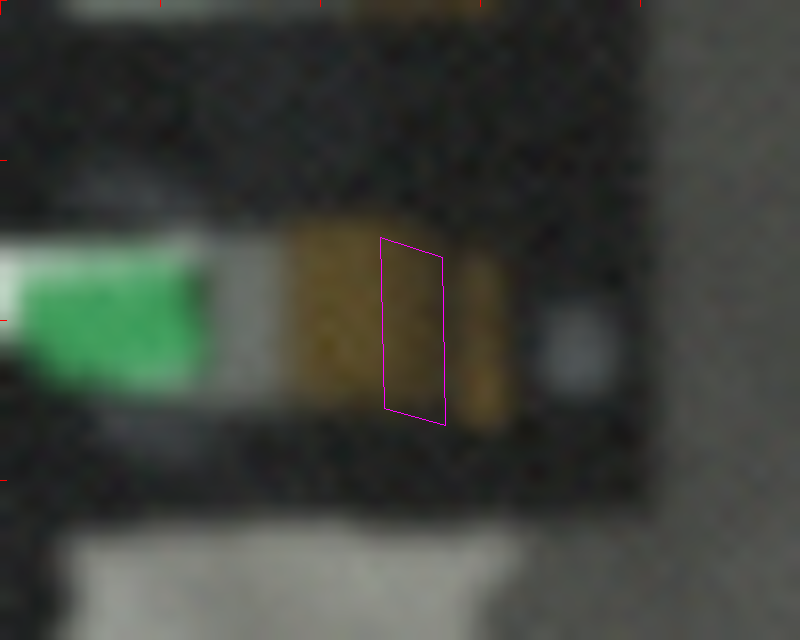

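Run:
```python
from h import *
bay(0,-3.2,22.3,17,4);bay(0,-3.2,21,15,4)
```

```text
dp [0.4 0.4 1.4] ang [-0.0001  0.0253  0.0003] rows 0.2
dp [1.  0.4 2.6] ang [-0.0001  0.0602  0.0003] rows 0.5
```

```bash
python3 -m creep '[{"dp":[-0.5,0.6,1.8],"angular":[0,0.025,0],"fingers":12},{"dp":[-0.5,0.6,1.8],"angular":[0,0.025,0],"fingers":12},{"dp":[-0.3,0.6,2.8],"angular":[0,0.06,0],"fingers":12},{"dp":[-0.3,0.6,2.8],"angular":[0,0.06,0],"fingers":12}]'; python3 look.py 0 b4;  python3 - <<'E'
from h import *
for th,cz in ((10,18),(5,14.7),(0,11.7)): bay(0,-3.2,cz,th,4)
E
```

```text
clock: 30.4
eef_pos: [554.7, 190.0, 31.7]
tcp_rot: [-3.141, 0.258, 1.574]
contact_force: [-0.0, -7.2, -2.4]
opening: 0.212
b4t origin 260 246 scale 16
b4s origin 242 221 scale 13
bay: cx -3.4 cy -0.3 cz 21.6 th 14.9  F bay x,y,z [ 7. -1. -2.] open 0.214
dp [1.1 0.3 3.5] ang [-0.0003  0.0849 -0.0005] rows 0.7
dp [2.3 0.3 6.7] ang [-0.0003  0.1722 -0.0005] rows 1.4
dp [3.4 0.3 9.5] ang [-0.0003  0.2594 -0.0005] rows 2.1
```

View pics/b4s.png

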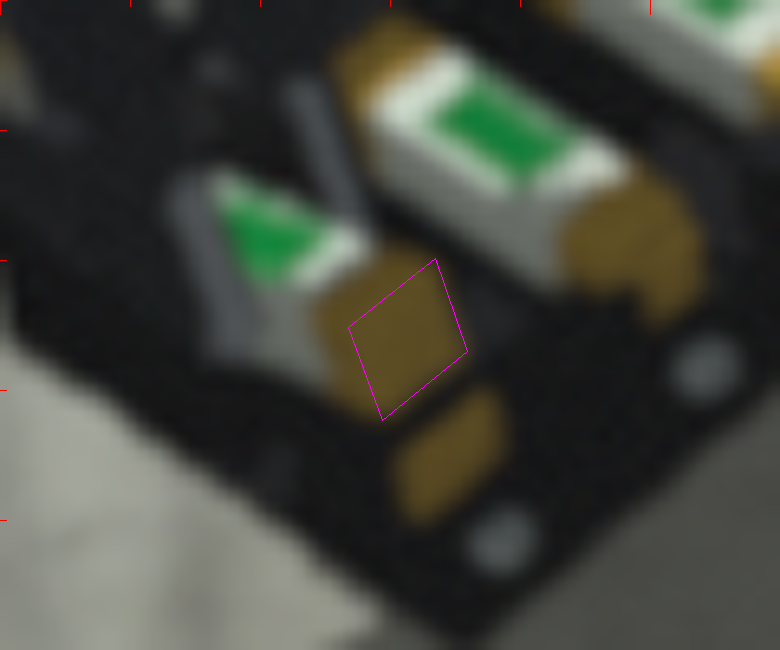

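View pics/b4t.png

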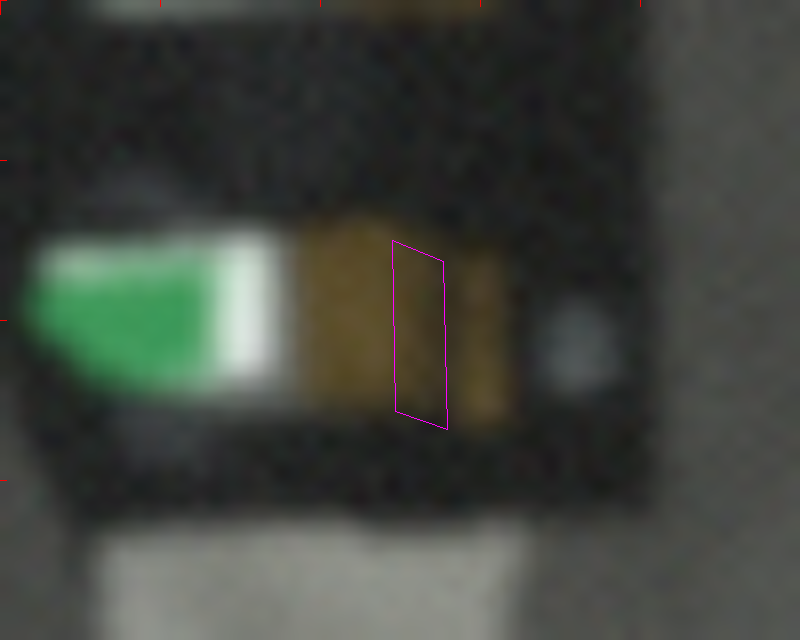

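```bash
python3 -m creep '[{"dp":[1.2,0.3,1],"angular":[0,0.03,0],"fingers":12},{"dp":[2.1,0.3,3.2],"angular":[0,0.085,0],"fingers":12},{"dp":[2.1,0.3,3.2],"angular":[0,0.085,0],"fingers":12}]'; python3 look.py 0 b5;  python3 - <<'E'
from h import *
for th,cz in ((5,14.7),(0,12)): bay(0,-3.8,cz,th,4)
E
```

```text
clock: 30.75
eef_pos: [554.9, 191.1, 28.3]
tcp_rot: [-3.141, 0.172, 1.574]
contact_force: [-1.2, -8.1, 2.6]
opening: 0.207
b5t origin 260 246 scale 16
b5s origin 243 223 scale 13
bay: cx -4.1 cy -0.1 cz 18.4 th 10.0  F bay x,y,z [ 7. -2.  2.] open 0.211
dp [0.7 0.1 3.6] ang [-0.0004  0.0871 -0.0007] rows 0.7
dp [1.5 0.1 6.2] ang [-0.0004  0.1744 -0.0007] rows 1.4
```

View pics/b5t.png

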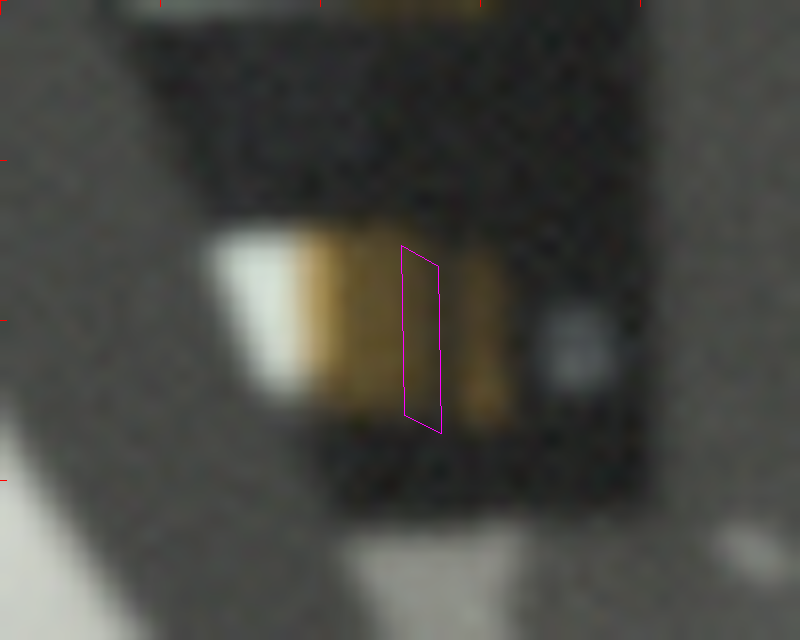

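Good gap to the brass contact. Continuing the tip-down.

```bash
python3 -m creep '[{"dp":[0.7,0.1,2.8],"angular":[0,0.087,0],"fingers":12},{"dp":[1.3,0.1,5.4],"angular":[0,0.1744,0],"fingers":12},{"dp":[1.3,0.1,5.4],"angular":[0,0.1744,0],"fingers":12}]'; python3 look.py 0 b6
```

```text
clock: 31.1
eef_pos: [555.1, 191.0, 22.5]
tcp_rot: [3.141, -0.005, 1.574]
contact_force: [-2.3, -6.7, 1.3]
opening: 0.212
b6t origin 261 247 scale 16
b6s origin 244 227 scale 13
bay: cx -3.5 cy 0.0 cz 12.6 th -0.0  F bay x,y,z [ 6. -0.  1.] open 0.211
```

View pics/b6s.png

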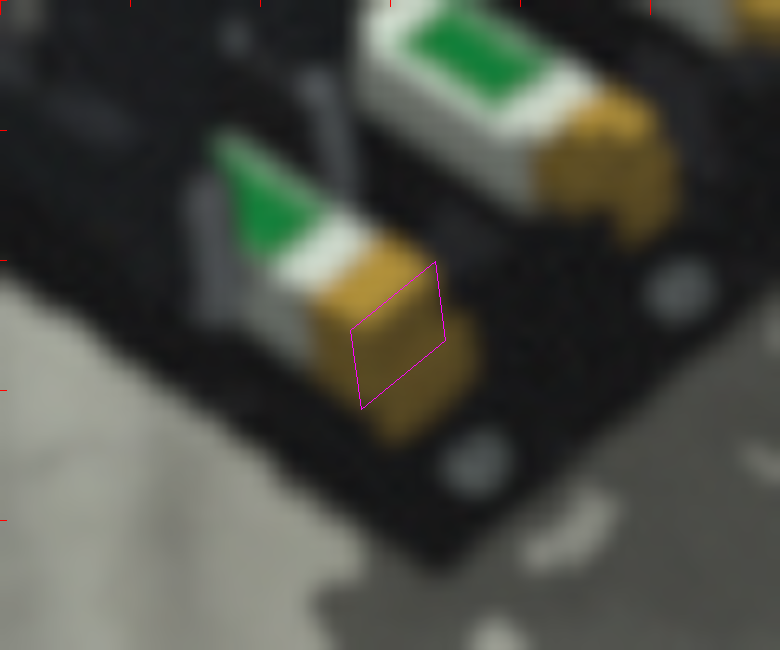

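```bash
python3 -m creep '[{"dp":[0,0,0.7],"angular":[0,0,0],"fingers":12},{"dp":[0,0,1.4],"angular":[0,0,0],"fingers":12},{"dp":[0,0,1.4],"angular":[0,0,0],"fingers":12}]'
python3 - <<'E'
from h import *
inbay(0,4)
E
```

```text
clock: 31.45
eef_pos: [555.5, 192.3, 21.5]
tcp_rot: [3.141, -0.001, 1.574]
contact_force: [-1.6, -7.7, 2.7]
opening: 0.207
bay: cx -4.5 cy 0.5 cz 11.5 th -0.0  F bay x,y,z [ 7.7 -1.6  2.7] open 0.207
```

```bash
python3 -m creep '[{"dp":[-0.7,-0.3,0.7],"angular":[0,0,0],"fingers":12},{"dp":[-1.4,-0.3,1.2],"angular":[0,0,0],"fingers":12},{"dp":[-1.4,-0.3,1.2],"angular":[0,0,0],"fingers":12}]'; python3 look.py 0 b7
```

```text
clock: 31.7
eef_pos: [555.6, 191.2, 20.5]
tcp_rot: [3.14, -0.001, 1.575]
contact_force: [-0.7, -5.9, 3.1]
opening: 0.211
b7t origin 261 247 scale 16
b7s origin 244 227 scale 13
bay: cx -3.3 cy 0.6 cz 10.5 th -0.0  F bay x,y,z [6. 0. 3.] open 0.208
```

View pics/b7s.png

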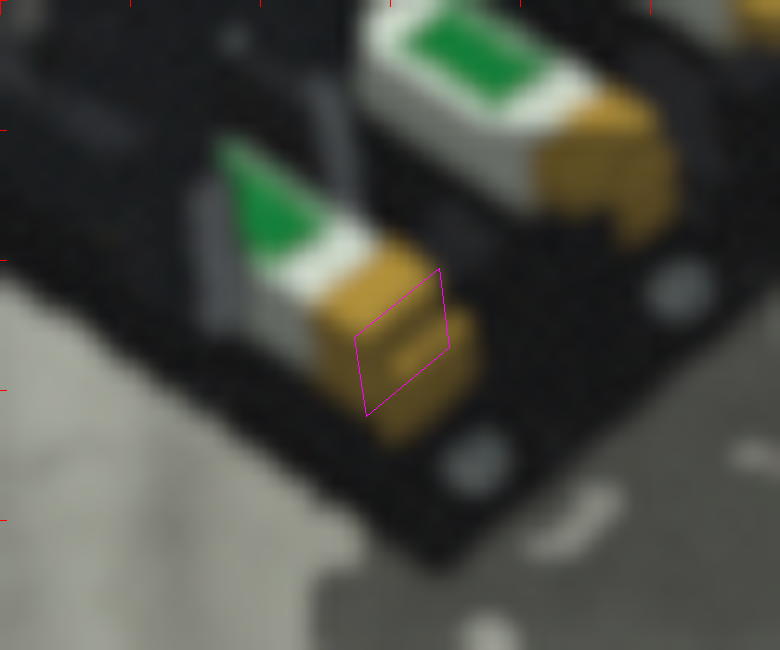

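```bash
python3 -m creep '[{"dp":[-1,0,0.5],"angular":[0,0,0],"fingers":12},{"dp":[-2,0,0.5],"angular":[0,0,0],"fingers":12},{"dp":[-2,0,0.5],"angular":[0,0,0],"fingers":22},{"dp":[-2,0,0.3],"angular":[0,0,0],"fingers":32},{"dp":[-2,0,0],"angular":[0,0,0],"fingers":32}]';python3 -m creep '[{"dp":[0,0,-30],"angular":[0,0,0],"fingers":32},{"dp":[0,0,-70],"angular":[0,0,0],"fingers":40},{"dp":[-20,-10,-105],"angular":[0,0,0],"fingers":40},{"dp":[-60,-10,-110],"angular":[0,0,0],"fingers":40},{"dp":[-100,-10,-110],"angular":[0,0,0],"fingers":40}]';python3 -m creep '[{"dp":[-40,10,0],"angular":[0,0,0.12],"fingers":40},{"dp":[-80,20,0],"angular":[0,0,0.24],"fingers":40},{"dp":[-120,30,0],"angular":[0,0,0.36],"fingers":40},{"dp":[-140,40,0],"angular":[0,0,0.48],"fingers":40},{"dp":[-140,40,0],"angular":[0,0,0.6],"fingers":40}]'
python3 - <<'E'
from h import *
t=optics.grab_frame("top"); s=optics.grab_frame("scene")
crop("top",t,(270,242),(36,30),11,"t30c"); crop("scene",s,(280,235),(28,22),14,"s30c"); cv2.imwrite("pics/s30f.png",s)
crop("scene",s,(380,290),(50,40),8,"s30d")
go([614.2,-55.1,90],down(np.radians(-80.7)))
E
```

```text
clock: 32.22
eef_pos: [555.8, 190.0, 20.4]
tcp_rot: [3.14, -0.002, 1.574]
contact_force: [-0.1, -0.4, -0.2]
opening: 0.372
clock: 32.63
eef_pos: [547.7, 89.9, 133.4]
tcp_rot: [3.134, -0.003, 1.577]
contact_force: [0.1, -0.6, -0.7]
opening: 0.469
clock: 33.05
eef_pos: [588.4, -54.5, 130.5]
tcp_rot: [3.138, -0.003, 0.965]
contact_force: [-0.2, 0.3, 0.1]
opening: 0.464
t30c origin 234 212 scale 11
s30c origin 252 213 scale 14
s30d origin 330 250 scale 8
dp [12.4 24.7 40.1] ang [-3.000e-04 -2.500e-03  8.078e-01] rows 6.5
```

View pics/s30c.png

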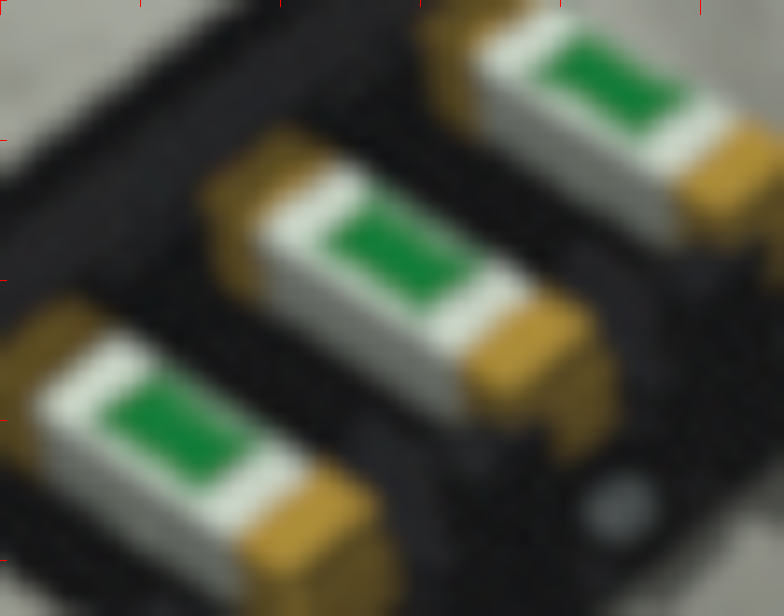

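View pics/t30c.png

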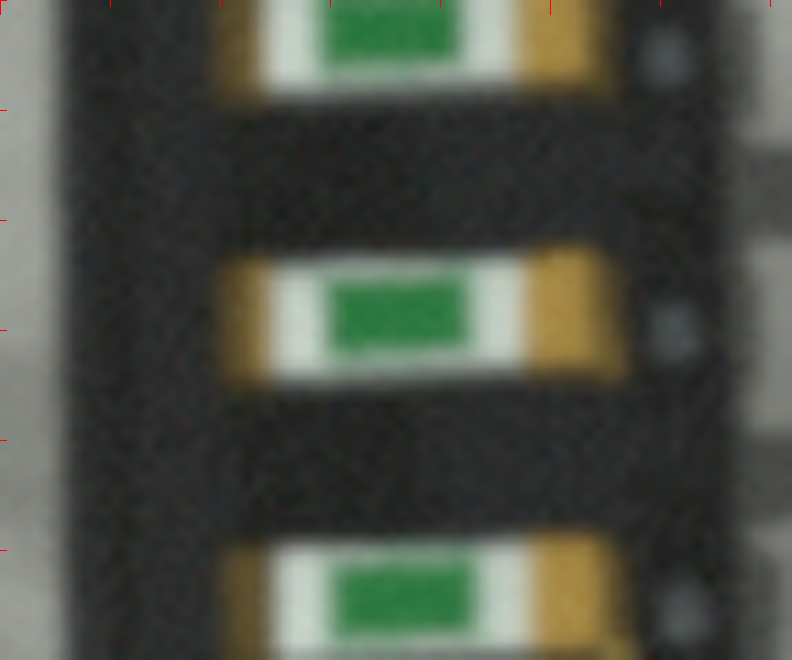

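View pics/s30d.png

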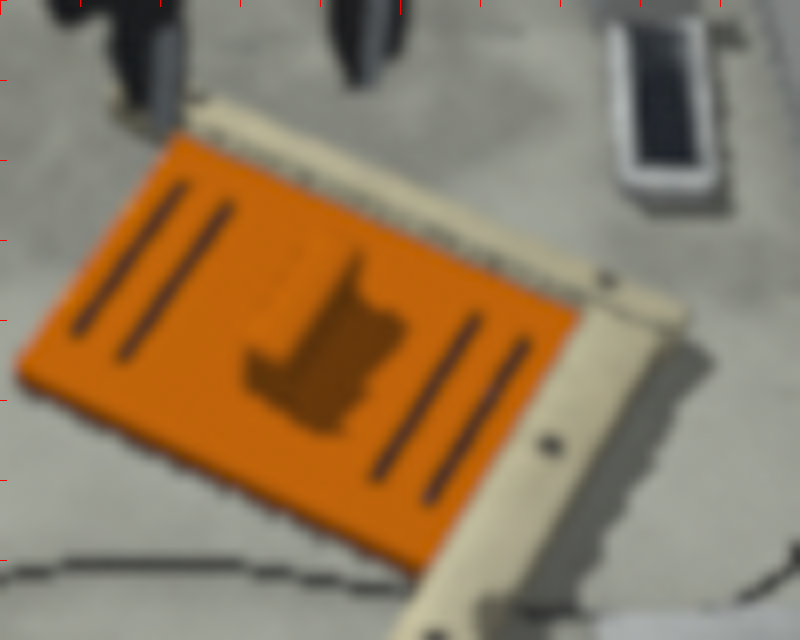

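All three fuses look alike and level in both views. The cover has not moved. Now re-gripping it.

```bash
python3 -m creep '[{"dp":[3,6,5],"angular":[0,0,0.12],"fingers":40},{"dp":[6,12,10],"angular":[0,0,0.24],"fingers":40},{"dp":[9,18,20],"angular":[0,-0.001,0.36],"fingers":40},{"dp":[12.4,24.7,30],"angular":[0,-0.002,0.48],"fingers":40},{"dp":[12.4,24.7,40],"angular":[0,-0.0025,0.6],"fingers":40}]';python3 -m creep '[{"dp":[0,0,0],"angular":[0,0,0.12],"fingers":40},{"dp":[0,0,0],"angular":[0,0,0.208],"fingers":40},{"dp":[0,0,0],"angular":[0,0,0.208],"fingers":40},{"dp":[0,0,0],"angular":[0,0,0.208],"fingers":40}]'
python3 - <<'E'
from h import *
go([614.2,-55.1,13],down(np.radians(-80.7)))
E
```

```text
clock: 33.57
eef_pos: [615.1, -52.9, 90.0]
tcp_rot: [3.141, -0.001, 0.375]
contact_force: [-1.1, 0.4, -0.1]
opening: 0.47
clock: 33.9
eef_pos: [613.7, -53.0, 90.1]
tcp_rot: [-3.142, 0.001, 0.173]
contact_force: [-0.2, 0.6, -0.4]
opening: 0.467
dp [ 0.2  2.1 77.1] ang [-0.      0.0005  0.0111] rows 1.9
```

```bash
python3 -m creep '[{"dp":[0.2,2.1,35],"angular":[0,0,0.011],"fingers":40},{"dp":[0.2,2.1,62],"angular":[0,0,0.011],"fingers":40},{"dp":[0.2,2.1,74],"angular":[0,0,0.011],"fingers":40},{"dp":[0.2,2.1,77],"angular":[0,0,0.011],"fingers":40},{"dp":[0.2,2.1,77],"angular":[0,0,0.011],"fingers":40}]' 50;python3 -m creep '[{"dp":[0,0,0],"angular":[0,0,0],"fingers":40}]'
python3 - <<'E'
from h import *
go([614.2,-55.1,12.5],down(np.radians(-80.7)))
E
```

```text
clock: 34.32
eef_pos: [613.9, -55.8, 12.8]
tcp_rot: [-3.141, 0.002, 0.158]
contact_force: [-0.2, -0.4, 0.4]
opening: 0.47
clock: 34.4
eef_pos: [615.1, -56.0, 14.2]
tcp_rot: [3.141, -0.001, 0.157]
contact_force: [0.6, 0.4, -0.5]
opening: 0.466
dp [-0.8 -1.   1.7] ang [ 0.0005 -0.0008 -0.0052] rows 0.1
```

```bash
python3 -m creep '[{"dp":[-0.7,-0.8,1],"angular":[0,-0.001,-0.005],"fingers":25},{"dp":[-0.7,-0.8,1],"angular":[0,-0.001,-0.005],"fingers":8},{"dp":[-0.7,-0.8,1],"angular":[0,-0.001,-0.005],"fingers":8},{"dp":[-0.7,-0.8,1],"angular":[0,-0.001,-0.005],"fingers":8},{"dp":[-0.7,-0.8,1],"angular":[0,-0.001,-0.005],"fingers":8}]' 60;python3 -m creep '[{"dp":[0,0,0],"angular":[0,0,0],"fingers":8},{"dp":[0,0,0],"angular":[0,0,0],"fingers":8},{"dp":[0,0,-20],"angular":[0,0,0],"fingers":8},{"dp":[0,0,-50],"angular":[0,0,0],"fingers":8},{"dp":[0,0,-80],"angular":[0,0,0],"fingers":8}]';python3 - <<'E'
from h import *
go([602.7,186.4,112],down(np.radians(-0.27)))
s=optics.grab_frame("scene"); crop("scene",s,(380,270),(50,45),8,"s31")
E
```

```text
clock: 34.82
eef_pos: [614.2, -55.0, 13.6]
tcp_rot: [3.141, -0.0, 0.161]
contact_force: [-1.6, 3.1, 6.6]
opening: 0.147
clock: 35.23
eef_pos: [612.9, -55.3, 92.9]
tcp_rot: [-3.141, 0.003, 0.161]
contact_force: [0.9, 0.4, -0.4]
opening: 0.144
dp [  28.6 -240.2  -19.1] ang [-0.0021  0.0023 -1.4052] rows 11.2
s31 origin 330 225 scale 8
```

View pics/s31.png

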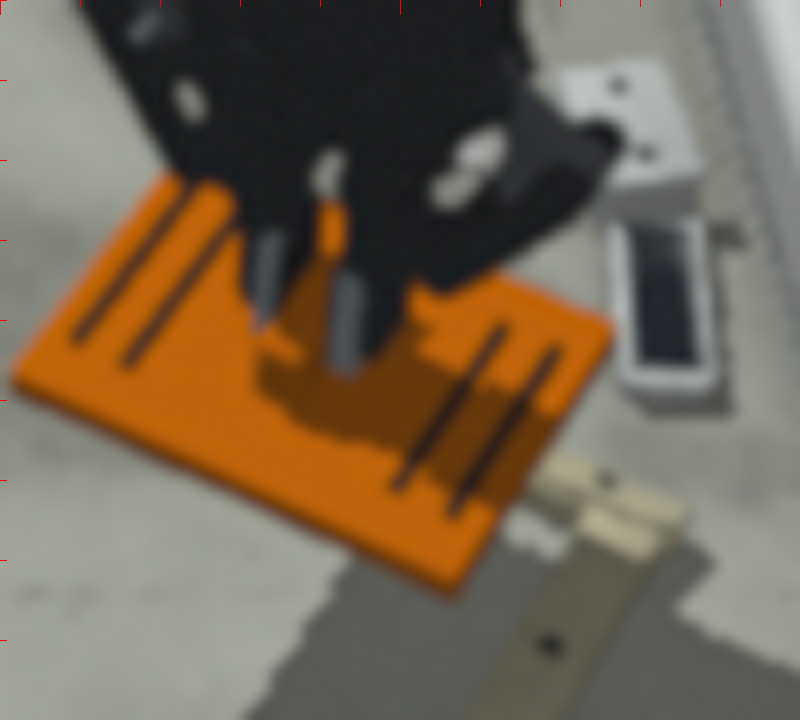

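```bash
python3 -m creep '[{"dp":[10,-30,-10],"angular":[0,0,-0.12],"fingers":8},{"dp":[15,-60,-19],"angular":[0,0,-0.24],"fingers":8},{"dp":[20,-95,-19],"angular":[0,0,-0.36],"fingers":8},{"dp":[25,-130,-19],"angular":[0,0,-0.48],"fingers":8},{"dp":[28,-165,-19],"angular":[-0.001,0.001,-0.6],"fingers":8}]';python3 -m creep '[{"dp":[0,0,0],"angular":[0,0,-0.12],"fingers":8},{"dp":[0,0,0],"angular":[0,0,-0.24],"fingers":8},{"dp":[0,0,0],"angular":[0,0,-0.36],"fingers":8},{"dp":[0,0,0],"angular":[0,0,-0.48],"fingers":8},{"dp":[0,0,0],"angular":[0,0,-0.6],"fingers":8}]'
python3 - <<'E'
from h import *
go([604,187,100],down(0))
E
```

```text
clock: 35.7
eef_pos: [615.4, 113.5, 112.1]
tcp_rot: [3.14, -0.001, 0.766]
contact_force: [-0.3, -0.1, -0.5]
opening: 0.145
clock: 36.12
eef_pos: [615.0, 112.2, 111.6]
tcp_rot: [3.141, 0.001, 1.367]
contact_force: [-0.1, -0.1, -1.0]
opening: 0.145
dp [ 71.  -25.9  11.5] ang [ 0.0008  0.0007 -0.2037] rows 1.8
```

```bash
python3 -m creep '[{"dp":[25,-9,3],"angular":[0,0,-0.1],"fingers":8},{"dp":[50,-18,7],"angular":[0,0,-0.2],"fingers":8},{"dp":[71,-26,11.5],"angular":[0.0008,0.0007,-0.2037],"fingers":8},{"dp":[71,-26,11.5],"angular":[0.0008,0.0007,-0.2037],"fingers":8},{"dp":[71,-26,11.5],"angular":[0.0008,0.0007,-0.2037],"fingers":8}]';python3 -m creep '[{"dp":[0,0,0],"angular":[0,0,0],"fingers":8},{"dp":[0,0,0],"angular":[0,0,0],"fingers":8}]'
python3 - <<'E'
from h import *
go([604,187,66],down(0)); go([604,187,58],down(0))
t=optics.grab_frame("top"); s=optics.grab_frame("scene")
crop("top",t,(270,235),(50,45),8,"t32"); crop("scene",s,(280,225),(50,45),8,"s32")
E
```

```text
clock: 36.53
eef_pos: [604.0, 187.7, 99.7]
tcp_rot: [-3.141, 0.0, 1.566]
contact_force: [-0.1, 0.4, -0.9]
opening: 0.145
clock: 36.7
eef_pos: [604.6, 186.0, 99.9]
tcp_rot: [-3.141, 0.0, 1.563]
contact_force: [0.6, 0.2, -0.2]
opening: 0.146
dp [ 1.  -0.6 33.9] ang [-0.0003  0.0003 -0.0073] rows 0.8
dp [ 1.  -0.6 41.9] ang [-0.0003  0.0003 -0.0073] rows 1.0
t32 origin 220 190 scale 8
s32 origin 230 180 scale 8
```

View pics/s32.png

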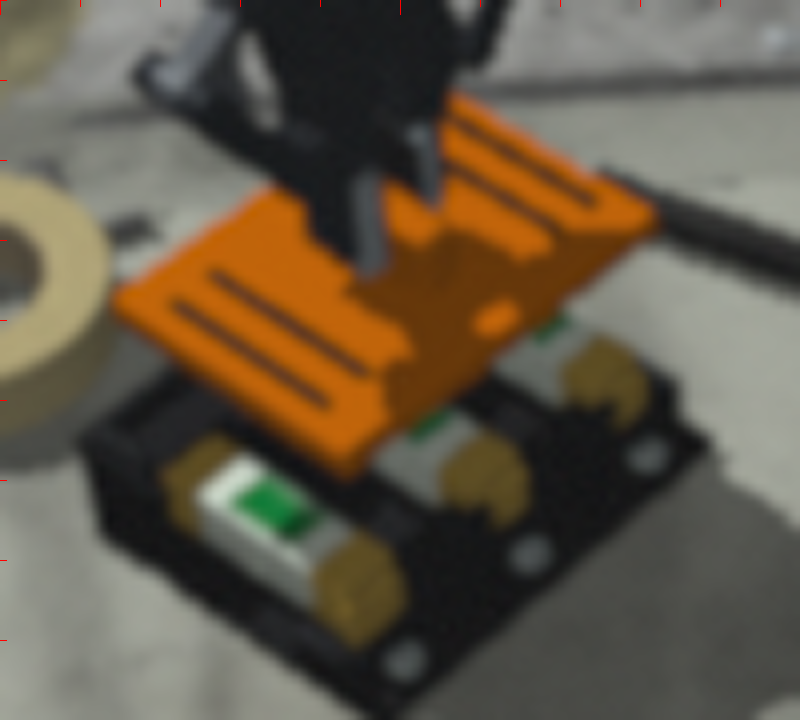

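```bash
python3 -m creep '[{"dp":[0.5,-0.3,15],"angular":[0,0,-0.004],"fingers":8},{"dp":[1,-0.5,30],"angular":[0,0,-0.007],"fingers":8},{"dp":[1,-0.5,37],"angular":[0,0,-0.007],"fingers":8},{"dp":[1,-0.5,37],"angular":[0,0,-0.007],"fingers":8},{"dp":[1,-0.5,37],"angular":[0,0,-0.007],"fingers":8}]'
python3 - <<'E'
from h import *
np.set_printoptions(suppress=True,precision=1)
st=r.sense()
t=optics.grab_frame("top"); s=optics.grab_frame("scene")
crop("top",t,(270,235),(50,45),8,"t33"); crop("scene",s,(280,230),(50,45),8,"s33")
go([604,187,56],down(0));
E
```

```text
clock: 37.22
eef_pos: [603.8, 187.4, 62.5]
tcp_rot: [-3.14, 0.0, 1.571]
contact_force: [0.4, 0.3, -1.0]
opening: 0.147
t33 origin 220 190 scale 8
s33 origin 230 185 scale 8
dp [-0.8 -0.4  7.3] ang [ 0. -0.  0.] rows 0.2
```

View pics/s33.png

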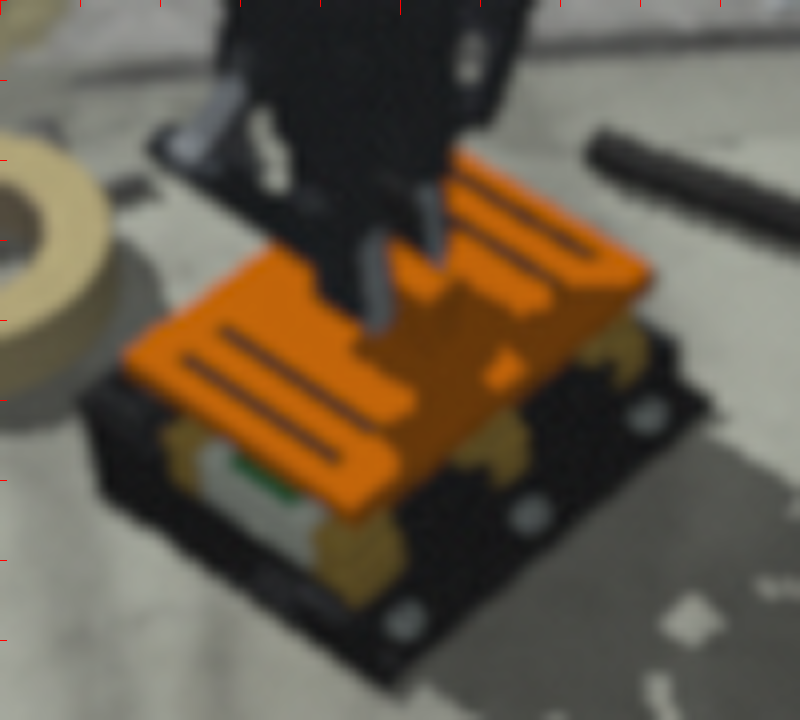

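View pics/t33.png

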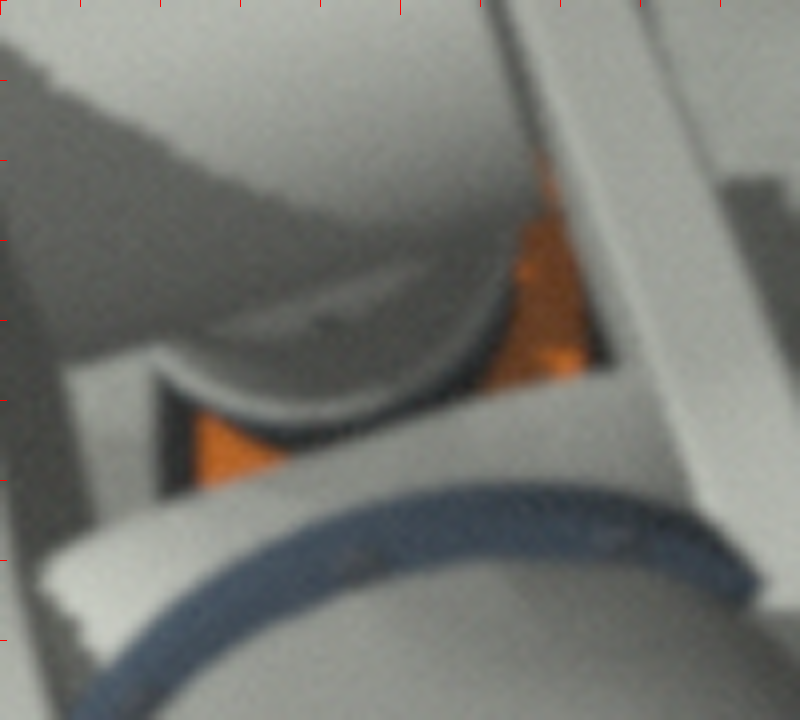

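Run:
```python
from h import *
np.set_printoptions(suppress=True,precision=1)
S=lambda p,o:(np.array(p)+.5)/8-.5+np.array(o)
a=unproj("scene",S([(655,250),(350,497),(125,333)],(230,190)),52)
b=unproj("scene",S([(655,272),(360,515),(122,352)],(230,185)),62.5-13.5+10)
print(a[:,:2]);print(b[:,:2]);print((b-a)[:,:2])
```

```text
[[661.1 141.8]
 [541.  141.4]
 [543.1 231. ]]
[[661.2 141.6]
 [544.1 140. ]
 [544.  231.8]]
[[ 0.2 -0.1]
 [ 3.2 -1.4]
 [ 0.9  0.8]]
```

```bash
python3 -m creep '[{"dp":[0,0,3],"angular":[0,0,0],"fingers":8},{"dp":[0,0,5.5],"angular":[0,0,0],"fingers":8},{"dp":[0,0,7],"angular":[0,0,0],"fingers":8},{"dp":[0,0,7],"angular":[0,0,0],"fingers":8},{"dp":[0,0,7],"angular":[0,0,0],"fingers":8}]' 40
```

```text
clock: 37.73
eef_pos: [603.8, 187.9, 55.6]
tcp_rot: [-3.141, 0.0, 1.571]
contact_force: [-0.6, 0.1, 0.8]
opening: 0.142
```

```bash
python3 -m creep '[{"dp":[0,0,0.8],"angular":[0,0,0],"fingers":8},{"dp":[0,0,1],"angular":[0,0,0],"fingers":8},{"dp":[0,0,1],"angular":[0,0,0],"fingers":8}]' 30
python3 - <<'E'
from h import *
s=optics.grab_frame("scene"); crop("scene",s,(280,230),(50,45),8,"s34")
E
```

```text
clock: 37.98
eef_pos: [603.9, 187.9, 55.6]
tcp_rot: [-3.141, 0.0, 1.571]
contact_force: [-3.5, -0.8, 10.4]
opening: 0.143
s34 origin 230 185 scale 8
```

View pics/s34.png

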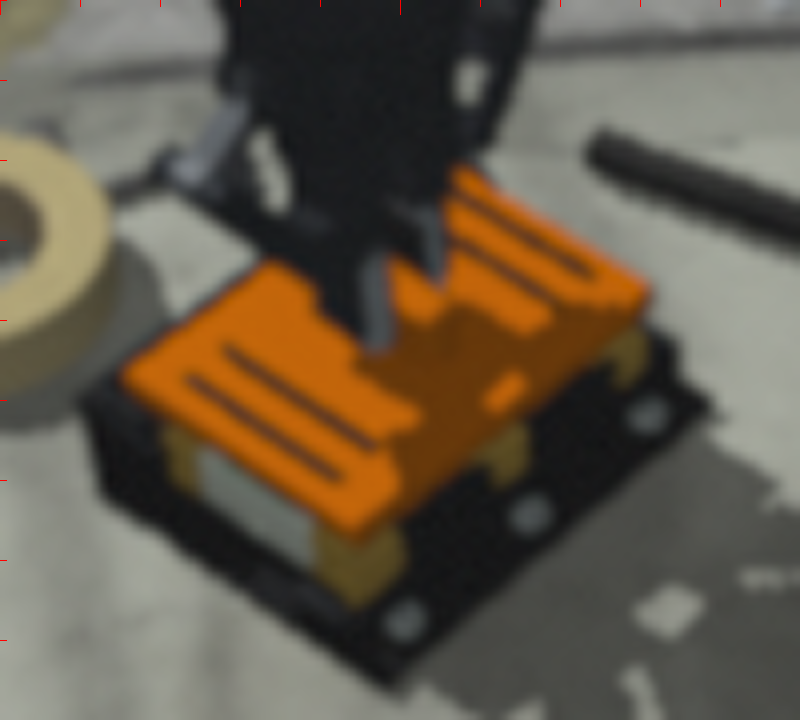

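```bash
python3 -m creep '[{"dp":[0,0,0],"angular":[0,0,0],"fingers":14},{"dp":[0,0,0],"angular":[0,0,0],"fingers":25},{"dp":[0,0,0],"angular":[0,0,0],"fingers":40},{"dp":[0,0,-5],"angular":[0,0,0],"fingers":40},{"dp":[0,0,-35],"angular":[0,0,0],"fingers":40}]';python3 -m creep '[{"dp":[0,0,-40],"angular":[0,0,0],"fingers":40},{"dp":[0,0,-80],"angular":[0,0,0],"fingers":40},{"dp":[-40,-30,-100],"angular":[0,0,0],"fingers":40},{"dp":[-75,-50,-100],"angular":[0,0,0],"fingers":40},{"dp":[-110,-80,-100],"angular":[0,0,0],"fingers":40}]';python3 -m creep '[{"dp":[-40,-10,0],"angular":[0,0,0],"fingers":40},{"dp":[-80,-20,0],"angular":[0,0,0],"fingers":40},{"dp":[-120,-30,0],"angular":[0,0,0],"fingers":40},{"dp":[-120,-30,0],"angular":[0,0,0],"fingers":40},{"dp":[-120,-30,0],"angular":[0,0,0],"fingers":40}]'
python3 - <<'E'
from h import *
t=optics.grab_frame("top"); s=optics.grab_frame("scene")
crop("top",t,(270,242),(50,45),8,"t35"); crop("scene",s,(280,235),(50,45),8,"s35"); cv2.imwrite("pics/t35f.png",t)
E
```

```text
clock: 38.45
eef_pos: [600.6, 186.9, 85.5]
tcp_rot: [-3.133, 0.002, 1.571]
contact_force: [-1.6, 0.1, -0.4]
opening: 0.468
clock: 38.87
eef_pos: [533.8, 88.4, 191.5]
tcp_rot: [3.138, -0.0, 1.573]
contact_force: [0.3, -1.0, -0.7]
opening: 0.468
clock: 39.28
eef_pos: [502.6, -32.9, 189.8]
tcp_rot: [-3.141, 0.0, 1.567]
contact_force: [0.3, -0.0, -0.2]
opening: 0.47
t35 origin 220 197 scale 8
s35 origin 230 190 scale 8
```

View pics/s35.png

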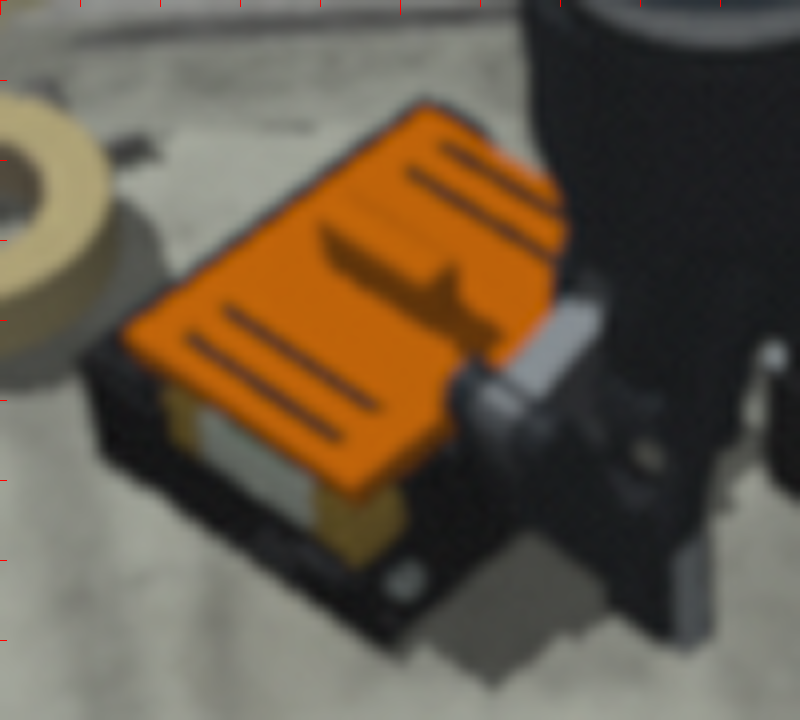

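View pics/t35.png

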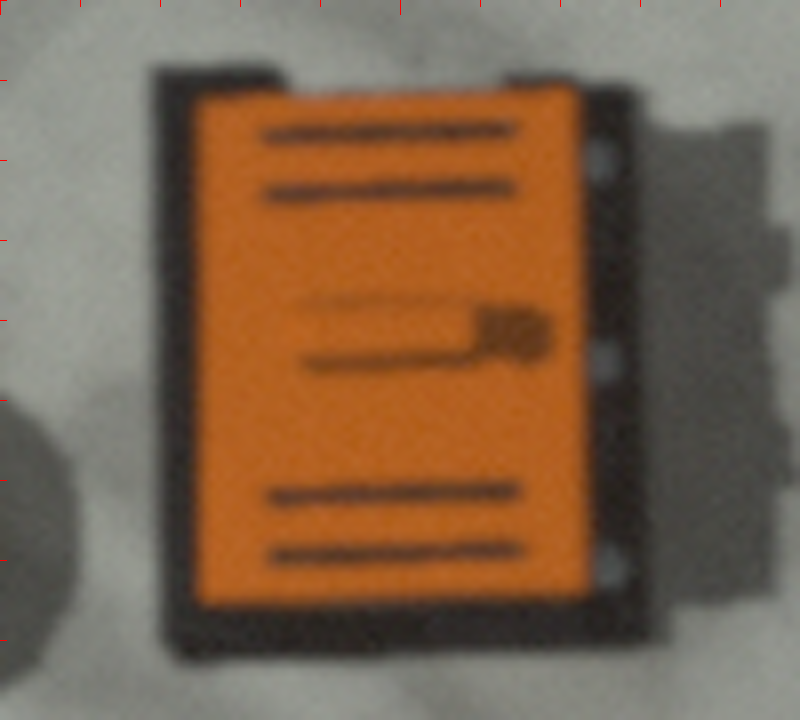

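View pics/t35f.png

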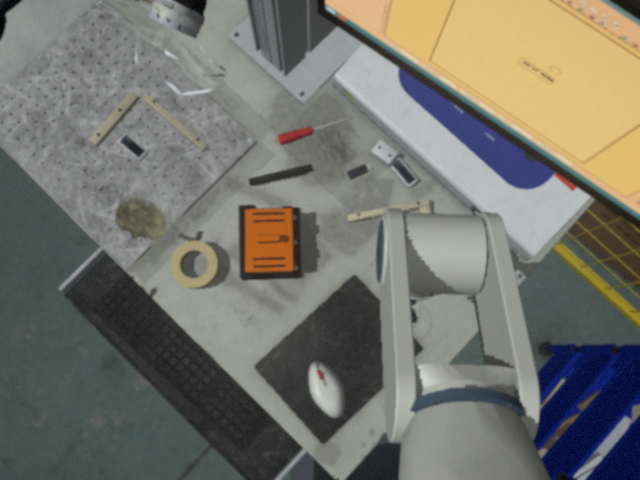

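Run:
```python
from h import *
np.set_printoptions(suppress=True,precision=2)
t0=cv2.imread("pics/top0.png");t1=cv2.imread("pics/t35f.png")
def rect(t):
    im=cv2.resize(t[195:290,225:315],None,fx=8,fy=8,interpolation=cv2.INTER_CUBIC)
    h=cv2.cvtColor(im,cv2.COLOR_BGR2HSV); m=cv2.inRange(h,(5,120,60),(22,255,255)); m=cv2.morphologyEx(m,cv2.MORPH_CLOSE,np.ones((61,61)))
    c=max(cv2.findContours(m,0,2)[0],key=cv2.contourArea); q=cv2.approxPolyDP(c,40,True)[:,0]
    r_=cv2.minAreaRect(c); return np.array(r_[0])/8+[225,195],np.array(r_[1])/8,r_[2],q/8+[225,195]
for t in (t0,t1):
    c,s,a,q=rect(t); print(c,s,a); print(q.tolist()); print(unproj("top",c,52))
```

```text
[269.9  240.73] [65.36 50.93] 89.34146118164062
[[293.375, 208.625], [245.375, 209.875], [246.25, 273.125], [294.375, 271.75]]
[[603.2  186.01  52.  ]]
[268.91 240.43] [65.69 50.94] 89.06080627441406
[[291.5, 207.75], [244.25, 209.5], [244.625, 272.5], [293.875, 271.5]]
[[603.81 187.86  52.  ]]
```

Run:
```python
from h import *
print(r.sense()['contact_force']); print(r.sign_off())
```

```text
[-0.83520063  0.96555925  0.56119261]
the job is handed in; nothing more can be done
None
```

The job is handed in, at about 39 s of the 192 s allowed; the sign-off reports no verdict.

**What was done:**
- I lifted the cover off by its rib and pushed it against both cream stop bars. The tool felt about 9 N from the long bar and 12 N from the short one, with no further movement, and then I let go.
- All three fuses were there. I put one in each bay: low end under the hood against the spring, then tipped flat.
- I picked the cover up again, laid it on the holder, let go and backed the arm away.

**Final checks:**
- **Fuses:** before the cover went back on, both cameras showed all three lying level between their contacts.
- **Cover:** it came down with no contact on the lips and sat at the expected height. In the last pictures its corners are within about 2 mm of where they started, which fits the 2.5 mm of play, and it looks flat.
- **Other items:** the marker, tape roll, USB stick, tag and block appear unmoved. I judged that by eye from the pictures.

**What went less smoothly:**
- The middle-bay fuse hit the end of the bay's ledge on its first try (about 30 N) and slid roughly 3 mm in the grip. I backed off, raised it and it went in.
- Two of the fuses brushed the hood edge on the way in, one at about 7 N and the other at up to about 15 N of push.
- The two cameras disagreed by 2 to 3 mm in x, so I averaged them and relied on touch for the final fits.
- I noticed neither a knocked object nor a slackened grip.

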